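# Pack up after measuring: wipe the stage, rack the test plates, close the case

## Robot

A 6-joint arm with a two-finger parallel gripper is mounted at the origin on the work surface. World frame = base frame: x ahead of the robot, y to its left, z up, the work surface at z = 0. Lengths are in mm, angles in degrees, forces in N, time in s.
With the tool pointing down it reaches from about 350 to 850 mm from the base axis. Payload 8.1 kg.
Tool frame: the origin (TCP) lies midway between the tips of the shut fingers; the grasp point (between the pads) lies 19 mm behind it; z points along the fingers, y is the direction in which the jaws open and shut (so a half turn about z gives the same grasp; the last joint's range is limited). The gripper opens to 85 mm and grips with 20 to 120 N. Pads are 22 mm wide; open, the fingers measure 114 mm over their backs; the gripper's body (76 mm by 85 mm) begins 54 mm behind the grasp point. The pads swing forward as they close: fully open they stand 13 mm farther back than shut.
Start: joints at [-68.09, 7.471, 85.268, -0, 87.261, -4.893], TCP at [270.574, -535.533, 231.292] pointing down, gripper open.
Joint ranges: [-169.43, 169.43], [-51.17, 129.36], [1.28, 143.12], [-76.62, 256.62], [0, 156.53], [-152.29, 152.29]. Speed limits (degrees/s): [136.94, 136.94, 159.86, 180, 180, 180].

## Interface

Orientations are given as [roll, pitch, yaw] about the fixed x, y, z axes, in that order (R = Rz(yaw) Ry(pitch) Rx(roll)).
In Python, from bench import r gives the robot as it stands.
- The arm moves only by the tool carry_out, never from a script. Its argument "increments" is a list of rows, each a list of 3 entries, a list of its own where there are three numbers: the shift along the tool's x, y, z in m, then the turn, a rotation vector about the tool's x, y, z in rad, then the closure, from 0 (fully open) to 1 (shut). A call has 1 to 12 rows; each row shifts and turns the pose as measured when the row begins, along the tool's axes as they then stand; what a row does not reach is not made up. A row lasts 1/10 s, in which the tool goes at most 50 mm and 8.59 degrees, less where a joint would pass 70% of its speed; a pose out of reach is approached as far as the arm can. A call with a gripper value outside its range is refused whole. The fingers move at their own pace and stop on an object; "newtons" is the grip in N (left out, the last holds). Time passes only in rows, so rows that do not move let the fingers close. It gives the time, the measured TCP pose, the force and the opening at its end, in the units of the state.
- r.sense(): the state, without advancing time (a new reading comes with each control period).
- r.snapshot(name): name is "scene" or "top" or "wrist"; returns a dict with "image" (480x640x3 uint8, blue, green, red), "vertical_fov" (degrees; the focal length in pixels is half the picture's height over the tangent of half this angle, whatever the lens; pixels are square), "cx", "cy" (the principal point, pixels), "rvec" (rotation vector, rad) and "tvec" (3), from world to camera coordinates, as OpenCV has them. Camera axes: x right, y down, z forward; pixel columns grow to the right and rows downward; lengths in mm; the calibration is good to about 2 mm. A picture is of the moment at which its call begins. There is no depth.
- r.hand_in(): hands the job in, once; it reports no verdict.
The state is a dict: "time": time; "joint_pos": joint angles; "qd": joint speeds; "joint_efforts": joint torques, N m; "tool_pos": TCP position; "tcp_rot": TCP orientation; "ft_force": force on the tool from outside, world axes, zero at the start; "wrist_torque": the same for the moment, N m; "finger_gap": finger opening in mm.
Only numpy, scipy, OpenCV 4.12 (cv2) and the standard library are available. Lean on these libraries where they do the work, as an engineer would, in place of code of your own. Each camera call takes 0.05 s, during which the arm holds its last target.

## Task

Pack up after the measurements. With the wiping block, wipe the sprung sample stage once along its whole length from the end nearest the robot to the far end, square to the stage and pressing evenly so that the top stays a few millimetres sunk but never reaches its bottom stop, and put the block back on its mat; stand every test plate from the drying rack upright in a slot of its own in the storage case, fully down, and put the lid on the case, seated all round. The wiping and the racking may be done in either order; leave everything else where it is.

Things in the scene. Friction and masses are not known exactly. Their poses are not given: they have to be found in the camera images.
- stage: the sample stage, fixed: grey base 150 x 90 mm, carrying on springs a dark flat top 160 mm (along its x) x 100 mm (y), 8 mm thick, whose face is 74 mm above the table when unloaded. Origin: centre of the base's underside; x points from the near end (towards the robot) to the far end, z up
- stage_face (a point): centre of the stage top's upper face; sinks with the top
- stage_top (a joint): how far the sprung stage top is pressed down, in m: 0 unloaded, 0.015 on its bottom stop. It starts to sink at about 2 N and then gives 2 mm per newton
- wiper: wiping block: white pad 50 mm (x) x 96 mm (y), 14 mm thick, a black backing 46 x 90 mm up to 26 mm, and on it an upright black grip rib 18 mm thick (x) x 64 mm long (y) that reaches 66 mm above the underside; 150 g. Origin: centre of the pad's underside, z up. The two ends are alike
- mat: grey rest mat of the wiping block, fixed, 110 mm (x) x 130 mm (y), 3 mm thick. Origin: centre of its underside
- dryrack: dark steel drying rack, fixed, base 190 mm (x) x 94 mm (y), 12 mm high, with four places 45 mm apart along x in which plates lean 30 degrees from upright, upper edges towards the rack's -x (the robot's side), against slanted ribs behind their lower half. Origin: centre of the base's underside. Some places are empty
- case: grey open storage case, fixed, outside 170 mm (x) x 98 mm (y) x 104 mm high, walls 5 mm. Four upright slots, 13 mm wide (x) and 88 mm long (y), centred at x = -60, -20, 20 and 60 mm, y = 0; slot floor 5 mm above the underside, white ridges between slots up to 49 mm. Origin: centre of the underside, z up
- lid: grey loose lid of the case: 186 mm (x) x 114 mm (y), panel top 16 mm above its lower rim; skirt 10 mm deep that fits around the case with 4 mm of play each side, the panel then resting on the case rim. Black grip bar 16 mm thick (x) x 70 mm (y), from 16 to 58 mm above the rim; 250 g. Origin: centre, at the lower rim; z up; either way round fits
- plate1: aluminium test plate, 8 mm thick (its x), 80 mm wide (its y), 90 mm tall (its z); 130 g. Origin: its centre. At the start it leans in the drying rack; None throughout if absent
- plate2: aluminium test plate, 8 mm thick (its x), 80 mm wide (its y), 90 mm tall (its z); 130 g. Origin: its centre. At the start it leans in the drying rack; None throughout if absent
- plate3: aluminium test plate, 8 mm thick (its x), 80 mm wide (its y), 90 mm tall (its z); 130 g. Origin: its centre. At the start it leans in the drying rack; None throughout if absent
- plate4: aluminium test plate, 8 mm thick (its x), 80 mm wide (its y), 90 mm tall (its z); 130 g. Origin: its centre. At the start it leans in the drying rack; None throughout if absent
- vial: bystander: small screw-top jar, 36 mm across, 75 mm tall, on the table; leave alone. Origin: centre of its underside
- flask: bystander: amber bottle, 54 mm across, 115 mm tall, on the table; leave alone. Origin: centre of its underside
- beaker: bystander: white cup, 64 mm across, 75 mm tall, on the table; leave alone. Origin: centre of its underside
- carton: bystander: blue carton, 45 x 170 x 35 mm, on the table; leave alone. Origin: centre of its underside
Not all that is in view belongs to the job. Leave any brown or green look-alike of the plate1 alone.

How it is judged (in metres and radians):
On the way, in this order (a step that is already met when the one before it is completed fails the run):
1. the wiping block presses the stage top down by more than 2 mm at the near end of its sweep (block centre -75 to -40 mm along the stage) (contact force between wiper and stage above 1.5 N and value of joint stage_top above 0.002 m and x of wiper in the frame of stage between -0.075 and -0.04 m and y of wiper in the frame of stage between -0.02 and 0.02 m and angle between the x axis of wiper and the x axis of stage, either way round below 0.2 rad), for 0.05 s.
2. the wiping block presses the stage top down by more than 2 mm at the first half of its sweep (block centre -35 to -10 mm along the stage) (contact force between wiper and stage above 1.5 N and value of joint stage_top above 0.002 m and x of wiper in the frame of stage between -0.035 and -0.01 m and y of wiper in the frame of stage between -0.02 and 0.02 m and angle between the x axis of wiper and the x axis of stage, either way round below 0.2 rad), for 0.05 s.
3. the wiping block presses the stage top down by more than 2 mm at the middle of its sweep (block centre -10 to 10 mm along the stage) (contact force between wiper and stage above 1.5 N and value of joint stage_top above 0.002 m and x of wiper in the frame of stage between -0.01 and 0.01 m and y of wiper in the frame of stage between -0.02 and 0.02 m and angle between the x axis of wiper and the x axis of stage, either way round below 0.2 rad), for 0.05 s.
4. the wiping block presses the stage top down by more than 2 mm at the second half of its sweep (block centre 10 to 35 mm along the stage) (contact force between wiper and stage above 1.5 N and value of joint stage_top above 0.002 m and x of wiper in the frame of stage between 0.01 and 0.035 m and y of wiper in the frame of stage between -0.02 and 0.02 m and angle between the x axis of wiper and the x axis of stage, either way round below 0.2 rad), for 0.05 s.
5. the wiping block presses the stage top down by more than 2 mm at the far end of its sweep (block centre 40 to 75 mm along the stage) (contact force between wiper and stage above 1.5 N and value of joint stage_top above 0.002 m and x of wiper in the frame of stage between 0.04 and 0.075 m and y of wiper in the frame of stage between -0.02 and 0.02 m and angle between the x axis of wiper and the x axis of stage, either way round below 0.2 rad), for 0.05 s.
At the end, for the whole second after the job is handed in: Plates upright (0.2 rad) in case slots, centres 40 to 60 mm above its underside (50 is home); lid on it within 9 mm and 0.1 rad, level (0.05 rad), rim 88 to 99 mm up (94 is home); block flat on its mat, within 50 mm of its centre along each mat axis; all at rest (angle between plate1's own x axis and vertical between 1.37 and 1.77 rad and z of plate1 in the frame of case between 0.04 and 0.06 m and x of plate1 in the frame of case between -0.08 and 0.08 m and y of plate1 in the frame of case between -0.03 and 0.03 m and linear speed of each of plate1, plate2, plate3, plate4, lid, wiper below 0.03 m/s and angle between plate2's own x axis and vertical between 1.37 and 1.77 rad and z of plate2 in the frame of case between 0.04 and 0.06 m and x of plate2 in the frame of case between -0.08 and 0.08 m and y of plate2 in the frame of case between -0.03 and 0.03 m and angle between plate3's own x axis and vertical between 1.37 and 1.77 rad and z of plate3 in the frame of case between 0.04 and 0.06 m and x of plate3 in the frame of case between -0.08 and 0.08 m and y of plate3 in the frame of case between -0.03 and 0.03 m and angle between plate4's own x axis and vertical between 1.37 and 1.77 rad and z of plate4 in the frame of case between 0.04 and 0.06 m and x of plate4 in the frame of case between -0.08 and 0.08 m and y of plate4 in the frame of case between -0.03 and 0.03 m and x of lid in the frame of case between -0.009 and 0.009 m and y of lid in the frame of case between -0.009 and 0.009 m and z of lid in the frame of case between 0.088 and 0.099 m and angle between the x axis of lid and the x axis of case, either way round below 0.1 rad and angle between lid's own z axis and vertical below 0.05 rad and x of wiper in the frame of mat between -0.05 and 0.05 m and y of wiper in the frame of mat between -0.05 and 0.05 m and height (world z) of wiper below 0.01 m and angle between wiper's own z axis and vertical below 0.1 rad); the robot touches nothing.
It fails at once if the stage top is pressed onto its bottom stop (value of joint stage_top above 0.0145 m).
It fails at once if a bystander is moved more than 30 mm (distance of any of vial, flask, beaker, carton from where it was at the start of the episode above 0.03 m).
Of plate1, plate2, plate3, plate4 only 3 to 4 are there at a start; the rules pass over those that are not, and their reading is None.
At some moment in a run one of lid, wiper may be knocked a few centimetres aside while the robot is not near it.
It also fails if it takes over 210 s, if anything falls off the work surface, if the arm or the gripper's body presses on something with over 40 N, if the wrist force passes 120 N, or if a joint passes its speed limit or range.

## Working session

There is one attempt and no reset: what is moved stays moved. The work goes in short steps, Python scripts to look and compute and a tool call to move; the robot and the scene stay as the last step left them, time stands still between calls to the robot, and variables do not carry over. Pictures are saved under pics/ and viewed, and the job is handed in when it is done.

Besides the shell and the picture viewer there is one more tool, called after "Request:" by a JSON object that holds its "method" and its "body". carry_out: Moves the arm, as the interface text tells. Its arguments: {"type":"object","properties":{"increments":{"type":"array"},"newtons":{"type":"number"}},"required":["increments"]}

```bash
ls; mkdir -p pics; python3 - <<'E'
from bench import r
import cv2
print(r.sense())
for n in ("scene","top","wrist"):
    s=r.snapshot(n); cv2.imwrite(f"pics/{n}0.png",s["image"]); print(n,{k:v for k,v in s.items() if k!="image"})
E
```

```text
pics
{'time': 0.0, 'joint_pos': array([-6.80889014e+01,  7.51391974e+00,  8.53308010e+01, -1.41997955e-03,
        8.72609505e+01, -4.89251235e+00]), 'qd': array([-0.13648673, -0.04738536, -0.04191032,  0.06404224, -0.0555452 ,
       -0.02290597]), 'joint_efforts': array([ 1.94902168e-03, -5.69389987e+01, -5.00555706e+01,  9.91979687e-05,
        1.42883405e-02, -3.12701775e-05]), 'tool_pos': array([ 270.36899547, -535.00812737,  230.24223255]), 'tcp_rot': array([-1.79894593e+02, -7.59928261e-03,  2.68036731e+01]), 'ft_force': array([-0.18908257, -0.75473271, -0.28857925]), 'wrist_torque': array([ 0.01372378, -0.01371602, -0.00919323]), 'finger_gap': 85.28749808175662}
scene {'vertical_fov': 45.98273981796298, 'cx': 319.79785375924524, 'cy': 246.1410080047085, 'rvec': array([ 1.2729819 ,  2.51390901, -0.67469735]), 'tvec': array([ 314.77952767, -357.71264045, 1589.67795413])}
top {'vertical_fov': 43.03900220354894, 'cx': 315.25829379023247, 'cy': 236.57993977513928, 'rvec': array([ 2.18791288, -2.196697  ,  0.06384645]), 'tvec': array([  -1.9837509 ,  527.7454891 , 1786.65009356])}
wrist {'vertical_fov': 58.5467886740193, 'cx': 317.44448674867084, 'cy': 239.75562168980127, 'rvec': array([-2.45565949,  1.5100074 ,  0.22714949]), 'tvec': array([-598.73472948,  -38.76665951,  378.15464304])}
```

View pics/scene0.png

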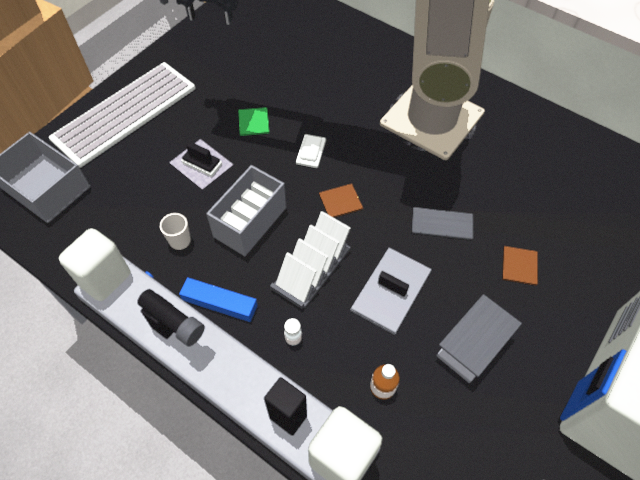

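View pics/top0.png

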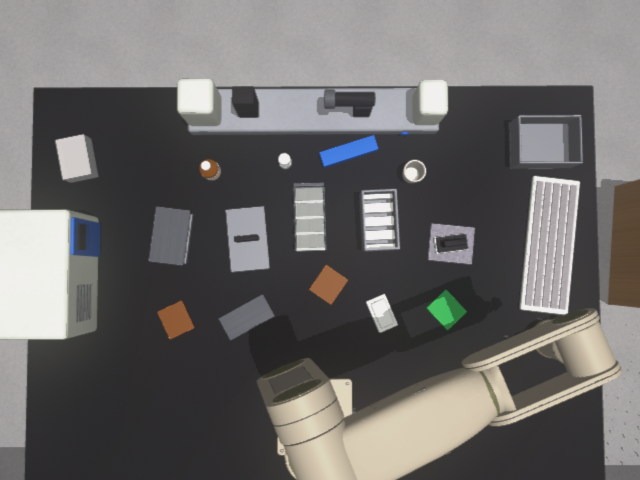

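View pics/wrist0.png

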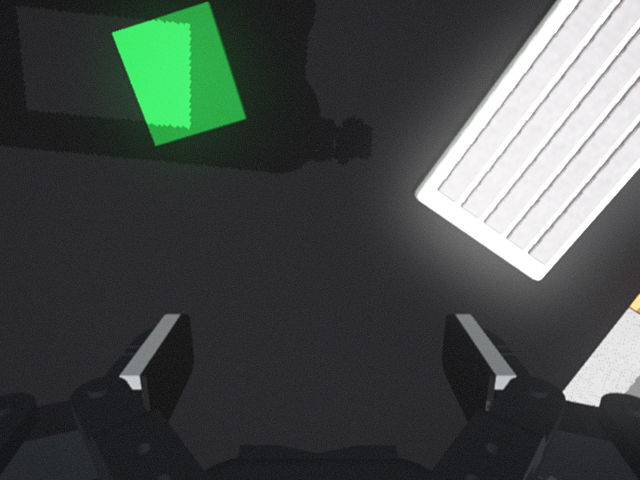

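```bash
cat > h.py <<'E'
import numpy as np, cv2
from bench import r
def cam(s):
    H=s["image"].shape[0]; f=H/2/np.tan(np.radians(s["vertical_fov"])/2)
    K=np.array([[f,0,s["cx"]],[0,f,s["cy"]],[0,0,1]])
    return K,np.array(s["rvec"]),np.array(s["tvec"])
def ray(c,uv,z):
    K,rv,t=c; R=cv2.Rodrigues(rv)[0]; o=-R.T@t
    d=R.T@np.linalg.inv(K)@np.array([uv[0],uv[1],1.])
    return o+d*(z-o[2])/d[2]
def proj(c,P):
    K,rv,t=c
    return cv2.projectPoints(np.array(P,float).reshape(-1,3),rv,t,K,None)[0][:,0]
def snap(n,tag):
    s=r.snapshot(n); cv2.imwrite(f"pics/{n}{tag}.png",s["image"]); np.save(f"pics/{n}{tag}.npy",np.array([s],dtype=object),allow_pickle=True); return s
def load(n,tag): return np.load(f"pics/{n}{tag}.npy",allow_pickle=True)[0]
def crop(s,x0,y0,x1,y1,k,out):
    cv2.imwrite(f"pics/{out}.png",cv2.resize(s["image"][y0:y1,x0:x1],None,fx=k,fy=k,interpolation=cv2.INTER_CUBIC))
E
python3 - <<'E'
from h import *
s=snap("scene","1"); t=snap("top","1")
crop(t,210,150,410,300,4,"tA"); crop(t,130,190,290,310,5,"tB"); crop(s,180,130,380,280,4,"sA"); crop(s,260,190,460,340,4,"sB");
crop(s,340,230,540,380,4,"sC"); crop(t,360,190,520,310,5,"tC")
E
```

```text
(no output)
```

View pics/tA.png

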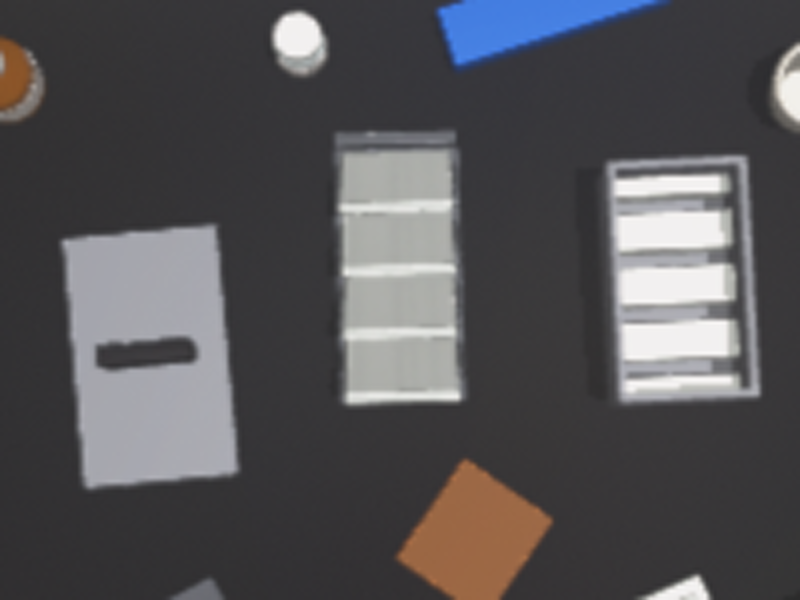

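View pics/tB.png

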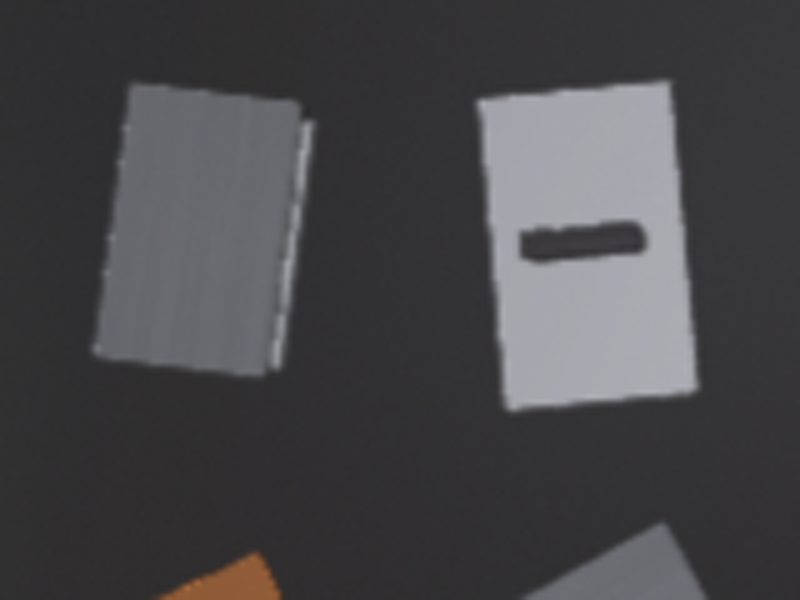

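View pics/sA.png

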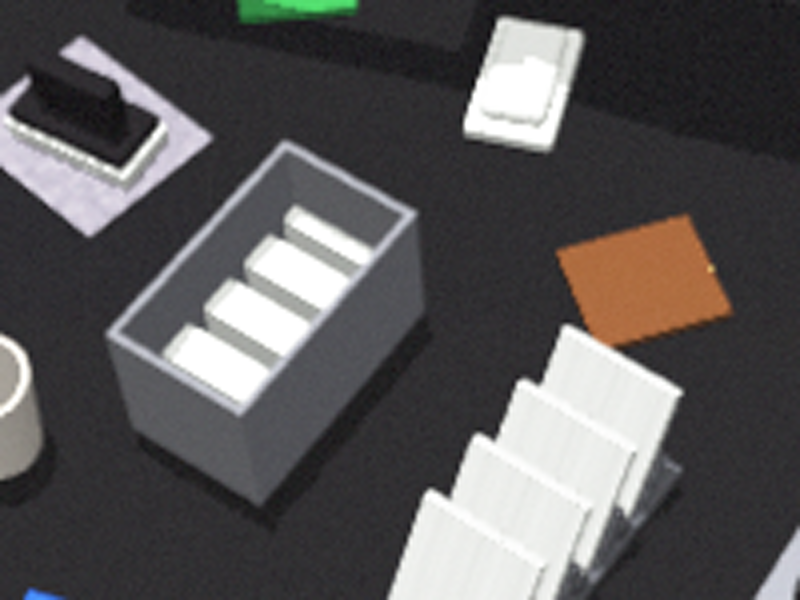

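View pics/sB.png

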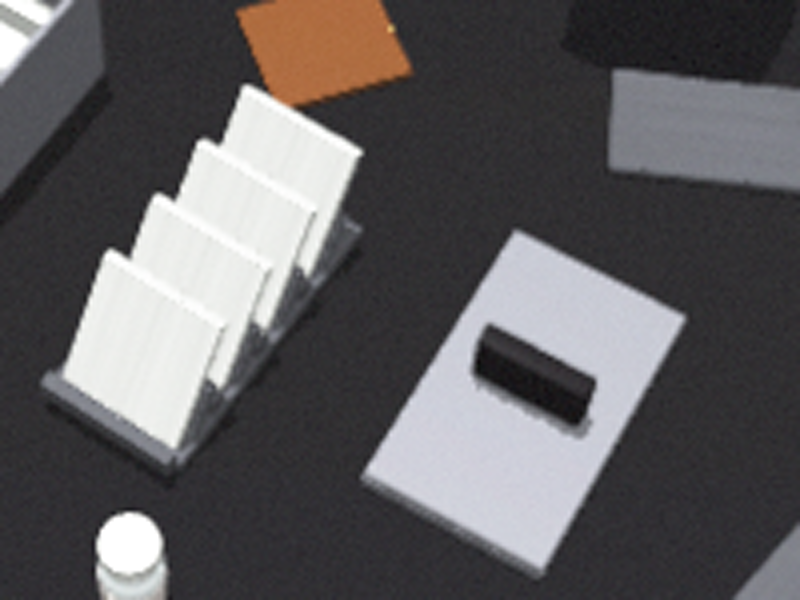

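View pics/sC.png

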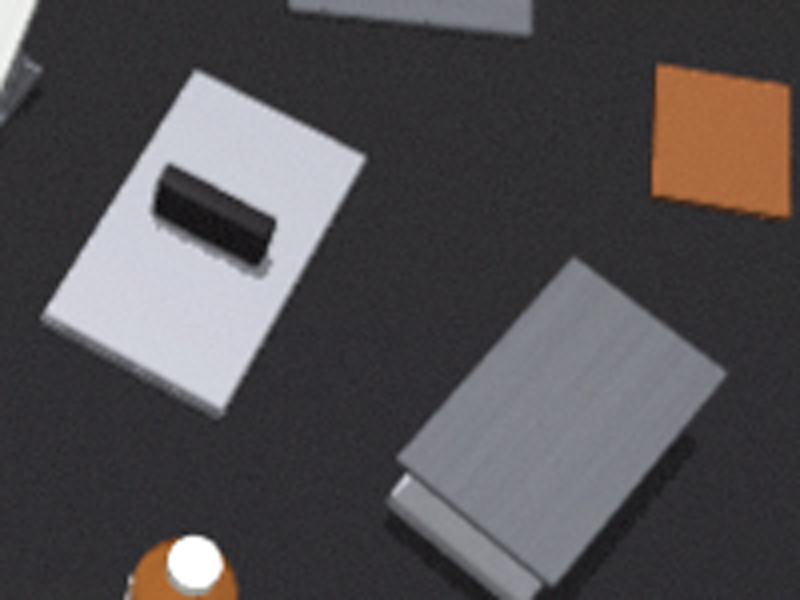

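View pics/tC.png

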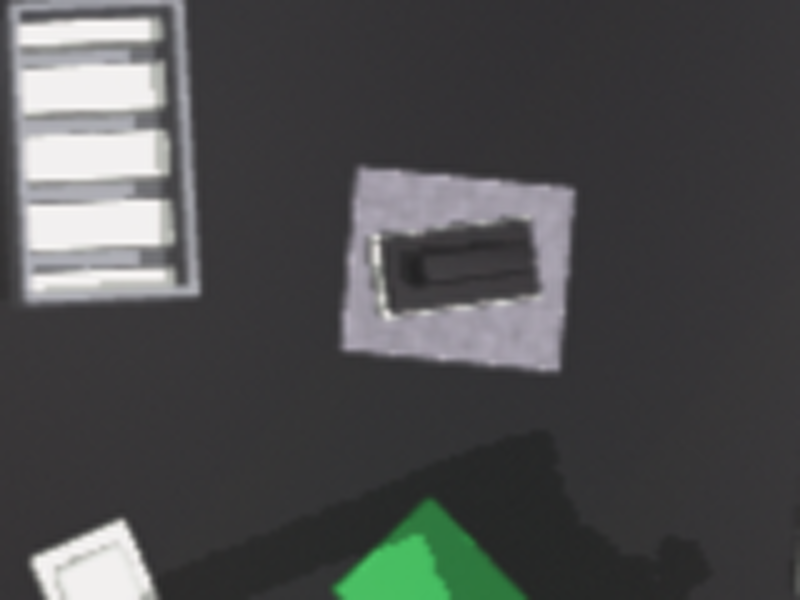

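```bash
cat > fit.py <<'E'
from h import *
from scipy.optimize import least_squares
s=cam(load("scene","1")); t=cam(load("top","1"))
def un(x0,y0,k,pts): return [(x0+(a+.5)/k-.5,y0+(b+.5)/k-.5) for a,b in pts]
def fit(name,obs,z=None,x0=(500,0,0)):
    # obs: list of (cam, localpts, pix)
    def f(p):
        c,q=np.cos(p[2]),np.sin(p[2]); e=[]
        for cm,L,px in obs:
            L=np.array(L,float); W=np.c_[p[0]+c*L[:,0]-q*L[:,1],p[1]+q*L[:,0]+c*L[:,1],L[:,2]+(p[3] if len(p)>3 else 0)]
            e.append((proj(cm,W)-np.array(px)).ravel())
        return np.concatenate(e)
    init=list(x0)+([z] if z is not None else [])
    o=least_squares(f,init,loss="soft_l1")
    print(name,np.round(o.x[:2],1),"yaw",round(np.degrees(o.x[2]),2),np.round(o.x[3:],1),"res px",np.round(f(o.x),1))
    return o.x
def box(hx,hy,z): return {"++":(hx,hy,z),"+-":(hx,-hy,z),"--":(-hx,-hy,z),"-+":(-hx,hy,z)}
def O(cm,b,keys,px): return (cm,[b[k] for k in keys],px)
if __name__=="__main__":
    T=["++","+-","--","-+"]
    b=box(93,57,16)
    for nm,oo in (("both",0),("top",1),("scene",2)):
      def sel(l): return l if oo==0 else [l[oo-1]]
      fit("lid "+nm,sel([O(t,b,T,un(210,150,4,[(63,239),(216,226),(237,473),(86,488)])),O(s,b,["--","-+","++","+-"],un(260,190,4,[(518,231),(686,318),(541,566),(363,477)]))]))
      b2=box(85,49,104)
      fit("case "+nm,sel([O(t,b2,T,un(210,150,4,[(606,162),(746,156),(760,396),(618,402)])),O(s,b2,["--","-+","++","+-"],un(180,130,4,[(285,141),(417,211),(242,412),(108,333)]))]))
      b3=box(80,50,74)
      fit("stage "+nm,sel([O(t,b3,T,un(130,190,5,[(131,83),(302,101),(266,377),(94,354)])),O(s,b3,["--","-+","++","+-"],un(340,230,4,[(573,258),(726,374),(552,586),(399,459)]))]))
      b4=box(55,65,3)
      fit("mat "+nm,sel([O(t,b4,T,un(360,190,5,[(357,167),(575,188),(560,371),(343,350)])),O(s,b4,["--","-+","++"],un(180,130,4,[(80,37),(212,137),(90,236)]))]))
      b5=box(95,47,12)
      fit("rack "+nm,sel([O(t,b5,["++","+-"],un(210,150,4,[(335,133),(456,131)])),O(s,b5,["+-","++","-+"],un(260,190,4,[(42,380),(183,458),(360,228)]))]))
    tp=[[(338,208),(453,204)],[(341,271),(457,267)],[(344,334),(458,331)],[(346,399),(463,395)]]
    sp=[[(108,253),(222,327)],[(155,198),(267,270)],[(202,143),(313,214)],[(246,90),(360,152)]]
    for i in range(4):
        fit("plate top edge",[(t,[(0,40,0),(0,-40,0)],un(210,150,4,tp[i])),(s,[(0,-40,0),(0,40,0)],un(260,190,4,sp[i]))],z=90)
    b6=box(25,48,14+3)
    fit("wiper",[O(t,b6,["++","--","-+"],un(360,190,5,[(372,236),(541,293),(387,320)]))],x0=(500,-500,0))
E
python3 fit.py
```

```text
lid both [521.8 196.6] yaw -1794.91 [] res px [ 0.2  0.1  0.2 -0.2  0.5  0.5 -0.2  0.4 -0.7  0.2  0.4  0.2  0.4  1.9
 -0.1 -0.5]
case both [ 569.1 -188.9] yaw 2.6 [] res px [ 0.7  0.6  0.3  0.4  0.2  0.5  0.9  0.7  0.2  0.3  0.2  1.   0.1  1.5
 -0.3  0.9]
stage both [528.6 413.4] yaw -7.07 [] res px [ 0.1 -0.2  0.4  0.3  0.3  0.5 -0.   1.  -0.1 -0.1  0.6  0.2  0.3  0.9
 -1.1  0.3]
mat both [ 505.9 -410.4] yaw -5.37 [] res px [ 0.4  0.3  0.2 -0.   0.5  0.2  0.3  0.4  0.1  0.4  0.4  0.6  0.   1. ]
rack both [583.  10.] yaw 2.3 [] res px [-0.1  4.2  1.2  3.3  0.8  1.  -1.   2.4 -0.4  0. ]
lid top [522.4 197.1] yaw 5.16 [] res px [-0.  -0.1  0.  -0.4  0.4  0.3 -0.4  0.2]
case top [ 570.7 -187.4] yaw 362.43 [] res px [ 0.2  0.  -0.2 -0.1 -0.4 -0.   0.3  0.1]
stage top [529.8 414. ] yaw -7.03 [] res px [-0.1 -0.6  0.2 -0.1  0.1  0.1 -0.2  0.6]
mat top [ 506.6 -409.4] yaw 714.35 [] res px [ 0.1 -0.  -0.  -0.1  0.   0.  -0.1  0.1]
rack top [594.1  14.2] yaw 0.72 [] res px [-0.6  0.   0.6 -0. ]
lid scene [521.  196.1] yaw 3604.99 [] res px [-0.6 -0.2  0.4 -0.1  0.3  1.5 -0.1 -1. ]
case scene [ 567.1 -190.8] yaw -357.29 [] res px [ 0.1 -0.6  0.1  0.   0.2  0.4 -0.3  0. ]
stage scene [527.8 413.1] yaw 17992.88 [] res px [-0.1 -0.5  0.6 -0.1  0.3  0.6 -1.1 -0.1]
mat scene [496.6 -46.6] yaw 28570.99 [] res px [ 93.1 116.2  57.   46.5 130.9  18.9]
rack scene [580.3   8.9] yaw -2158.06 [] res px [ 1.1 -0.2 -1.   1.3 -0.  -0.7]
plate top edge [624.3  14. ] yaw -359.2 [95.6] res px [ 0.5 -0.4 -0.   0.1 -0.2 -0.   0.6  0. ]
plate top edge [579.5  12. ] yaw 360.62 [92.8] res px [ 0.5 -0.4 -0.3  0.2 -0.3 -0.   0.6  0. ]
plate top edge [534.2  11.1] yaw 0.17 [92.] res px [ 0.2 -0.3 -0.1  0.3 -0.4  0.   0.4  0. ]
plate top edge [488.1   9.5] yaw 2.36 [93.4] res px [ 0.3  0.3 -0.7 -0.  -0.5 -0.4  0.1  0.4]
wiper [ 508.4 -405.7] yaw 9.12 [] res px [-0.3  0.   0.8  0.  -0.4 -0.1]
```

Request:
{"method": "carry_out", "body": {"increments": [[[0, 0, 0], [0, 0, -0.14], 0.3], [[0, 0, 0], [0, 0, -0.14], 0.3], [[0, 0, 0], [0, 0, -0.14], 0.3], [[0, 0, 0], [0, 0, -0.14], 0.3], [[0, 0, 0], [0, 0, -0.14], 0.3], [[0, 0, 0], [0, 0, -0.14], 0.3], [[0, 0, 0], [0, 0, -0.14], 0.3], [[0, 0, 0], [0, 0, -0.14], 0.3], [[0, 0, 0], [0, 0, -0.14], 0.3], [[0, 0, 0], [0, 0, 0], 0.3], [[0, 0, 0], [0, 0, 0], 0.3]]}}

```text
time: 1.35
tool_pos: [270.0, -534.2, 228.6]
tcp_rot: [-180.0, -0.3, 101.7]
ft_force: [0.5, 0.2, -0.0]
finger_gap: 60.0
```

```bash
cat >> h.py <<'E'
from scipy.spatial.transform import Rotation as Rn
def delta(pos,rpy,st=None):
    st=st or r.sense()
    R0=Rn.from_euler("xyz",st["tcp_rot"],degrees=True); R1=Rn.from_euler("xyz",rpy,degrees=True)
    d=R0.inv().apply(np.array(pos)-st["tool_pos"])/1000; w=(R0.inv()*R1).as_rotvec()
    print("at",np.round(st["tool_pos"],1),np.round(st["tcp_rot"],1),"t",round(st["time"],2),"F",np.round(st["ft_force"],1),"gap",round(st["finger_gap"],1),"q",np.round(st["joint_pos"],0))
    print("shift m (at present axes)",np.round(d,4),"len",round(np.linalg.norm(d),3),"rot rad",np.round(w,3))
    # shift expressed in target axes
    print("shift in target axes",np.round(R1.inv().apply(np.array(pos)-st["tool_pos"])/1000,4))
E
python3 -c "
from h import *
delta((508,-406,230),(180,0,99))"
```

```text
at [ 270.  -534.2  228.6] [-180.    -0.3  101.7] t 1.35 F [ 0.5  0.2 -0. ] gap 60.0 q [-68.   8.  85.  -0.  87. -80.]
shift m (at present axes) [ 0.0775  0.259  -0.0013] len 0.27 rot rad [-0.001 -0.005  0.046]
shift in target axes [ 0.0894  0.2551 -0.0014]
```

Request:
{"method": "carry_out", "body": {"increments": [[[0, 0, 0], [0, 0, 0.046], 0.3], [[0.011, 0.032, 0], [0, 0, 0], 0.3], [[0.011, 0.032, 0], [0, 0, 0], 0.3], [[0.011, 0.032, 0], [0, 0, 0], 0.3], [[0.011, 0.032, 0], [0, 0, 0], 0.3], [[0.011, 0.032, 0], [0, 0, 0], 0.3], [[0.011, 0.032, 0], [0, 0, 0], 0.3], [[0.011, 0.032, 0], [0, 0, 0], 0.3], [[0.011, 0.032, 0], [0, 0, 0], 0.3], [[0, 0, 0], [0, 0, 0], 0.3]]}}

```text
time: 2.35
tool_pos: [519.4, -408.4, 227.7]
tcp_rot: [-179.9, -0.3, 96.2]
ft_force: [-0.3, -0.3, 0.3]
finger_gap: 59.9
```

```bash
python3 -c "
from h import *
delta((508,-406,230),(180,0,99))
s=snap('wrist','2'); K,rv,t=cam(s); print(-cv2.Rodrigues(rv)[0].T@t)
snap('top','2')
"
```

```text
at [ 519.4 -408.4  227.7] [-179.9   -0.3   96.2] t 2.35 F [-0.3 -0.3  0.3] gap 59.9 q [-43.  17.  75.   0.  89. -49.]
shift m (at present axes) [ 0.0036 -0.0111 -0.0022] len 0.012 rot rad [-0.001 -0.005 -0.048]
shift in target axes [ 0.0041 -0.0109 -0.0023]
[ 510.53087008 -335.77293339  369.48366611]
```

View pics/wrist2.png

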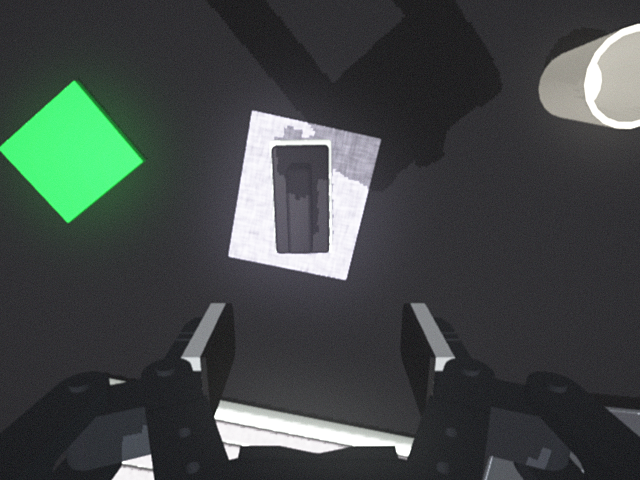

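```bash
python3 -c "
from h import *
c=cam(load('wrist','2'))
for n,z,P in (('mat',3,[(252,111),(381,139),(347,280),(229,257)]),('pad',17,[(271,141),(331,140),(329,253),(275,254)]),('rib',69,[(288,165),(312,164),(312,250),(288,251)])):
    W=np.array([ray(c,p,z)[:2] for p in P]); print(n,W.round(1).tolist(),W.mean(0).round(1))
"
```

```text
mat [[456.3, -340.8], [564.8, -351.5], [552.8, -479.9], [443.9, -469.4]] [ 504.5 -410.4]
pad [[475.1, -362.1], [523.0, -356.0], [532.5, -451.2], [486.0, -457.2]] [ 504.1 -406.6]
rib [[493.4, -373.2], [509.9, -370.7], [516.5, -433.2], [499.0, -435.9]] [ 504.7 -403.2]
```

```bash
python3 -c "
from h import *
delta((505,-404.5,230),(180,0,97))"
```

```text
at [ 516.6 -410.4  227.7] [-179.8   -0.2   96.2] t 2.45 F [-0.2  0.4  0.4] gap 59.7 q [-43.  17.  75.   0.  89. -49.]
shift m (at present axes) [ 0.0071 -0.0109 -0.0022] len 0.013 rot rad [-0.003 -0.004 -0.014]
shift in target axes [ 0.0073 -0.0108 -0.0023]
```

Request:
{"method": "carry_out", "body": {"increments": [[[0.007, -0.011, 0], [0, 0, -0.014], 0.3], [[0, 0, 0], [0, 0, 0], 0.3], [[0, 0, 0.025], [0, 0, 0], 0.3], [[0, 0, 0.025], [0, 0, 0], 0.3], [[0, 0, 0.025], [0, 0, 0], 0.3], [[0, 0, 0.025], [0, 0, 0], 0.3], [[0, 0, 0.02], [0, 0, 0], 0.3], [[0, 0, 0], [0, 0, 0], 0.3], [[0, 0, 0], [0, 0, 0], 0.3]]}}

```text
time: 3.35
tool_pos: [498.4, -413.1, 107.2]
tcp_rot: [-179.9, 0.1, 95.5]
ft_force: [1.6, -0.2, 0.2]
finger_gap: 60.1
```

```bash
python3 -c "
from h import *
delta((505,-404.5,34),(180,0,97))
snap('wrist','3')"
```

```text
at [ 498.4 -413.1  107.2] [-1.799e+02  1.000e-01  9.550e+01] t 3.35 F [ 1.6 -0.2  0.2] gap 60.1 q [-44.  20.  85.  -0.  76. -50.]
shift m (at present axes) [0.0081 0.0075 0.0731] len 0.074 rot rad [-0.001  0.002 -0.026]
shift in target axes [0.0078 0.0076 0.0732]
```

View pics/wrist3.png

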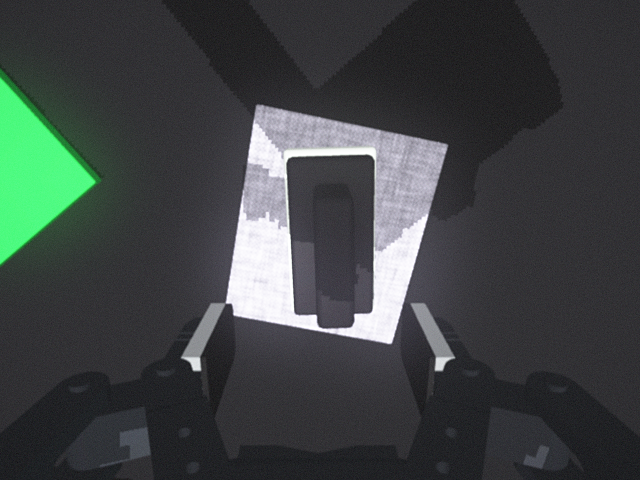

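```bash
python3 -c "
from h import *
c=cam(load('wrist','3'))
for n,z,P in (('pad',17,[(284,152),(375,150)]),('rib',69,[(315,188),(352,186),(354,325),(318,327)])):
    W=np.array([ray(c,p,z)[:2] for p in P]); print(n,W.round(1).tolist(),W.mean(0).round(1))
"
```

```text
pad [[474.2, -363.0], [522.3, -357.3]] [ 498.2 -360.2]
rib [[492.0, -371.4], [507.4, -369.1], [516.2, -433.8], [499.6, -436.5]] [ 503.8 -402.7]
```

Request:
{"method": "carry_out", "body": {"increments": [[[0.008, 0.008, 0.01], [0, 0, -0.026], 0.3], [[0, 0, 0], [0, 0, 0], 0.3], [[0, 0, 0], [0, 0, 0], 0.3]]}}

```text
time: 3.7
tool_pos: [507.6, -405.4, 100.2]
tcp_rot: [179.9, 0.3, 97.1]
ft_force: [0.1, 0.7, -0.1]
finger_gap: 59.5
```

```bash
python3 -c "
from h import *
delta((505,-404.5,34),(180,0,97))"
```

```text
at [ 507.6 -405.4  100.2] [179.9   0.3  97.1] t 3.7 F [ 0.1  0.7 -0.1] gap 59.5 q [-43.  20.  85.  -0.  75. -50.]
shift m (at present axes) [ 0.0016 -0.0026  0.0662] len 0.066 rot rad [0.002 0.006 0.001]
shift in target axes [ 0.0012 -0.0024  0.0662]
```

Request:
{"method": "carry_out", "body": {"increments": [[[0.001, -0.003, 0.016], [0, 0, 0], 0.3], [[0, 0, 0.016], [0, 0, 0], 0.3], [[0, 0, 0.016], [0, 0, 0], 0.3], [[0, 0, 0.014], [0, 0, 0], 0.3], [[0, 0, 0], [0, 0, 0], 0.3], [[0, 0, 0], [0, 0, 0], 0.3]]}}

```text
time: 4.3
tool_pos: [503.8, -404.3, 31.5]
tcp_rot: [180.0, 0.3, 97.1]
ft_force: [0.0, -1.0, 0.3]
finger_gap: 59.8
```

```bash
python3 -c "
from h import *
delta((504.5,-404,34),(180,0,97))"
```

```text
at [ 503.8 -404.3   31.5] [180.    0.3  97.1] t 4.3 F [ 0.  -1.   0.3] gap 59.8 q [-43.  24.  87.  -0.  68. -50.]
shift m (at present axes) [ 0.0002  0.0007 -0.0025] len 0.003 rot rad [0.001 0.005 0.002]
shift in target axes [ 0.0002  0.0007 -0.0025]
```

Good; raise 3 mm and grip.

Request:
{"method": "carry_out", "body": {"increments": [[[0, 0.001, -0.003], [0, 0, 0], 0.3], [[0, 0, 0], [0, 0, 0], 0.9], [[0, 0, 0], [0, 0, 0], 0.9], [[0, 0, 0], [0, 0, 0], 0.9], [[0, 0, 0], [0, 0, 0], 0.9], [[0, 0, 0], [0, 0, 0], 0.9], [[0, 0, 0], [0, 0, 0], 0.9], [[0, 0, 0], [0, 0, 0], 0.9]], "newtons": 60}}

```text
time: 5.1
tool_pos: [506.0, -405.2, 37.1]
tcp_rot: [179.8, 0.4, 97.1]
ft_force: [0.7, 0.3, -1.4]
finger_gap: 17.6
```

```bash
python3 -c "
from h import *
delta((504.5,-404,34),(180,0,97))"
```

```text
at [ 506.  -405.2   37.1] [179.8   0.4  97.1] t 5.1 F [ 0.7  0.3 -1.4] gap 17.6 q [-43.  24.  87.  -0.  69. -50.]
shift m (at present axes) [ 0.0014 -0.0014  0.0031] len 0.004 rot rad [0.003 0.007 0.002]
shift in target axes [ 0.0014 -0.0014  0.0031]
```

Request:
{"method": "carry_out", "body": {"increments": [[[0, 0, -0.03], [0, 0, 0], 0.9], [[0, 0, -0.03], [0, 0, 0], 0.9], [[0, 0, -0.03], [0, 0, 0], 0.9], [[0, 0, -0.03], [0, 0, 0], 0.9], [[0, 0, -0.03], [0, 0, 0], 0.9], [[0, 0, -0.03], [0, 0, 0], 0.9], [[0, 0, 0], [0, 0, 0], 0.9]]}}

```text
time: 5.8
tool_pos: [503.6, -402.3, 220.3]
tcp_rot: [-179.9, 0.1, 97.1]
ft_force: [0.8, -0.7, 0.2]
finger_gap: 17.2
```

```bash
python3 -c "
from h import *
delta((469,421,210),(180,0,83))
snap('wrist','4')"
```

```text
at [ 503.6 -402.3  220.3] [-1.799e+02  1.000e-01  9.710e+01] t 5.8 F [ 0.8 -0.7  0.2] gap 17.2 q [-43.  15.  78.  -0.  87. -50.]
shift m (at present axes) [0.8213 0.0673 0.0087] len 0.824 rot rad [-0.001  0.002  0.246]
shift in target axes [ 0.813  -0.1347  0.0103]
```

View pics/wrist4.png

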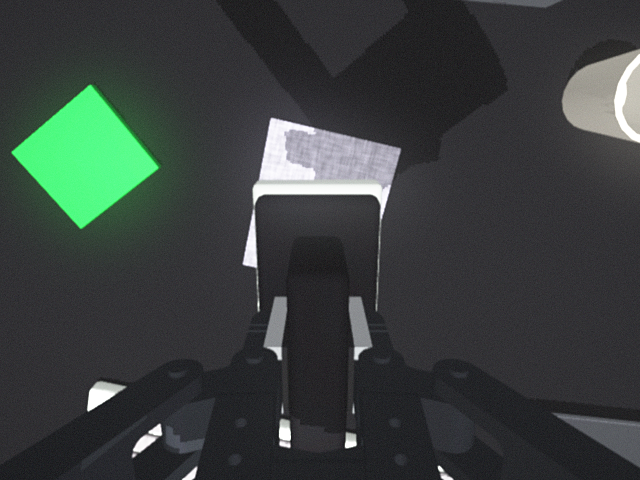

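Request:
{"method": "carry_out", "body": {"increments": [[[0.034, -0.0015, 0], [0, 0, 0.01], 0.9], [[0.034, -0.0015, 0], [0, 0, 0.01], 0.9], [[0.034, -0.0015, 0], [0, 0, 0.01], 0.9], [[0.034, -0.0015, 0], [0, 0, 0.01], 0.9], [[0.034, -0.0015, 0], [0, 0, 0.01], 0.9], [[0.034, -0.0015, 0], [0, 0, 0.01], 0.9], [[0.034, -0.0015, 0], [0, 0, 0.01], 0.9], [[0.034, -0.0015, 0], [0, 0, 0.01], 0.9], [[0.034, -0.0015, 0], [0, 0, 0.01], 0.9], [[0.034, -0.0015, 0], [0, 0, 0.01], 0.9], [[0.034, -0.0015, 0], [0, 0, 0.01], 0.9], [[0.034, -0.0015, 0], [0, 0, 0.01], 0.9]]}}

```text
time: 7.05
tool_pos: [445.4, 18.8, 195.9]
tcp_rot: [-178.2, -0.7, 89.5]
ft_force: [1.3, 0.9, -1.5]
finger_gap: 17.1
```

```bash
python3 -c "
from h import *
delta((469,421,210),(180,0,83))"
```

```text
at [445.4  18.8 195.9] [-178.2   -0.7   89.5] t 7.05 F [ 1.3  0.9 -1.5] gap 17.1 q [ -5. -14. 110.   1.  86.  -4.]
shift m (at present axes) [ 0.4026  0.0197 -0.0098] len 0.403 rot rad [-0.032 -0.01   0.113]
shift in target axes [ 0.4021 -0.0256 -0.0141]
```

Request:
{"method": "carry_out", "body": {"increments": [[[0.034, 0.001, -0.003], [-0.016, -0.005, 0.012], 0.9], [[0.034, 0.001, -0.003], [-0.016, -0.005, 0.012], 0.9], [[0.034, 0.001, -0.002], [0, 0, 0.012], 0.9], [[0.034, 0.001, -0.002], [0, 0, 0.012], 0.9], [[0.034, 0, -0.002], [0, 0, 0.012], 0.9], [[0.034, 0, -0.002], [0, 0, 0.012], 0.9], [[0.034, 0, -0.002], [0, 0, 0.012], 0.9], [[0.034, 0, -0.002], [0, 0, 0.012], 0.9], [[0.034, 0, -0.002], [0, 0, 0.012], 0.9], [[0.034, 0, -0.002], [0, 0, 0.01], 0.9], [[0.025, 0, 0], [0, 0, 0], 0.9], [[0, 0, 0], [0, 0, 0], 0.9]]}}

```text
time: 8.25
tool_pos: [461.4, 398.1, 193.2]
tcp_rot: [-178.5, 0.7, 82.7]
ft_force: [-0.4, 0.1, -2.7]
finger_gap: 17.2
```

```bash
python3 -c "
from h import *
delta((469,421,150),(180,0,83))"
```

```text
at [461.4 398.1 193.2] [-178.5    0.7   82.7] t 8.25 F [-0.4  0.1 -2.7] gap 17.2 q [36. 12. 85.  1. 85. 43.]
shift m (at present axes) [0.0242 0.0057 0.0427] len 0.049 rot rad [-0.026  0.013 -0.006]
shift in target axes [0.0237 0.0047 0.0432]
```

Request:
{"method": "carry_out", "body": {"increments": [[[0.012, 0.003, 0.02], [-0.026, 0.013, -0.006], 0.9], [[0.012, 0.003, 0.02], [0, 0, 0], 0.9], [[0, 0, 0], [0, 0, 0], 0.9], [[0, 0, 0], [0, 0, 0], 0.9]]}}

```text
time: 8.65
tool_pos: [467.4, 418.1, 145.8]
tcp_rot: [-179.7, 0.4, 83.1]
ft_force: [0.5, -0.3, -0.4]
finger_gap: 17.2
```

```bash
python3 -c "
from h import *
delta((469,421,104),(180,0,83))
s=snap('scene','5');crop(s,340,200,600,395,3,'s5')
s=snap('top','5');crop(s,110,160,270,280,5,'t5')"
```

```text
at [467.4 418.1 145.8] [-179.7    0.4   83.1] t 8.65 F [ 0.5 -0.3 -0.4] gap 17.2 q [37. 15. 86. -0. 80. 44.]
shift m (at present axes) [0.0033 0.0014 0.0418] len 0.042 rot rad [-0.005  0.007  0.001]
shift in target axes [0.0031 0.0012 0.0418]
```

View pics/s5.png

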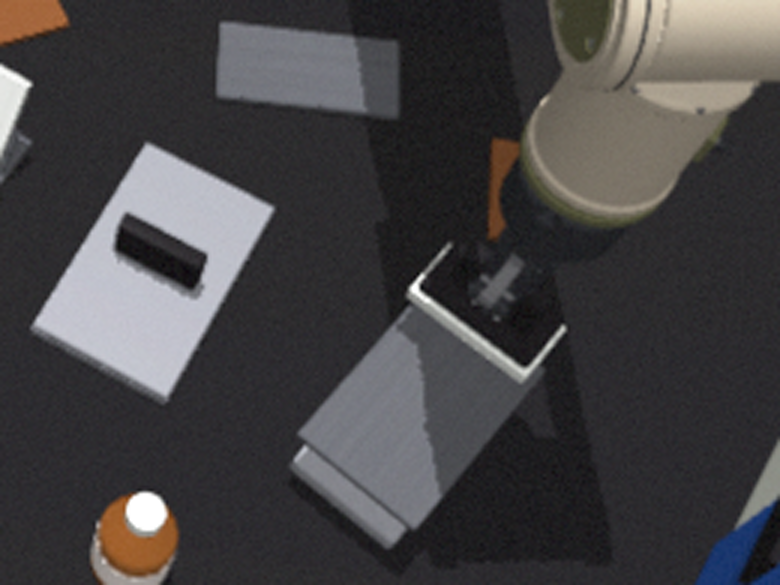

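View pics/t5.png

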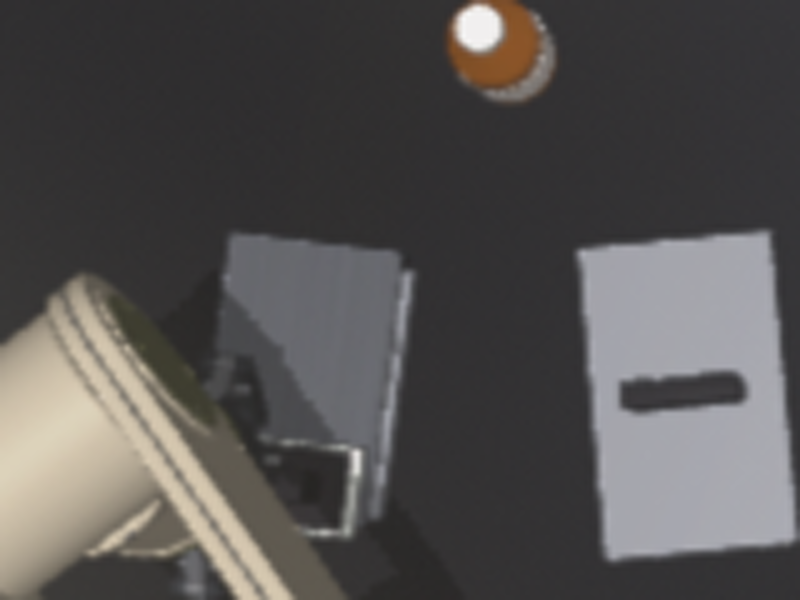

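Request:
{"method": "carry_out", "body": {"increments": [[[0.001, 0.001, 0.01], [-0.003, 0.005, 0], 0.9], [[0.001, 0, 0.01], [0, 0, 0], 0.9], [[0.001, 0, 0.01], [0, 0, 0], 0.9], [[0, 0, 0], [0, 0, 0], 0.9], [[0, 0, 0], [0, 0, 0], 0.9]]}}

```text
time: 9.25
tool_pos: [470.4, 420.2, 116.3]
tcp_rot: [179.9, -0.1, 83.0]
ft_force: [-0.1, 0.5, -0.9]
finger_gap: 16.9
```

```bash
python3 -c "
from h import *
delta((469,421,101),(180,0,83))"
```

```text
at [470.4 420.2 116.3] [ 1.799e+02 -1.000e-01  8.300e+01] t 9.25 F [-0.1  0.5 -0.9] gap 16.9 q [37. 17. 87.  0. 76. 44.]
shift m (at present axes) [ 0.0006 -0.0015  0.0153] len 0.015 rot rad [ 0.001 -0.002 -0.001]
shift in target axes [ 0.0006 -0.0015  0.0153]
```

Request:
{"method": "carry_out", "body": {"increments": [[[0, -0.001, 0.004], [0, 0, 0], 0.9], [[0, 0, 0.004], [0, 0, 0], 0.9], [[0, 0, 0], [0, 0, 0], 0.9]]}}

```text
time: 9.55
tool_pos: [469.6, 420.7, 108.2]
tcp_rot: [179.9, -0.1, 83.0]
ft_force: [-0.2, -0.1, -1.3]
finger_gap: 17.3
```

Request:
{"method": "carry_out", "body": {"increments": [[[0, 0, 0.003], [0, 0, 0], 0.9], [[0, 0, 0], [0, 0, 0], 0.9]]}}

```text
time: 9.75
tool_pos: [469.9, 421.0, 105.8]
tcp_rot: [179.9, -0.2, 83.0]
ft_force: [-0.2, -0.7, 1.6]
finger_gap: 16.9
```

Request:
{"method": "carry_out", "body": {"increments": [[[0, 0, 0.003], [0, 0, 0], 0.9], [[0, 0, 0], [0, 0, 0], 0.9]]}}

```text
time: 9.95
tool_pos: [470.2, 421.2, 103.6]
tcp_rot: [179.8, -0.2, 83.0]
ft_force: [-1.9, -0.1, 2.9]
finger_gap: 17.2
```

Request:
{"method": "carry_out", "body": {"increments": [[[0, 0, 0.002], [0, 0, 0], 0.9], [[0, 0, 0], [0, 0, 0], 0.9]]}}

```text
time: 10.15
tool_pos: [470.3, 421.3, 102.1]
tcp_rot: [179.8, -0.2, 83.0]
ft_force: [-1.7, 0.2, 3.5]
finger_gap: 17.4
```

```bash
python3 -c "
from h import *
delta((588.4,406.1,101),(180,0,83))
s=snap('scene','6');crop(s,400,230,560,350,5,'s6')"
```

```text
at [470.3 421.3 102.1] [179.8  -0.2  83. ] t 10.15 F [-1.7  0.2  3.5] gap 17.4 q [37. 17. 88.  0. 75. 44.]
shift m (at present axes) [-0.0006  0.119   0.0015] len 0.119 rot rad [ 0.003 -0.004 -0.001]
shift in target axes [-0.0007  0.119   0.0011]
```

View pics/s6.png

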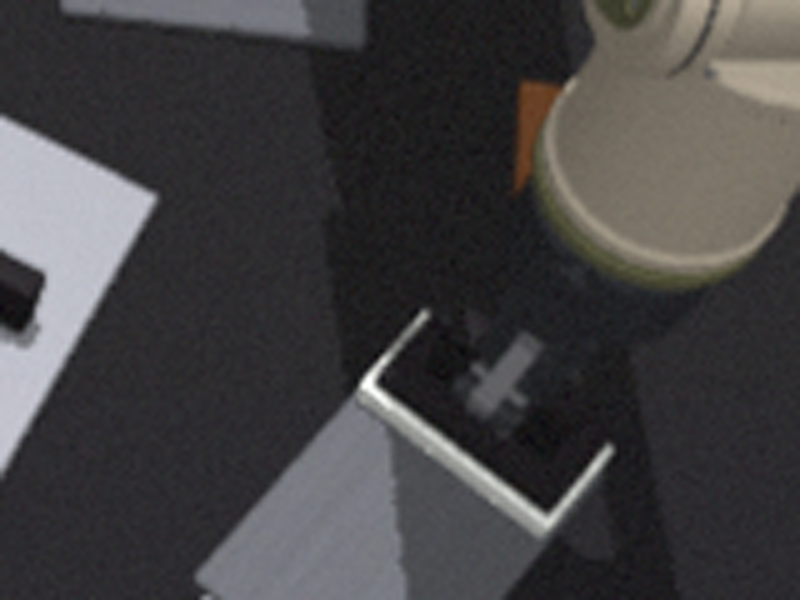

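Request:
{"method": "carry_out", "body": {"increments": [[[0, 0.01, 0], [0, 0, 0], 0.9], [[0, 0.01, 0], [0, 0, 0], 0.9], [[0, 0.01, 0], [0, 0, 0], 0.9]]}}

```text
time: 10.5
tool_pos: [500.1, 418.5, 102.7]
tcp_rot: [179.9, -0.3, 83.1]
ft_force: [-2.7, 1.1, 3.2]
finger_gap: 17.4
```

Request:
{"method": "carry_out", "body": {"increments": [[[0, 0.01, 0.001], [0, 0, 0], 0.9], [[0, 0.01, 0], [0, 0, 0], 0.9], [[0, 0.01, 0], [0, 0, 0], 0.9]]}}

```text
time: 10.8
tool_pos: [533.0, 414.7, 101.8]
tcp_rot: [179.9, -0.3, 83.0]
ft_force: [-2.8, 1.7, 3.2]
finger_gap: 17.2
```

Request:
{"method": "carry_out", "body": {"increments": [[[0, 0.01, 0.001], [0, 0, 0], 0.9], [[0, 0.01, 0], [0, 0, 0], 0.9], [[0, 0.01, 0], [0, 0, 0], 0.9]]}}

```text
time: 11.1
tool_pos: [565.7, 410.7, 100.8]
tcp_rot: [179.9, -0.3, 83.0]
ft_force: [-3.0, 1.0, 4.6]
finger_gap: 17.2
```

Request:
{"method": "carry_out", "body": {"increments": [[[0, 0.01, 0], [0, 0, 0], 0.9], [[0, 0.01, 0], [0, 0, 0], 0.9], [[0, 0.003, 0], [0, 0, 0], 0.9], [[0, 0, 0], [0, 0, 0], 0.9], [[0, 0, 0], [0, 0, 0], 0.9]]}}

```text
time: 11.6
tool_pos: [592.2, 407.2, 100.8]
tcp_rot: [179.9, -0.3, 82.9]
ft_force: [-3.5, 0.8, 4.8]
finger_gap: 17.2
```

```bash
python3 -c "
from h import *
delta((588.4,406.1,101),(180,0,83))
s=snap('scene','7');crop(s,400,230,560,350,5,'s7')"
```

```text
at [592.2 407.2 100.8] [179.9  -0.3  82.9] t 11.6 F [-3.5  0.8  4.8] gap 17.2 q [30. 30. 71.  0. 78. 37.]
shift m (at present axes) [-0.0016 -0.0037 -0.0002] len 0.004 rot rad [ 0.002 -0.006 -0.001]
shift in target axes [-0.0016 -0.0037 -0.0002]
```

View pics/s7.png

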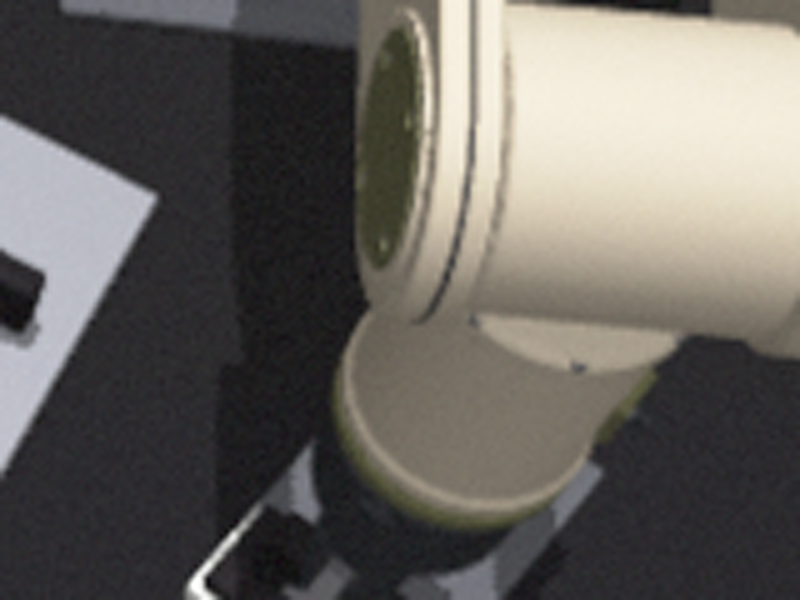

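Request:
{"method": "carry_out", "body": {"increments": [[[0, 0, -0.02], [0, 0, 0], 0.9], [[0, 0, -0.03], [0, 0, 0], 0.9], [[0, 0, -0.035], [0, 0, 0], 0.9], [[-0.015, -0.01, -0.035], [0, 0, 0], 0.9], [[-0.03, -0.01, 0], [0, 0, 0], 0.9], [[-0.035, -0.01, 0], [0, 0, 0], 0.9], [[-0.035, -0.01, 0], [0, 0, 0], 0.9], [[-0.035, -0.005, 0], [0, 0, 0], 0.9], [[-0.035, -0.005, 0], [0, 0, 0], 0.9], [[-0.035, 0, 0], [0, 0, 0], 0.9], [[-0.035, 0, 0], [0, 0, 0], 0.9], [[-0.035, 0, 0], [0, 0, 0], 0.9]]}}

```text
time: 12.85
tool_pos: [500.6, 115.3, 214.3]
tcp_rot: [179.9, 0.3, 83.5]
ft_force: [0.5, 0.1, -0.8]
finger_gap: 17.1
```

```bash
python3 -c "
from h import *
delta((505,-410,200),(180,0,86))"
```

```text
at [500.6 115.3 214.3] [179.9   0.3  83.5] t 12.85 F [ 0.5  0.1 -0.8] gap 17.1 q [  7.  -6. 100.  -0.  85.  14.]
shift m (at present axes) [-0.5213  0.0641  0.0171] len 0.526 rot rad [ 0.002  0.005 -0.044]
shift in target axes [-0.5237  0.041   0.0143]
```

Request:
{"method": "carry_out", "body": {"increments": [[[-0.042, 0.005, 0], [0, 0, -0.005], 0.9], [[-0.042, 0.005, 0], [0, 0, -0.005], 0.9], [[-0.042, 0.005, 0], [0, 0, -0.005], 0.9], [[-0.042, 0.005, 0], [0, 0, -0.005], 0.9], [[-0.042, 0.005, 0], [0, 0, -0.005], 0.9], [[-0.042, 0.005, 0], [0, 0, -0.005], 0.9], [[-0.042, 0.005, 0], [0, 0, -0.005], 0.9], [[-0.042, 0.004, 0], [0, 0, 0], 0.9], [[-0.042, 0.004, 0], [0, 0, 0], 0.9], [[-0.04, 0.004, 0], [0, 0, 0], 0.9], [[-0.03, 0, 0], [0, 0, 0], 0.9], [[0, 0, 0], [0, 0, 0], 0.9]]}}

```text
time: 14.05
tool_pos: [498.3, -359.2, 209.3]
tcp_rot: [-179.9, 0.8, 85.5]
ft_force: [-0.0, 1.5, -1.3]
finger_gap: 17.3
```

```bash
python3 -c "
from h import *
delta((505,-410,60),(180,0,86))"
```

```text
at [ 498.3 -359.2  209.3] [-179.9    0.8   85.5] t 14.05 F [-0.   1.5 -1.3] gap 17.3 q [-40.  10.  85.  -1.  85. -36.]
shift m (at present axes) [-0.048   0.0108  0.15  ] len 0.158 rot rad [-0.001  0.014 -0.008]
shift in target axes [-0.0502  0.0102  0.1493]
```

Request:
{"method": "carry_out", "body": {"increments": [[[-0.03, 0.005, 0], [0, 0.014, 0], 0.9], [[-0.02, 0.004, 0], [0, 0, 0], 0.9], [[0, 0, 0], [0, 0, 0], 0.9], [[0, 0, 0.03], [0, 0, 0], 0.9], [[0, 0, 0.03], [0, 0, 0], 0.9], [[0, 0, 0.03], [0, 0, 0], 0.9], [[0, 0, 0.03], [0, 0, 0], 0.9], [[0, 0, 0.012], [0, 0, 0], 0.9], [[0, 0, 0], [0, 0, 0], 0.9], [[0, 0, 0], [0, 0, 0], 0.9]]}}

```text
time: 15.05
tool_pos: [502.2, -402.9, 70.5]
tcp_rot: [-179.7, -0.1, 85.7]
ft_force: [-1.1, -0.3, -0.9]
finger_gap: 16.9
```

```bash
python3 -c "
from h import *
delta((505,-410,37),(180,0,86))"
```

```text
at [ 502.2 -402.9   70.5] [-1.797e+02 -1.000e-01  8.570e+01] t 15.05 F [-1.1 -0.3 -0.9] gap 16.9 q [-43.  21.  86.  -0.  73. -39.]
shift m (at present axes) [-0.0069  0.0034  0.0334] len 0.034 rot rad [-0.005 -0.002 -0.004]
shift in target axes [-0.0069  0.0032  0.0335]
```

Request:
{"method": "carry_out", "body": {"increments": [[[-0.007, 0.003, 0.01], [-0.005, 0, 0], 0.9], [[0, 0, 0.01], [0, 0, 0], 0.9], [[0, 0, 0.009], [0, 0, 0], 0.9], [[0, 0, 0], [0, 0, 0], 0.9]]}}

```text
time: 15.45
tool_pos: [507.6, -413.0, 44.4]
tcp_rot: [179.6, 0.2, 85.8]
ft_force: [-0.7, -0.3, -1.6]
finger_gap: 17.4
```

Request:
{"method": "carry_out", "body": {"increments": [[[0, 0, 0.003], [0, 0, 0], 0.9], [[0, 0, 0], [0, 0, 0], 0.9]]}}

```text
time: 15.65
tool_pos: [507.6, -413.2, 41.2]
tcp_rot: [179.6, 0.2, 85.7]
ft_force: [-1.6, 0.2, -2.0]
finger_gap: 17.1
```

Request:
{"method": "carry_out", "body": {"increments": [[[0, 0, 0.003], [0.005, 0, 0], 0.9], [[0, 0, 0], [0, 0, 0], 0.9]]}}

```text
time: 15.85
tool_pos: [507.8, -413.4, 38.4]
tcp_rot: [179.9, 0.2, 85.7]
ft_force: [-0.3, -0.1, -1.5]
finger_gap: 17.3
```

Request:
{"method": "carry_out", "body": {"increments": [[[0, 0, 0.002], [0, 0, 0], 0.9], [[0, 0, 0], [0, 0, 0], 0.9]]}}

```text
time: 16.05
tool_pos: [508.3, -413.7, 36.9]
tcp_rot: [179.9, 0.3, 85.8]
ft_force: [0.6, 0.3, -2.2]
finger_gap: 17.3
```

Request:
{"method": "carry_out", "body": {"increments": [[[0, 0, 0.002], [0, 0, 0], 0.9], [[0, 0, 0], [0, 0, 0], 0.9]]}}

```text
time: 16.25
tool_pos: [508.9, -414.1, 37.1]
tcp_rot: [179.8, 0.3, 85.8]
ft_force: [-0.0, 0.2, -2.1]
finger_gap: 17.3
```

Request:
{"method": "carry_out", "body": {"increments": [[[0, 0, 0], [0, 0, 0], 0.9], [[0, 0, 0], [0, 0, 0], 0.9]]}}

```text
time: 16.45
tool_pos: [509.0, -414.2, 37.2]
tcp_rot: [179.8, 0.3, 85.8]
ft_force: [0.0, -0.3, -0.8]
finger_gap: 17.3
```

Contact. Release and rise, then look at the rack.

Request:
{"method": "carry_out", "body": {"increments": [[[0, 0, 0], [0, 0, 0], 0.3], [[0, 0, 0], [0, 0, 0], 0.3], [[0, 0, 0], [0, 0, 0], 0.3], [[0, 0, 0], [0, 0, 0], 0.3], [[0, 0, -0.02], [0, 0, 0], 0.3], [[0, 0, -0.04], [0, 0, 0], 0.3], [[0, 0, -0.04], [0, 0, 0], 0.3], [[0, 0, -0.04], [0, 0, 0], 0.3], [[0, 0, -0.04], [0, 0, 0], 0.3], [[0, 0, -0.03], [0, 0, 0], 0.3], [[0, 0, 0], [0, 0, 0], 0.3]]}}

```text
time: 17.55
tool_pos: [506.9, -411.8, 252.5]
tcp_rot: [-180.0, 0.1, 85.8]
ft_force: [-0.4, -0.5, 1.5]
finger_gap: 60.0
```

```bash
python3 -c "
from h import *
delta((505,-410,230),(180,0,92.5))
snap('wrist','8')"
```

```text
at [ 506.9 -411.8  252.5] [-1.80e+02  1.00e-01  8.58e+01] t 17.55 F [-0.4 -0.5  1.5] gap 60.0 q [-44.  15.  74.  -0.  90. -39.]
shift m (at present axes) [ 0.0017 -0.002   0.0225] len 0.023 rot rad [-0.     0.002 -0.118]
shift in target axes [ 0.0019 -0.0018  0.0225]
```

View pics/wrist8.png

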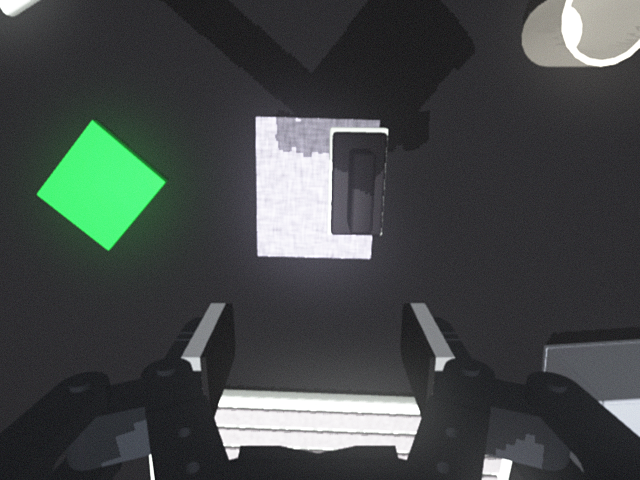

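```bash
python3 -c "
from h import *
c=cam(load('wrist','8'))
for n,z,P in (('mat',3,[(256,117),(380,121),(371,259),(258,257)]),('pad',17,[(331,129),(388,129),(382,234),(331,234)])):
    W=np.array([ray(c,p,z)[:2] for p in P]); print(n,W.round(1).tolist(),W.mean(0).round(1))
"
```

```text
mat [[456.6, -340.8], [565.0, -352.3], [552.3, -480.4], [443.5, -470.3]] [ 504.4 -410.9]
pad [[521.2, -355.2], [569.7, -358.8], [561.8, -451.7], [515.2, -448.3]] [ 542.  -403.5]
```

Request:
{"method": "carry_out", "body": {"increments": [[[0.005, 0.017, 0.02], [0, 0, 0], 0.3], [[0.005, 0.017, 0.03], [0, 0, 0], 0.3], [[0, 0, 0.03], [0, 0, 0], 0.3], [[0, 0, 0.03], [0, 0, 0], 0.3], [[0, 0, 0.03], [0, 0, 0], 0.3], [[0, 0, 0.02], [0, 0, 0], 0.3], [[0, 0, 0], [0, 0, 0], 0.3], [[0, 0, 0], [0, 0, 0], 0.3]]}}

```text
time: 18.4
tool_pos: [537.4, -399.9, 74.1]
tcp_rot: [-179.3, -0.4, 85.7]
ft_force: [0.3, 0.4, 0.8]
finger_gap: 59.5
```

```bash
python3 -c "
from h import *
delta((541.5,-403,37),(180,0,85.8))
snap('wrist','9')"
```

```text
at [ 537.4 -399.9   74.1] [-179.3   -0.4   85.7] t 18.4 F [0.3 0.4 0.8] gap 59.5 q [-41.  25.  81.  -0.  75. -37.]
shift m (at present axes) [-0.003   0.0047  0.037 ] len 0.037 rot rad [-0.012 -0.006 -0.001]
shift in target axes [-0.0028  0.0043  0.0371]
```

View pics/wrist9.png

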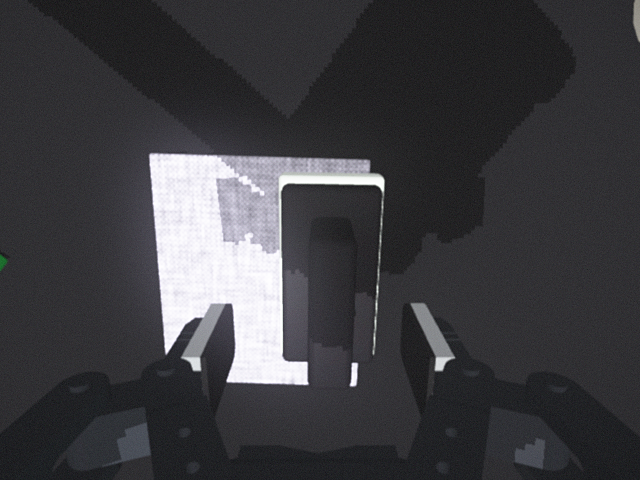

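Block clearly displaced to the right edge of the mat; the rib (330, 300) is between the fingers. I'll grip and re-centre it.

Request:
{"method": "carry_out", "body": {"increments": [[[-0.003, 0.005, 0.012], [-0.012, -0.006, 0], 0.3], [[0, 0, 0.012], [0, 0, 0], 0.3], [[0, 0, 0.01], [0, 0, 0], 0.3], [[0, 0, 0], [0, 0, 0], 0.3], [[0, 0, 0], [0, 0, 0], 0.9], [[0, 0, 0], [0, 0, 0], 0.9], [[0, 0, 0], [0, 0, 0], 0.9], [[0, 0, 0], [0, 0, 0], 0.9], [[0, 0, 0], [0, 0, 0], 0.9], [[0, 0, 0], [0, 0, 0], 0.9], [[0, 0, 0], [0, 0, 0], 0.9]]}}

```text
time: 19.55
tool_pos: [544.9, -405.8, 45.8]
tcp_rot: [179.6, 0.3, 85.7]
ft_force: [-0.1, -0.2, -1.3]
finger_gap: 16.9
```

```bash
python3 -c "
from h import *
delta((505.5,-410.5,37),(180,0,85.8))"
```

```text
at [ 544.9 -405.8   45.8] [179.6   0.3  85.7] t 19.55 F [-0.1 -0.2 -1.3] gap 16.9 q [-41.  27.  81.   0.  71. -37.]
shift m (at present axes) [-0.0076 -0.039   0.0086] len 0.041 rot rad [ 0.007  0.005 -0.001]
shift in target axes [-0.0076 -0.0389  0.0088]
```

Request:
{"method": "carry_out", "body": {"increments": [[[0, 0, -0.012], [0, 0, 0], 0.9], [[-0.004, -0.02, 0], [0.007, 0.005, 0], 0.9], [[-0.004, -0.019, 0], [0, 0, 0], 0.9], [[0, 0, 0], [0, 0, 0], 0.9], [[0, 0, 0.006], [0, 0, 0], 0.9], [[0, 0, 0], [0, 0, 0], 0.9], [[0, 0, 0], [0, 0, 0], 0.9]]}}

```text
time: 20.25
tool_pos: [506.9, -411.4, 56.2]
tcp_rot: [179.8, 0.1, 85.8]
ft_force: [-0.3, 0.1, -0.4]
finger_gap: 17.6
```

Request:
{"method": "carry_out", "body": {"increments": [[[0, 0, 0.005], [0, 0, 0], 0.9], [[0, 0, 0], [0, 0, 0], 0.9], [[0, 0, 0], [0, 0, 0], 0.9]]}}

```text
time: 20.55
tool_pos: [507.9, -410.9, 50.4]
tcp_rot: [179.8, 0.1, 85.8]
ft_force: [0.9, 0.6, -1.2]
finger_gap: 16.8
```

Request:
{"method": "carry_out", "body": {"increments": [[[0, 0, 0.004], [0, 0, 0], 0.9], [[0, 0, 0], [0, 0, 0], 0.9], [[0, 0, 0], [0, 0, 0], 0.9]]}}

```text
time: 20.85
tool_pos: [507.9, -410.6, 45.7]
tcp_rot: [179.8, 0.1, 85.9]
ft_force: [0.2, 0.8, -2.0]
finger_gap: 16.9
```

Request:
{"method": "carry_out", "body": {"increments": [[[0, 0, 0.003], [0, 0, 0], 0.9], [[0, 0, 0], [0, 0, 0], 0.9], [[0, 0, 0], [0, 0, 0], 0.9]]}}

```text
time: 21.15
tool_pos: [508.7, -410.9, 46.6]
tcp_rot: [179.8, 0.1, 85.9]
ft_force: [-0.1, 0.4, -1.7]
finger_gap: 16.6
```

Request:
{"method": "carry_out", "body": {"increments": [[[0, 0, 0], [0, 0, 0], 0.5], [[0, 0, 0], [0, 0, 0], 0.5], [[0, 0, 0], [0, 0, 0], 0.5], [[0, 0, -0.02], [0, 0, 0], 0.5], [[0, 0, -0.04], [0, 0, 0], 0.5], [[0, 0, -0.04], [0, 0, 0], 0.5], [[0, 0, -0.04], [0, 0, 0], 0.5], [[0, 0, -0.04], [0, 0, 0], 0.5], [[0, 0, -0.02], [0, 0, 0], 0.5], [[0, 0, 0], [0, 0, 0], 0.5]]}}

```text
time: 22.15
tool_pos: [506.4, -409.5, 250.2]
tcp_rot: [-180.0, -0.1, 85.8]
ft_force: [-0.5, -0.3, 0.7]
finger_gap: 42.8
```

```bash
python3 -c "
from h import *
delta((440,12,230),(180,0,92))
snap('wrist','10')"
```

```text
at [ 506.4 -409.5  250.2] [-1.80e+02 -1.00e-01  8.58e+01] t 22.15 F [-0.5 -0.3  0.7] gap 42.8 q [-44.  15.  75.   0.  90. -39.]
shift m (at present axes) [ 0.4156 -0.0967  0.0209] len 0.427 rot rad [-0.    -0.002 -0.107]
shift in target axes [ 0.4236 -0.0516  0.0202]
```

View pics/wrist10.png

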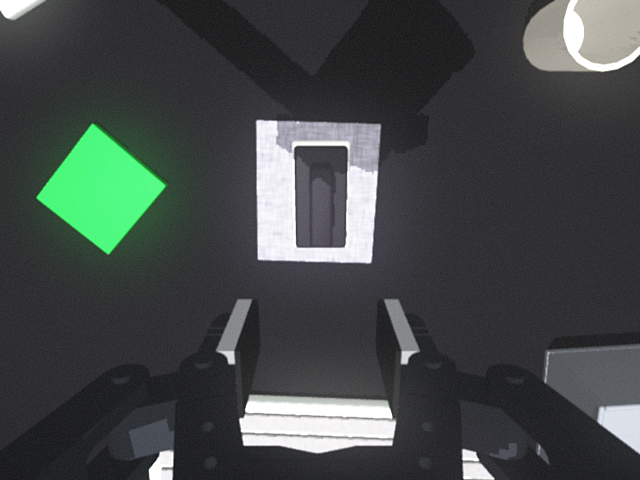

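Request:
{"method": "carry_out", "body": {"increments": [[[0.03, 0.008, -0.01], [0, 0, -0.02], 0.7], [[0.03, 0.008, -0.01], [0, 0, -0.02], 0.7], [[0.03, 0.01, -0.01], [0, 0, -0.02], 0.7], [[0.03, 0.012, -0.01], [0, 0, -0.02], 0.7], [[0.02, 0.012, -0.01], [0, 0, -0.02], 0.7], [[0, 0, 0], [0, 0, -0.017], 0.7], [[0, 0, 0], [0, 0, 0], 0.7], [[0, 0, 0], [0, 0, 0], 0.7]]}}

```text
time: 23.0
tool_pos: [557.1, -264.4, 279.2]
tcp_rot: [-178.7, -1.0, 92.6]
ft_force: [-0.3, 0.5, -0.2]
finger_gap: 25.3
```

```bash
python3 -c "
from h import *
delta((440,12,230),(180,0,92))
snap('wrist','11')"
```

```text
at [ 557.1 -264.4  279.2] [-178.7   -1.    92.6] t 23.0 F [-0.3  0.5 -0.2] gap 25.3 q [-30.  11.  77.   0.  94. -33.]
shift m (at present axes) [ 0.2806 -0.103   0.0566] len 0.304 rot rad [-0.023 -0.018  0.011]
shift in target axes [ 0.2803 -0.1074  0.0492]
```

View pics/wrist11.png

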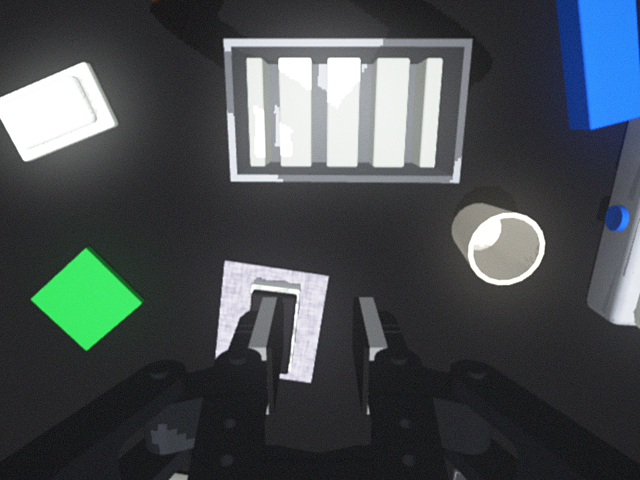

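```bash
python3 -c "
from h import *
from fit import fit
w=cam(load('wrist','11'))
b=[(-85,49,104),(85,49,104),(85,-49,104),(-85,-49,104)]
fit('case',[(w,b,[(223,38),(472,38),(460,184),(231,183)])],x0=(569,-189,0.04))
# ridges edges near lower side y=-44 z=49; edges x
R=[(-80+0,0)]
xs=[-53.5,-26.5,-13.5,13.5,26.5,53.5]
px=[(280,166),(311,166),(328,167),(359,167),(374,167),(404,166)]
fit('ridges',[(w,[(x,-44,49) for x in xs],px)],x0=(569,-189,0.04))
print([ray(w,p,49).round(1) for p in px])
"
```

```text
case [ 568.4 -189.6] yaw 2.65 [] res px [-0.2  1.3  1.   0.4 -0.2 -0.9 -0.4 -0.7]
ridges [ 568.7 -188.6] yaw 2.58 [] res px [ 0.7  0.3  0.9  0.4 -1.1 -0.6 -0.7 -0.4 -0.6 -0.4  0.9  0.8]
[array([ 516.7, -234.8,   49. ]), array([ 543.5, -233.5,   49. ]), array([ 558.2, -233.6,   49. ]), array([ 584.9, -232.3,   49. ]), array([ 597.7, -231.6,   49. ]), array([ 623.3, -229.5,   49. ])]
```

Request:
{"method": "carry_out", "body": {"increments": [[[0.035, -0.002, 0.002], [-0.02, -0.018, 0.01], 0.7], [[0.035, -0.002, 0.002], [0, 0, 0], 0.7], [[0.035, -0.002, 0], [0, 0, 0], 0.7], [[0.035, 0, 0], [0, 0, 0], 0.7], [[0.03, 0, 0], [0, 0, 0], 0.7], [[0, 0, 0], [0, 0, 0], 0.7], [[0, 0, 0], [0, 0, 0], 0.7], [[0, 0, 0], [0, 0, 0], 0.7]]}}

```text
time: 23.85
tool_pos: [539.7, -98.0, 266.7]
tcp_rot: [-179.2, -0.1, 91.1]
ft_force: [-1.1, 0.7, 0.0]
finger_gap: 25.1
```

```bash
python3 -c "
from h import *
delta((440,12,230),(180,0,92))
snap('wrist','12')"
```

```text
at [539.7 -98.  266.7] [-1.792e+02 -1.000e-01  9.110e+01] t 23.85 F [-1.1  0.7  0. ] gap 25.1 q [-16.  -0.  90.  -0.  91. -17.]
shift m (at present axes) [ 0.1119 -0.0971  0.0382] len 0.153 rot rad [-0.013 -0.002 -0.016]
shift in target axes [ 0.1135 -0.0958  0.0367]
```

View pics/wrist12.png

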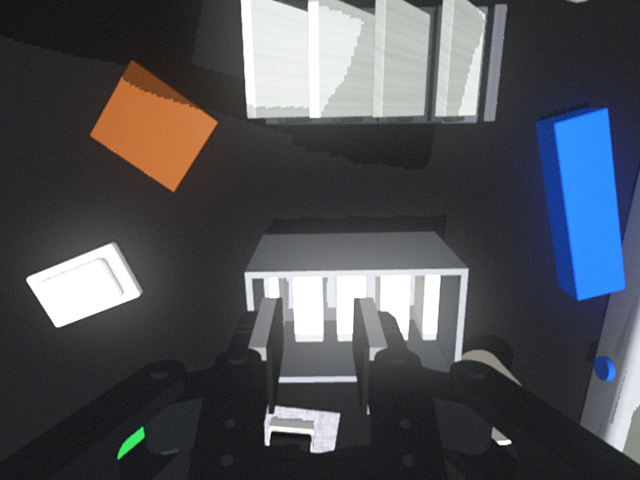

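```bash
python3 -c "
from h import *
w=cam(load('wrist','12'))
for p in [(250,118),(314,117),(379,116),(444,116)]:
    print(ray(w,p,93).round(1))
# plan grasps
yaw=2.0
cy,sy=np.cos(np.radians(yaw)),np.sin(np.radians(yaw))
R=Rn.from_euler('z',90+yaw,degrees=True)*Rn.from_euler('x',180,degrees=True)*Rn.from_rotvec([-np.pi/6,0,0])
print(R.as_matrix().round(3), R.as_euler('xyz',degrees=True).round(2))
top=np.array([488.1,10,93]); print(top+R.apply([0,0,24]), 'pre',top+R.apply([0,0,-40]))
"
```

```text
[486.9 -30.5  93. ]
[532.3 -29.   93. ]
[578.2 -27.4  93. ]
[623.9 -26.5  93. ]
[[-0.035  0.865  0.5  ]
 [ 0.999  0.03   0.017]
 [ 0.     0.5   -0.866]] [150.   0.  92.]
[500.09268992  10.41879396  72.21539031] pre [468.11218346   9.30201007 127.64101615]
```

Request:
{"method": "carry_out", "body": {"increments": [[[0.03, -0.02, 0.015], [-0.013, 0, -0.016], 0.7], [[0.03, -0.02, 0.015], [0, 0, 0], 0.7], [[0.03, -0.02, 0.015], [0, 0, 0], 0.7], [[0.015, -0.02, 0.015], [0, 0, 0], 0.7], [[0, 0, 0], [-0.13, 0, 0], 0.7], [[0, 0, 0], [-0.13, 0, 0], 0.7], [[0, 0, 0], [-0.13, 0, 0], 0.7], [[0, 0, 0], [-0.13, 0, 0], 0.7], [[0, 0, 0], [0, 0, 0], 0.7], [[0, 0, 0], [0, 0, 0], 0.7]]}}

```text
time: 24.9
tool_pos: [454.1, -3.1, 197.1]
tcp_rot: [150.4, 0.0, 91.0]
ft_force: [0.6, -0.2, 0.7]
finger_gap: 25.4
```

```bash
python3 -c "
from h import *
delta((467,8.8,127.6),(150,0,92))"
```

```text
at [454.1  -3.1 197.1] [150.4   0.   91. ] t 24.9 F [ 0.6 -0.2  0.7] gap 25.4 q [-12. -51. 138.   7.  64. -15.]
shift m (at present axes) [ 0.0117 -0.0229  0.0669] len 0.072 rot rad [-0.007  0.009 -0.015]
shift in target axes [ 0.0115 -0.0232  0.0669]
```

```bash
cat > kin.py <<'E'
import numpy as np
from scipy.optimize import least_squares
D=np.array([(-68.09,7.51,85.33,87.26,270.4,-535,230.2),(-43,17,75,89,516.6,-410.4,227.7),(-44,20,85,76,498.4,-413,107),(-43,24,87,68,503.8,-404.3,31.5),(-5,-14,110,86,445,18.8,195.9),(37,15,86,80,467,418,146),(30,30,71,78,592,407,100.8),(-41,27,81,71,545,-406,45.8),(-30,11,77,94,557,-264,279),(-16,0,90,91,540,-98,266.7),(-12,-51,138,64,454,-3.1,197.1)])
def fk(q,p):
    q1,q2,q3,q5=np.radians(q); a1,d1,L2,L3,a3,L6,off=p
    r=a1+L2*np.sin(q2)+L3*np.sin(q2+q3)+a3*np.cos(q2+q3)+L6*np.sin(q2+q3+q5)
    z=d1+L2*np.cos(q2)+L3*np.cos(q2+q3)-a3*np.sin(q2+q3)+L6*np.cos(q2+q3+q5)
    return np.array([r*np.cos(q1)-off*np.sin(q1),r*np.sin(q1)+off*np.cos(q1),z])
f=lambda p:np.concatenate([fk(d[:4],p)-d[4:] for d in D])
o=least_squares(f,[50,350,400,400,0,250,50],loss="soft_l1",f_scale=5)
if __name__=="__main__":
    print(o.x.round(0)); print(f(o.x).reshape(-1,3).round(0))
    P=o.x
    for tilt in (0,10,15,20,25,30,35):
      for tgt in ((499,10,72),(467,9,128),(480,9,105),(545,10,72),(590,10,72),(635,10,72)):
        s=least_squares(lambda q:np.r_[fk(q,P)-np.array(tgt),(q[1]+q[2]+q[3]-180+tilt)*5],[-6,-10,110,60])
        print(tilt,tgt,s.x.round(0),round(s.cost,1))
E
python3 kin.py
```

```text
[-17. 339. 372. 572.  76. 372.  53.]
[[  2.  -1.   2.]
 [ -2.   3.   0.]
 [ -3.   9. -11.]
 [  6.   1.   0.]
 [ -1.  -4.  -2.]
 [ -4.  -2.  -3.]
 [  8.   1.   5.]
 [  3.   0.   4.]
 [  3.   2.  -2.]
 [  2.  -2.  -3.]
 [ -3. -38.   6.]]
0 (499, 10, 72) [ -5.   0. 110.  70.] 0.0
0 (467, 9, 128) [ -5.  -9. 112.  77.] 0.0
0 (480, 9, 105) [ -5.  -5. 112.  74.] 0.0
0 (545, 10, 72) [ -5.   7. 103.  70.] 0.0
0 (590, 10, 72) [-4. 14. 95. 71.] 0.0
0 (635, 10, 72) [-4. 20. 88. 72.] 0.0
10 (499, 10, 72) [ -5. -10. 120.  60.] 0.0
10 (467, 9, 128) [ -5. -20. 122.  68.] 0.0
10 (480, 9, 105) [ -5. -16. 121.  64.] 0.0
10 (545, 10, 72) [ -5.  -2. 113.  59.] 0.0
10 (590, 10, 72) [ -4.   5. 106.  59.] 0.0
10 (635, 10, 72) [-4. 11. 99. 60.] 0.0
15 (499, 10, 72) [ -5. -15. 125.  55.] 0.0
15 (467, 9, 128) [ -5. -26. 127.  64.] 0.0
15 (480, 9, 105) [ -5. -21. 126.  60.] 0.0
15 (545, 10, 72) [ -5.  -7. 118.  54.] 0.0
15 (590, 10, 72) [ -4.   1. 111.  53.] 0.0
15 (635, 10, 72) [ -4.   7. 104.  54.] 0.0
20 (499, 10, 72) [ -5. -20. 130.  50.] 0.0
20 (467, 9, 128) [ -5. -32. 132.  60.] 0.0
20 (480, 9, 105) [ -5.
[... 223 characters left out ...]
7.  56.] 0.0
25 (480, 9, 105) [ -5. -33. 137.  51.] 0.0
25 (545, 10, 72) [ -5. -15. 128.  42.] 0.0
25 (590, 10, 72) [ -4.  -7. 121.  41.] 0.0
25 (635, 10, 72) [ -4.   0. 114.  41.] 0.0
30 (499, 10, 72) [ -5. -30. 140.  40.] 0.0
30 (467, 9, 128) [ -5. -45. 143.  52.] 0.0
30 (480, 9, 105) [ -5. -39. 142.  47.] 0.0
30 (545, 10, 72) [ -5. -19. 133.  37.] 0.0
30 (590, 10, 72) [ -4. -10. 126.  35.] 0.0
30 (635, 10, 72) [ -4.  -3. 119.  34.] 0.0
35 (499, 10, 72) [ -5. -35. 145.  35.] 0.0
35 (467, 9, 128) [ -5. -52. 148.  49.] 0.0
35 (480, 9, 105) [ -5. -45. 147.  43.] 0.0
35 (545, 10, 72) [ -5. -23. 137.  31.] 0.0
35 (590, 10, 72) [ -4. -13. 130.  28.] 0.0
35 (635, 10, 72) [ -4.  -5. 123.  27.] 0.0
```

Request:
{"method": "carry_out", "body": {"increments": [[[0, 0, 0.01], [0.1, 0, 0], 0.7], [[0.006, 0, 0.015], [0.08, 0, 0], 0.7], [[0.006, 0, 0.02], [0, 0, 0], 0.7], [[0, 0, 0], [0, 0, 0], 0.7], [[0, 0, 0], [0, 0, 0], 0.7]]}}

```text
time: 25.4
tool_pos: [479.3, 5.6, 166.7]
tcp_rot: [160.4, 0.4, 90.7]
ft_force: [-0.6, -0.4, 1.1]
finger_gap: 25.7
```

```bash
python3 -c "
from h import *
delta((467,8.8,130),(155,0,92))"
```

```text
at [479.3   5.6 166.7] [160.4   0.4  90.7] t 25.4 F [-0.6 -0.4  1.1] gap 25.7 q [ -7. -31. 127.   3.  64.  -9.]
shift m (at present axes) [ 0.0036 -0.0239  0.0304] len 0.039 rot rad [-0.094  0.014 -0.018]
shift in target axes [ 0.0037 -0.0266  0.0281]
```

Request:
{"method": "carry_out", "body": {"increments": [[[0.002, -0.013, 0.01], [-0.047, 0.014, -0.018], 0.7], [[0.002, -0.012, 0.01], [-0.047, 0, 0], 0.7], [[0, 0, 0.005], [0, 0, 0], 0.7], [[0, 0, 0], [0, 0, 0], 0.7], [[0, 0, 0], [0, 0, 0], 0.7]]}}

```text
time: 25.9
tool_pos: [469.6, 6.8, 142.8]
tcp_rot: [154.4, 0.1, 91.9]
ft_force: [0.1, 0.7, 1.1]
finger_gap: 25.6
```

```bash
python3 -c "
from h import *
delta((499,9.5,72.5),(154,0,92))
snap('wrist','13')"
```

```text
at [469.6   6.8 142.8] [1.544e+02 1.000e-01 9.190e+01] t 25.9 F [0.1 0.7 1.1] gap 25.6 q [ -9. -39. 137.   5.  57. -13.]
shift m (at present axes) [ 0.0019 -0.0038  0.0761] len 0.076 rot rad [-0.007  0.003 -0.   ]
shift in target axes [ 0.0017 -0.0043  0.0761]
```

View pics/wrist13.png

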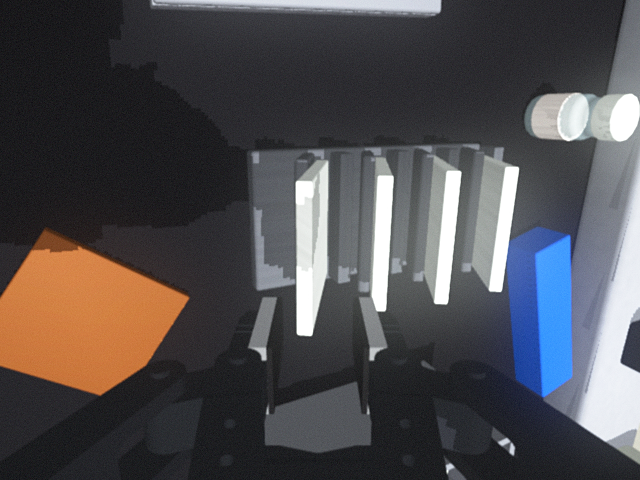

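```bash
python3 -c "
from h import *
w=cam(load('wrist','13'))
for a,b in [((306,183),(305,333)),((384,177),(379,307)),((453,172),(441,301)),((510,167),(496,290))]:
    A,B=ray(w,a,93),ray(w,b,93); print(A.round(1),B.round(1),((A+B)/2).round(1),np.degrees(np.arctan2(-(A-B)[0],(A-B)[1])).round(1))
"
```

```text
[484.3  49.1  93. ] [485.8 -27.   93. ] [485.1  11.   93. ] 1.1
[526.6  50.5  93. ] [529.7 -20.3  93. ] [528.2  15.1  93. ] 2.5
[571.   51.8  93. ] [573.5 -24.1  93. ] [572.2  13.9  93. ] 1.9
[613.7  53.6  93. ] [618.2 -24.   93. ] [616.   14.8  93. ] 3.4
```

Request:
{"method": "carry_out", "body": {"increments": [[[0.002, -0.002, 0.02], [-0.007, 0, 0], 0.7], [[0.001, -0.002, 0.02], [0, 0, 0], 0.7], [[0, 0, 0.015], [0, 0, 0], 0.7], [[0, 0, 0.01], [0, 0, 0], 0.7], [[0, 0, 0], [0, 0, 0], 0.7], [[0, 0, 0], [0, 0, 0], 0.7]]}}

```text
time: 26.55
tool_pos: [513.8, 8.7, 106.3]
tcp_rot: [152.2, 0.5, 92.0]
ft_force: [0.3, -0.7, -0.7]
finger_gap: 25.7
```

```bash
python3 -c "
from h import *
delta((498,10.5,70),(154,0,92))
snap('wrist','14')"
```

```text
at [513.8   8.7 106.3] [152.2   0.5  92. ] t 26.55 F [ 0.3 -0.7 -0.7] gap 25.7 q [ -8. -28. 134.   6.  46. -13.]
shift m (at present axes) [ 0.0026 -0.0308  0.0247] len 0.04 rot rad [0.032 0.007 0.003]
shift in target axes [ 0.0023 -0.03    0.0257]
```

View pics/wrist14.png

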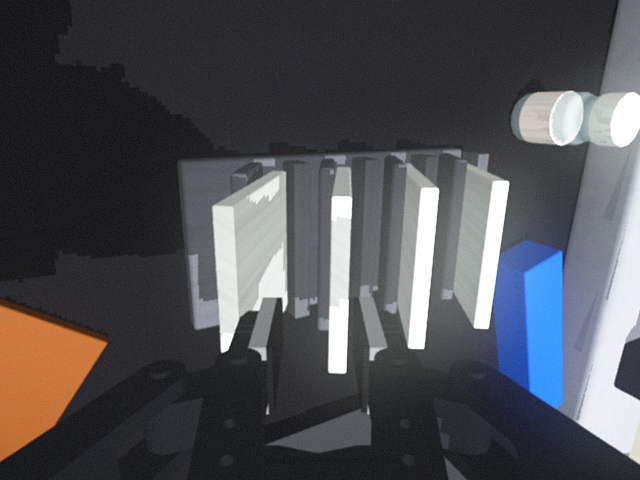

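Request:
{"method": "carry_out", "body": {"increments": [[[0.002, 0.006, -0.005], [-0.03, 0, 0], 0.7], [[0, 0, 0], [0, 0, 0], 0.7], [[0, 0, 0], [0, 0, 0], 0.7]]}}

```text
time: 26.9
tool_pos: [517.2, 11.0, 114.1]
tcp_rot: [150.4, 0.5, 92.0]
ft_force: [-0.4, 0.2, 0.1]
finger_gap: 25.6
```

```bash
python3 -c "
from h import *
delta((543,11.9,69),(150,0,92))
snap('wrist','15')
w=cam(load('wrist','14'))
for a,b in [((341,193),(339,370)),((428,187),(416,345)),((500,183),(482,326))]:
    A,B=ray(w,a,90),ray(w,b,90); print(A.round(1),B.round(1),((A+B)/2).round(1))
"
```

```text
at [517.2  11.  114.1] [150.4   0.5  92. ] t 26.9 F [-0.4  0.2  0.1] gap 25.6 q [ -7. -30. 135.   6.  45. -13.]
shift m (at present axes) [0.0004 0.0001 0.052 ] len 0.052 rot rad [-0.006  0.007  0.003]
shift in target axes [ 0.     -0.0002  0.052 ]
[529.1  52.1  90. ] [532.7 -27.5  90. ] [530.9  12.3  90. ]
[573.1  52.3  90. ] [576.3 -25.5  90. ] [574.7  13.4  90. ]
[618.4  52.2  90. ] [621.7 -25.   90. ] [620.   13.6  90. ]
```

View pics/wrist15.png

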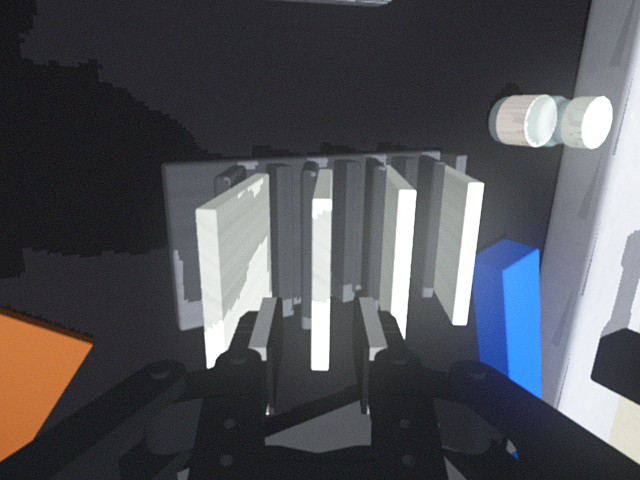

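Request:
{"method": "carry_out", "body": {"increments": [[[0, 0, 0.01], [-0.004, 0.003, 0], 0.7], [[0, 0, 0.01], [0, 0, 0], 0.7], [[0, 0, 0], [0, 0, 0], 0.7]]}}

```text
time: 27.25
tool_pos: [526.7, 11.2, 95.7]
tcp_rot: [150.2, 0.3, 92.0]
ft_force: [0.1, -0.2, -0.3]
finger_gap: 25.4
```

```bash
python3 -c "
from h import *
delta((543,11.9,69),(150,0,92))"
```

```text
at [526.7  11.2  95.7] [150.2   0.3  92. ] t 27.25 F [ 0.1 -0.2 -0.3] gap 25.4 q [ -7. -26. 135.   7.  42. -13.]
shift m (at present axes) [0.0002 0.0009 0.0313] len 0.031 rot rad [-0.003  0.004  0.003]
shift in target axes [0.0001 0.0008 0.0313]
```

Request:
{"method": "carry_out", "body": {"increments": [[[0, 0.001, 0.01], [-0.003, 0.003, 0], 0.7], [[0, 0, 0.01], [0, 0, 0], 0.7], [[0, 0, 0.009], [0, 0, 0], 0.7], [[0, 0, 0], [0, 0, 0], 0.7], [[0, 0, 0], [0, 0, 0], 0.7]]}}

```text
time: 27.75
tool_pos: [541.5, 11.7, 70.8]
tcp_rot: [150.1, 0.1, 92.1]
ft_force: [0.1, 0.5, 0.5]
finger_gap: 25.3
```

```bash
python3 -c "
from h import *
delta((543,11.9,69),(150,0,92))
s=snap('scene','15'); crop(s,250,190,410,310,5,'s15')"
```

```text
at [541.5  11.7  70.8] [1.501e+02 1.000e-01 9.210e+01] t 27.75 F [0.1 0.5 0.5] gap 25.3 q [ -7. -20. 134.   8.  37. -14.]
shift m (at present axes) [0.0001 0.0004 0.0023] len 0.002 rot rad [-0.001  0.001  0.003]
shift in target axes [0.0001 0.0004 0.0023]
```

View pics/s15.png

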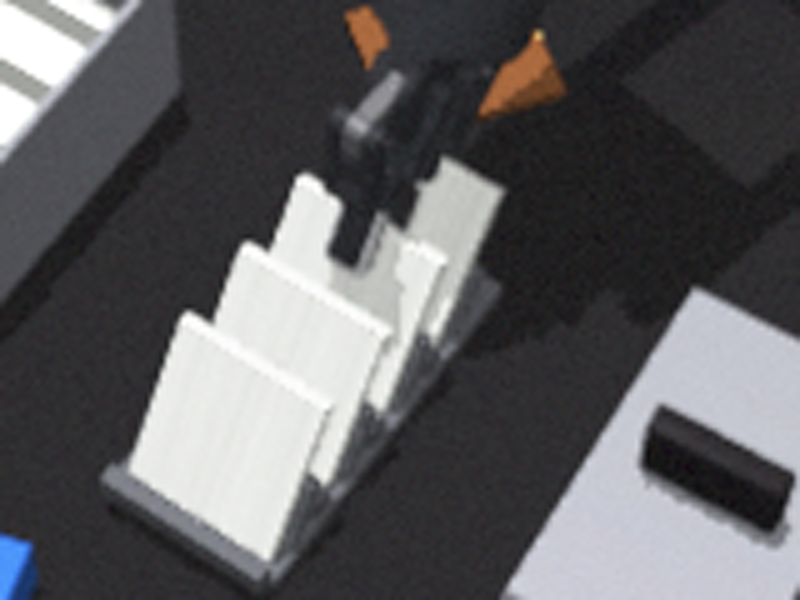

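Request:
{"method": "carry_out", "body": {"increments": [[[0, 0, 0.002], [0, 0, 0], 1.0], [[0, 0, 0], [0, 0, 0], 1.0], [[0, 0, 0], [0, 0, 0], 1.0], [[0, 0, 0], [0, 0, 0], 1.0]], "newtons": 70}}

```text
time: 28.2
tool_pos: [543.7, 11.6, 71.4]
tcp_rot: [149.9, 0.2, 92.1]
ft_force: [1.3, 0.4, -0.4]
finger_gap: 6.8
```

```bash
python3 -c "
from h import *
delta((543,11.9,69),(150,0,92))"
```

```text
at [543.7  11.6  71.4] [149.9   0.2  92.1] t 28.2 F [ 1.3  0.4 -0.4] gap 6.8 q [ -7. -20. 133.   8.  37. -14.]
shift m (at present axes) [ 0.0004 -0.0018  0.0017] len 0.003 rot rad [0.003 0.001 0.003]
shift in target axes [ 0.0004 -0.0018  0.0017]
```

Request:
{"method": "carry_out", "body": {"increments": [[[0, 0, -0.01], [0, 0, 0], 1.0], [[0, 0, -0.015], [0, 0, 0], 1.0], [[0, 0, -0.015], [0, 0, 0], 1.0], [[0, 0, -0.01], [0, 0, 0], 1.0], [[0, 0, 0], [0, 0, 0], 1.0]]}}

```text
time: 28.7
tool_pos: [517.5, 10.8, 115.8]
tcp_rot: [149.9, 0.1, 92.1]
ft_force: [0.7, -0.1, -0.7]
finger_gap: 6.1
```

```bash
python3 -c "
from h import *
delta((530,11.9,150),(150,0,92))"
```

```text
at [517.5  10.8 115.8] [1.499e+02 1.000e-01 9.210e+01] t 28.7 F [ 0.7 -0.1 -0.7] gap 6.1 q [ -8. -30. 136.   7.  45. -14.]
shift m (at present axes) [ 0.0006  0.028  -0.0233] len 0.036 rot rad [0.002 0.001 0.003]
shift in target axes [ 0.0007  0.028  -0.0234]
```

Request:
{"method": "carry_out", "body": {"increments": [[[0, 0.015, -0.02], [0, 0, 0], 1.0], [[0, 0.015, -0.02], [0.05, 0, 0], 1.0], [[0, 0.015, -0.025], [0.1, 0, 0], 1.0], [[0, 0.01, -0.025], [0.12, 0, 0], 1.0], [[0, 0, -0.025], [0.12, 0, 0], 1.0], [[0, 0, 0], [0.12, 0, 0], 1.0], [[0, 0, 0], [0, 0, 0], 1.0], [[0, 0, 0], [0, 0, 0], 1.0]]}}

```text
time: 29.5
tool_pos: [516.2, 11.6, 237.1]
tcp_rot: [-178.9, 0.1, 92.1]
ft_force: [0.2, -0.9, -1.3]
finger_gap: 6.6
```

```bash
python3 -c "
from h import *
delta((588.6,-188.3,215),(180,0,92.6))"
```

```text
at [516.2  11.6 237.1] [-1.789e+02  1.000e-01  9.210e+01] t 29.5 F [ 0.2 -0.9 -1.3] gap 6.6 q [-4. -5. 97. -0. 89. -6.]
shift m (at present axes) [-0.2023  0.0656  0.021 ] len 0.214 rot rad [-0.02   0.001 -0.009]
shift in target axes [-0.203   0.0633  0.0221]
```

Request:
{"method": "carry_out", "body": {"increments": [[[-0.03, 0.01, 0], [-0.02, 0, -0.009], 1.0], [[-0.03, 0.01, 0], [0, 0, 0], 1.0], [[-0.03, 0.01, 0], [0, 0, 0], 1.0], [[-0.03, 0.01, 0], [0, 0, 0], 1.0], [[-0.03, 0.01, 0], [0, 0, 0], 1.0], [[-0.025, 0.01, 0], [0, 0, 0], 1.0], [[-0.02, 0, 0], [0, 0, 0], 1.0], [[0, 0, 0], [0, 0, 0], 1.0], [[0, 0, 0], [0, 0, 0], 1.0]]}}

```text
time: 30.4
tool_pos: [580.8, -185.2, 236.1]
tcp_rot: [178.8, 0.3, 92.7]
ft_force: [0.2, -0.1, 0.1]
finger_gap: 6.6
```

```bash
python3 -c "
from h import *
delta((588.6,-188.3,190),(180,0,92.6))"
```

```text
at [ 580.8 -185.2  236.1] [178.8   0.3  92.7] t 30.4 F [ 0.2 -0.1  0.1] gap 6.6 q [-23.   8.  85.   0.  87. -25.]
shift m (at present axes) [-0.0033  0.0067  0.0462] len 0.047 rot rad [0.021 0.005 0.003]
shift in target axes [-0.0035  0.0077  0.0461]
```

Request:
{"method": "carry_out", "body": {"increments": [[[-0.003, 0.007, 0.015], [0.021, 0.005, 0], 1.0], [[0, 0, 0.015], [0, 0, 0], 1.0], [[0, 0, 0.01], [0, 0, 0], 1.0], [[0, 0, 0], [0, 0, 0], 1.0], [[0, 0, 0], [0, 0, 0], 1.0]]}}

```text
time: 30.9
tool_pos: [586.7, -183.9, 195.7]
tcp_rot: [179.7, 0.0, 92.9]
ft_force: [-0.1, -0.3, -0.8]
finger_gap: 6.4
```

```bash
python3 -c "
from h import *
delta((588.6,-188.3,190),(180,0,92.6))
s=snap('scene','16'); crop(s,180,100,340,220,5,'s16')
s=snap('top','16'); crop(s,320,160,440,250,6,'t16')
snap('wrist','16')"
```

```text
at [ 586.7 -183.9  195.7] [179.7   0.   92.9] t 30.9 F [-0.1 -0.3 -0.8] gap 6.4 q [-22.  11.  86.   0.  84. -25.]
shift m (at present axes) [-0.0045  0.0016  0.0058] len 0.007 rot rad [0.005 0.001 0.005]
shift in target axes [-0.0045  0.0017  0.0057]
```

View pics/s16.png

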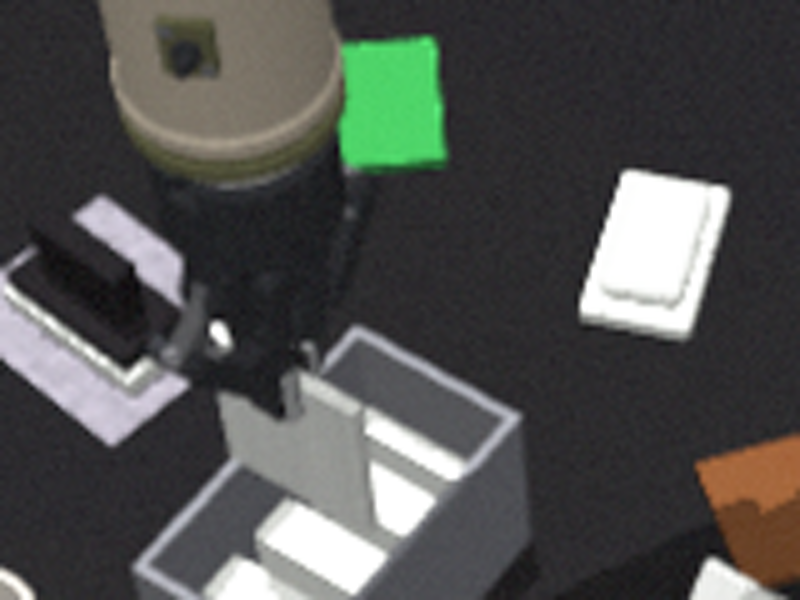

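View pics/wrist16.png

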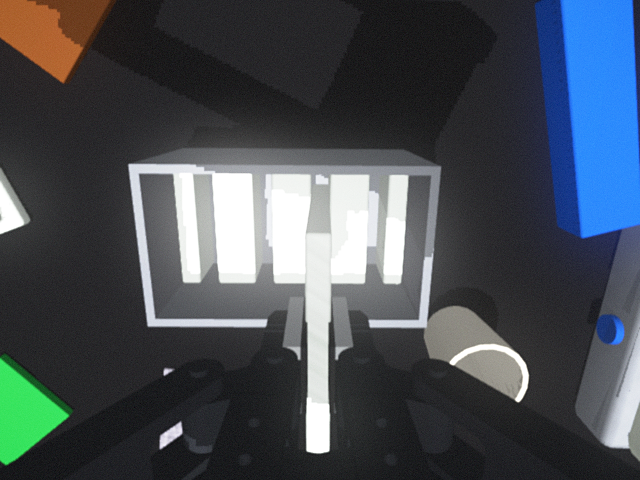

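```bash
python3 -c "
from h import *
from fit import fit
w=cam(load('wrist','16'))
b=[(-85,49,104),(85,49,104),(85,-49,104),(-85,-49,104)]
fit('case',[(w,b,[(129,165),(440,166),(429,328),(149,327)])],x0=(569,-189,0.04))
W=Rn.from_euler('z',2.6,degrees=True)
xs=[-53.5,-26.5,-13.5,13.5,26.5,53.5]
P=[W.apply([x,44,49])+np.array([568.6,-189.2,0]) for x in xs]; print(proj(w,P).round(0).tolist())
print(r.sense()['tool_pos'])
# plate +y top corner points
print(ray(w,(306,235),219.7).round(1),ray(w,(331,235),219.7).round(1))
"
```

```text
case [ 569.2 -189.1] yaw 2.71 [] res px [-0.4 -0.1  2.9 -0.2 -0.4 -0.1 -0.2  0.7]
[[211.0, 162.0], [251.0, 162.0], [271.0, 163.0], [311.0, 163.0], [331.0, 163.0], [371.0, 163.0]]
[ 587.20037399 -184.44015574  196.39622161]
[ 580.3 -145.   219.7] [ 587.5 -144.7  219.7]
```

Request:
{"method": "carry_out", "body": {"increments": [[[-0.004, 0.002, 0.012], [0.005, 0, 0.005], 1.0], [[0, 0, 0.015], [0, 0, 0], 1.0], [[0, 0, 0.015], [0, 0, 0], 1.0], [[0, 0, 0.01], [0, 0, 0], 1.0], [[0, 0, 0], [0, 0, 0], 1.0], [[0, 0, 0], [0, 0, 0], 1.0]]}}

```text
time: 31.65
tool_pos: [589.4, -188.9, 139.0]
tcp_rot: [-180.0, 0.0, 92.6]
ft_force: [-0.1, -0.4, -0.7]
finger_gap: 6.5
```

```bash
python3 -c "
from h import *
delta((589.3,-188.3,120),(180,0,92.6))
snap('wrist','17')"
```

```text
at [ 589.4 -188.9  139. ] [-180.     0.    92.6] t 31.65 F [-0.1 -0.4 -0.7] gap 6.5 q [-22.  14.  88.  -0.  78. -25.]
shift m (at present axes) [ 0.0006 -0.0001  0.019 ] len 0.019 rot rad [-0.     0.001 -0.001]
shift in target axes [ 0.0006 -0.0001  0.019 ]
```

View pics/wrist17.png

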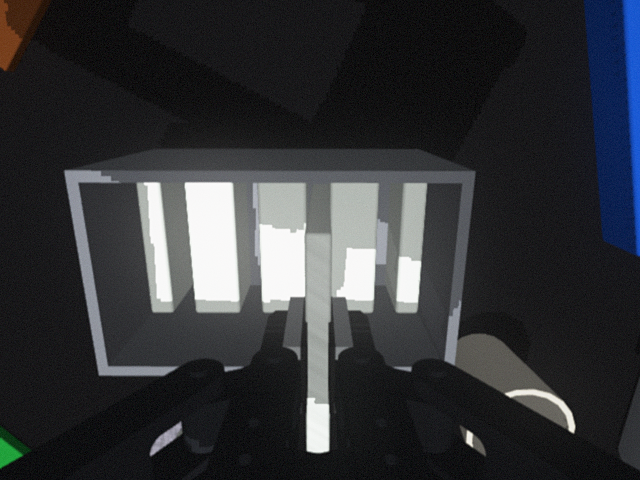

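Request:
{"method": "carry_out", "body": {"increments": [[[0, 0, 0.01], [0, 0, 0], 1.0], [[0, 0, 0.01], [0, 0, 0], 1.0], [[0, 0, 0.01], [0, 0, 0], 1.0], [[0, 0, 0], [0, 0, 0], 1.0]]}}

```text
time: 32.1
tool_pos: [595.5, -190.7, 116.8]
tcp_rot: [179.2, 0.4, 92.6]
ft_force: [-0.5, -0.1, -1.5]
finger_gap: 6.7
```

Request:
{"method": "carry_out", "body": {"increments": [[[0, 0, 0.008], [0, 0, 0], 1.0], [[0, 0, 0.008], [0, 0, 0], 1.0], [[0, 0, 0.004], [0, 0, 0], 1.0], [[0, 0, 0], [0, 0, 0], 1.0]]}}

```text
time: 32.5
tool_pos: [603.7, -191.5, 115.8]
tcp_rot: [178.1, 0.7, 92.6]
ft_force: [-0.5, 0.3, -1.7]
finger_gap: 6.5
```

```bash
python3 -c "
from h import *
delta((589.3,-188.3,100),(180,0,92.6))
s=r.sense(); print(s['joint_pos'].round(2),s['qd'].round(2),s['joint_efforts'].round(1),s['wrist_torque'].round(2))
s=snap('scene','18'); crop(s,180,100,340,220,5,'s18')
snap('wrist','18')"
```

```text
at [ 603.7 -191.5  115.8] [178.1   0.7  92.6] t 32.5 F [-0.5  0.3 -1.7] gap 6.5 q [-22.  15.  89.   0.  74. -25.]
shift m (at present axes) [ 0.004  -0.0148  0.0153] len 0.022 rot rad [0.033 0.013 0.001]
shift in target axes [ 0.0038 -0.0143  0.0158]
[-22.32  15.15  88.89   0.15  73.95 -25.  ] [ 0.2  -1.16 -0.57  0.12  1.28 -0.01] [  0.1 -63.9 -49.7   0.    0.1   0. ] [0.08 0.04 0.04]
```

View pics/s18.png

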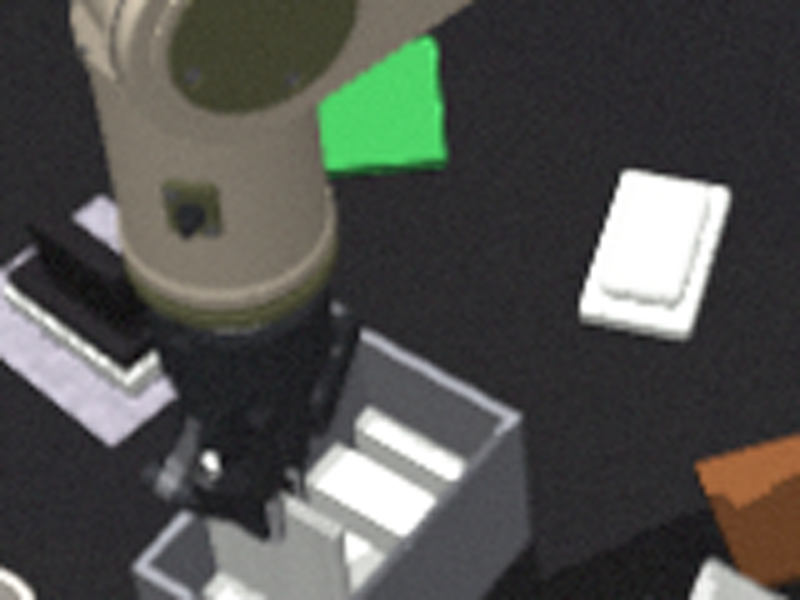

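View pics/wrist18.png

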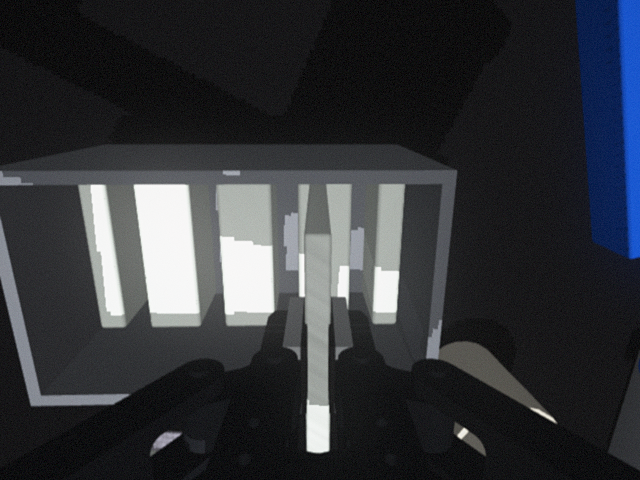

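Request:
{"method": "carry_out", "body": {"increments": [[[0, 0, 0], [0, 0, 0], 1.0]]}}

```text
time: 32.7
tool_pos: [603.9, -191.6, 115.1]
tcp_rot: [178.1, 0.7, 92.6]
ft_force: [-2.6, 1.8, 6.7]
finger_gap: 6.6
```

Request:
{"method": "carry_out", "body": {"increments": [[[0, 0, 0], [0, 0, 0], 1.0]]}}

```text
time: 32.8
tool_pos: [604.0, -191.5, 115.0]
tcp_rot: [178.1, 0.7, 92.6]
ft_force: [-2.9, 1.1, 7.6]
finger_gap: 6.7
```

Request:
{"method": "carry_out", "body": {"increments": [[[0, 0, 0], [0, 0, 0], 1.0]]}}

```text
time: 32.9
tool_pos: [603.9, -191.6, 115.0]
tcp_rot: [178.1, 0.7, 92.6]
ft_force: [-3.3, 0.6, 8.1]
finger_gap: 6.5
```

Request:
{"method": "carry_out", "body": {"increments": [[[0, 0, -0.01], [0, 0, 0], 1.0], [[0.003, -0.014, 0], [0.03, 0.013, 0], 1.0], [[0, 0, 0], [0, 0, 0], 1.0], [[0, 0, 0], [0, 0, 0], 1.0]]}}

```text
time: 33.3
tool_pos: [588.5, -189.1, 122.5]
tcp_rot: [180.0, -0.1, 92.6]
ft_force: [0.7, 0.5, -1.7]
finger_gap: 6.9
```

```bash
python3 -c "
from h import *
delta((589.3,-188.3,117),(180,0,92.6))
snap('wrist','19')"
```

```text
at [ 588.5 -189.1  122.5] [ 1.80e+02 -1.00e-01  9.26e+01] t 33.3 F [ 0.7  0.5 -1.7] gap 6.9 q [-23.  14.  89.   0.  77. -25.]
shift m (at present axes) [0.0007 0.0008 0.0055] len 0.006 rot rad [ 0.    -0.002  0.   ]
shift in target axes [0.0007 0.0008 0.0055]
```

View pics/wrist19.png

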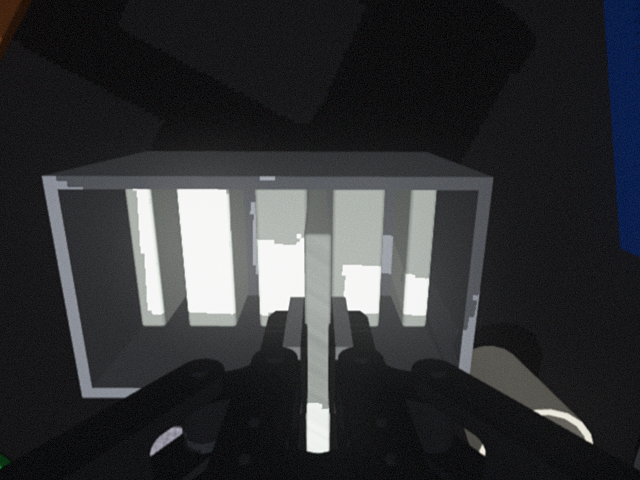

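Request:
{"method": "carry_out", "body": {"increments": [[[0.001, 0.001, 0.005], [0, 0, 0], 1.0], [[0, 0, 0], [0, 0, 0], 1.0], [[0, 0, 0.004], [0, 0, 0], 1.0], [[0, 0, 0], [0, 0, 0], 1.0]]}}

```text
time: 33.75
tool_pos: [589.5, -187.7, 111.4]
tcp_rot: [-180.0, -0.1, 92.6]
ft_force: [0.0, -1.0, -1.9]
finger_gap: 6.0
```

In the slot (TCP below 115 with no contact). Continue.

Request:
{"method": "carry_out", "body": {"increments": [[[0, 0, 0.006], [0, 0, 0], 1.0], [[0, 0, 0], [0, 0, 0], 1.0], [[0, 0, 0.006], [0, 0, 0], 1.0], [[0, 0, 0], [0, 0, 0], 1.0]]}}

```text
time: 34.15
tool_pos: [589.4, -187.6, 98.0]
tcp_rot: [-180.0, -0.1, 92.6]
ft_force: [-0.1, -0.0, -2.1]
finger_gap: 6.7
```

Request:
{"method": "carry_out", "body": {"increments": [[[0, 0, 0.006], [0, 0, 0], 1.0], [[0, 0, 0], [0, 0, 0], 1.0], [[0, 0, 0.006], [0, 0, 0], 1.0], [[0, 0, 0], [0, 0, 0], 1.0]]}}

```text
time: 34.55
tool_pos: [589.4, -187.6, 84.9]
tcp_rot: [-180.0, -0.1, 92.6]
ft_force: [-0.3, 1.2, -1.9]
finger_gap: 6.2
```

Request:
{"method": "carry_out", "body": {"increments": [[[0, 0, 0.006], [0, 0, 0], 1.0], [[0, 0, 0], [0, 0, 0], 1.0], [[0, 0, 0.005], [0, 0, 0], 1.0], [[0, 0, 0], [0, 0, 0], 1.0], [[0, 0, 0], [0, 0, 0], 0.78], [[0, 0, 0], [0, 0, 0], 0.78], [[0, 0, 0], [0, 0, 0], 0.78]]}}

```text
time: 35.25
tool_pos: [590.0, -187.8, 73.6]
tcp_rot: [180.0, -0.1, 92.6]
ft_force: [1.0, 0.8, -0.4]
finger_gap: 18.9
```

Request:
{"method": "carry_out", "body": {"increments": [[[0, 0, -0.02], [0, 0, 0], 0.78], [[0, 0, -0.03], [0, 0, 0], 0.78], [[0, 0, -0.03], [0, 0, 0], 0.78], [[0, 0, -0.03], [0, 0, 0], 0.7], [[0.02, 0, -0.03], [0, 0, 0], 0.7], [[0.03, -0.005, 0], [0, 0, 0], 0.7], [[0.03, -0.005, 0], [0, 0, 0], 0.7], [[0.03, -0.005, 0], [0, 0, 0], 0.7], [[0.03, -0.005, 0], [0, 0, 0], 0.7], [[0.03, -0.005, 0], [0, 0, 0], 0.7], [[0.02, 0, 0], [0, 0, 0], 0.7], [[0, 0, 0], [0, 0, 0], 0.7]]}}

```text
time: 36.45
tool_pos: [556.9, 6.0, 225.0]
tcp_rot: [179.4, -0.0, 92.4]
ft_force: [-0.0, 0.3, 0.3]
finger_gap: 25.5
```

```bash
python3 -c "
from h import *
delta((548,12,150),(150,0,92))"
```

```text
at [556.9   6.  225. ] [179.4  -0.   92.4] t 36.45 F [-0.   0.3  0.3] gap 25.5 q [-5.  0. 93.  0. 86. -7.]
shift m (at present axes) [ 0.0063 -0.0094  0.0749] len 0.076 rot rad [-0.513 -0.003  0.007]
shift in target axes [ 0.0063 -0.045   0.0606]
```

Request:
{"method": "carry_out", "body": {"increments": [[[0.002, -0.004, 0.018], [-0.13, 0, 0], 0.7], [[0.002, -0.006, 0.018], [-0.13, 0, 0], 0.7], [[0.002, -0.008, 0.017], [-0.13, 0, 0], 0.7], [[0, -0.01, 0.016], [-0.12, 0, 0], 0.7], [[0, 0, 0], [0, 0, 0], 0.7], [[0, 0, 0], [0, 0, 0], 0.7]]}}

```text
time: 37.05
tool_pos: [539.5, 9.2, 140.1]
tcp_rot: [150.0, 0.1, 92.4]
ft_force: [1.8, 0.2, 2.0]
finger_gap: 25.3
```

```bash
python3 -c "
from h import *
delta((588,13.2,69),(150,0,92))
snap('wrist','20')"
```

```text
at [539.5   9.2 140.1] [1.50e+02 1.00e-01 9.24e+01] t 37.05 F [1.8 0.2 2. ] gap 25.3 q [ -8. -27. 131.   7.  47. -14.]
shift m (at present axes) [0.002  0.0066 0.0858] len 0.086 rot rad [-0.    -0.002  0.007]
shift in target axes [0.0023 0.0066 0.0858]
```

View pics/wrist20.png

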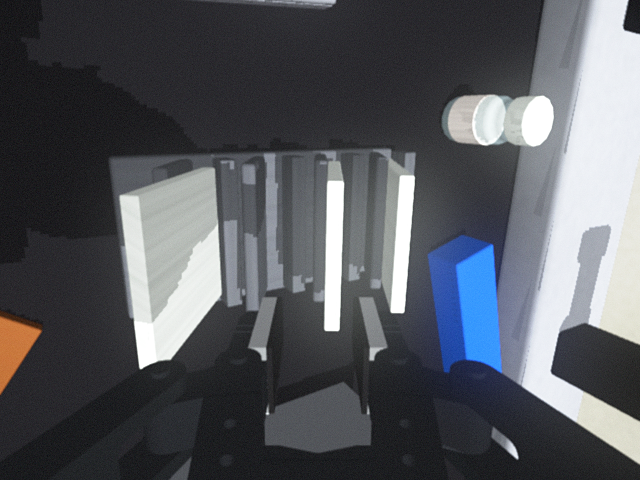

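Request:
{"method": "carry_out", "body": {"increments": [[[0.002, 0.006, 0.008], [0, 0, 0.005], 0.7], [[0, 0, 0.01], [0, 0, 0], 0.7], [[0, 0, 0], [0, 0, 0], 0.7], [[0, 0, 0.012], [0, 0, 0], 0.7], [[0, 0, 0], [0, 0, 0], 0.7], [[0, 0, 0.01], [0, 0, 0], 0.7], [[0, 0, 0], [0, 0, 0], 0.7]]}}

```text
time: 37.8
tool_pos: [583.1, 8.9, 131.6]
tcp_rot: [149.1, 0.2, 92.2]
ft_force: [0.4, -0.0, 0.0]
finger_gap: 25.8
```

```bash
python3 -c "
from h import *
delta((588,13.2,69),(150,0,92))
snap('wrist','21')"
```

```text
at [583.1   8.9 131.6] [149.1   0.2  92.2] t 37.8 F [ 0.4 -0.   0. ] gap 25.8 q [ -7. -19. 126.   7.  42. -13.]
shift m (at present axes) [ 0.0044 -0.0278  0.0563] len 0.063 rot rad [0.015 0.002 0.005]
shift in target axes [ 0.0041 -0.0269  0.0567]
```

View pics/wrist21.png

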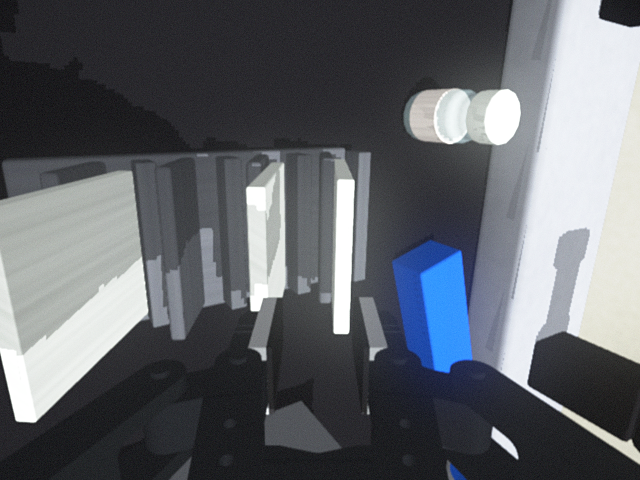

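Request:
{"method": "carry_out", "body": {"increments": [[[0.005, 0.005, 0], [0.015, 0, 0.005], 0.7]]}}

```text
time: 37.95
tool_pos: [587.5, 13.6, 136.0]
tcp_rot: [149.9, 0.1, 91.9]
ft_force: [-0.2, 0.3, 0.3]
finger_gap: 25.6
```

Request:
{"method": "carry_out", "body": {"increments": [[[0, 0, 0], [0, 0, 0], 0.7]]}}

```text
time: 38.05
tool_pos: [589.2, 13.7, 138.7]
tcp_rot: [149.8, 0.1, 91.9]
ft_force: [0.4, -0.2, -0.2]
finger_gap: 25.6
```

Request:
{"method": "carry_out", "body": {"increments": [[[0, 0, 0], [0, 0, 0], 0.7]]}}

```text
time: 38.15
tool_pos: [589.4, 13.7, 139.7]
tcp_rot: [149.7, 0.2, 91.9]
ft_force: [0.3, 0.3, 0.4]
finger_gap: 25.5
```

```bash
python3 -c "
from h import *
delta((633,14.7,69),(150,0,92))"
```

```text
at [589.4  13.7 139.7] [149.7   0.2  91.9] t 38.15 F [0.3 0.3 0.4] gap 25.5 q [ -6. -18. 124.   6.  44. -11.]
shift m (at present axes) [-0.0003  0.002   0.083 ] len 0.083 rot rad [0.005 0.003 0.   ]
shift in target axes [-0.0005  0.0024  0.083 ]
```

Request:
{"method": "carry_out", "body": {"increments": [[[0, 0.002, 0.012], [0, 0, 0], 0.7], [[0, 0, 0.012], [0, 0, 0], 0.7], [[0, 0, 0], [0, 0, 0], 0.7]]}}

```text
time: 38.45
tool_pos: [604.2, 13.7, 122.0]
tcp_rot: [149.5, 0.2, 92.0]
ft_force: [-0.8, 0.5, -1.3]
finger_gap: 25.8
```

```bash
python3 -c "
from h import *
delta((633,14.7,69),(150,0,92))
snap('wrist','22')"
```

```text
at [604.2  13.7 122. ] [149.5   0.2  92. ] t 38.45 F [-0.8  0.5 -1.3] gap 25.8 q [ -6. -13. 123.   6.  41. -11.]
shift m (at present axes) [ 0.0002 -0.002   0.0603] len 0.06 rot rad [0.009 0.003 0.001]
shift in target axes [ 0.     -0.0015  0.0603]
```

View pics/wrist22.png

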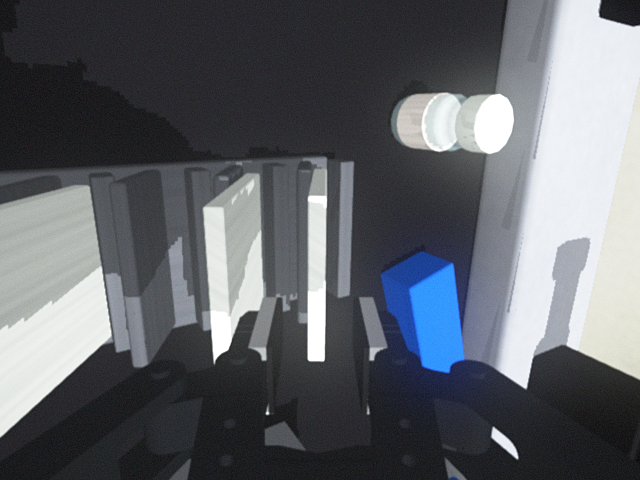

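Request:
{"method": "carry_out", "body": {"increments": [[[0, -0.01, -0.012], [0.009, 0, 0], 0.7], [[0, -0.015, -0.007], [0, 0, 0], 0.7], [[0, -0.012, -0.004], [0, 0, 0], 0.7], [[0, 0, 0], [0, 0, 0], 0.7], [[0, 0, 0], [0, 0, 0], 0.7]]}}

```text
time: 39.0
tool_pos: [559.5, 11.6, 127.3]
tcp_rot: [149.8, 0.2, 92.0]
ft_force: [0.5, -0.2, -1.3]
finger_gap: 25.7
```

```bash
python3 -c "
from h import *
delta((588,13.2,69),(150,0,92))"
```

```text
at [559.5  11.6 127.3] [149.8   0.2  92. ] t 39.0 F [ 0.5 -0.2 -1.3] gap 25.7 q [ -7. -22. 129.   6.  44. -12.]
shift m (at present axes) [ 0.0009 -0.0047  0.0648] len 0.065 rot rad [0.003 0.004 0.002]
shift in target axes [ 0.0006 -0.0045  0.0648]
```

Request:
{"method": "carry_out", "body": {"increments": [[[0.001, -0.004, 0.01], [0, 0, 0], 0.7], [[0, 0, 0.008], [0, 0, 0], 0.7], [[0, 0, 0], [0, 0, 0], 0.7]]}}

```text
time: 39.3
tool_pos: [567.0, 12.6, 109.8]
tcp_rot: [149.7, 0.3, 92.0]
ft_force: [0.4, -0.0, -0.3]
finger_gap: 25.4
```

```bash
python3 -c "
from h import *
delta((588,13.2,69),(150,0,92))
snap('wrist','23')"
```

```text
at [567.   12.6 109.8] [149.7   0.3  92. ] t 39.3 F [ 0.4 -0.  -0.3] gap 25.4 q [ -7. -19. 129.   6.  41. -12.]
shift m (at present axes) [ 0.     -0.0025  0.0458] len 0.046 rot rad [0.006 0.004 0.002]
shift in target axes [-0.0002 -0.0022  0.0458]
```

View pics/wrist23.png

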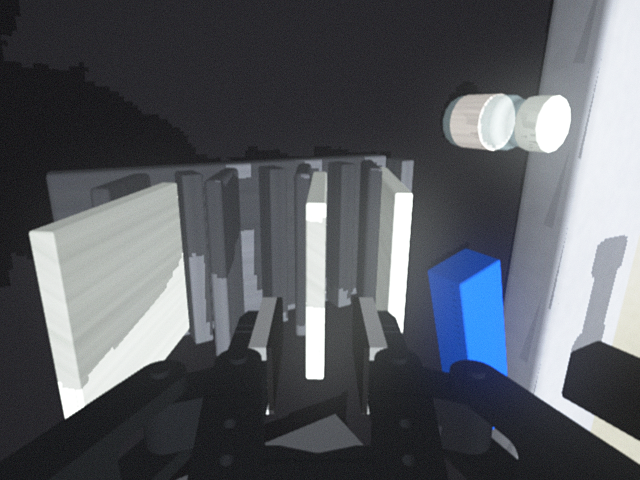

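Plate 3's edge (315, 290) is well between the pads (265–375). Continue down in settled steps.

Request:
{"method": "carry_out", "body": {"increments": [[[0, -0.002, 0.01], [0.006, 0.003, 0], 0.7], [[0, 0, 0], [0, 0, 0], 0.7], [[0, 0, 0.01], [0, 0, 0], 0.7], [[0, 0, 0], [0, 0, 0], 0.7]]}}

```text
time: 39.75
tool_pos: [575.7, 13.1, 90.8]
tcp_rot: [150.2, 0.1, 92.1]
ft_force: [-0.2, 0.2, -0.9]
finger_gap: 25.8
```

```bash
python3 -c "
from h import *
delta((588,13.2,69),(150,0,92))"
```

```text
at [575.7  13.1  90.8] [1.502e+02 1.000e-01 9.210e+01] t 39.75 F [-0.2  0.2 -0.9] gap 25.8 q [ -6. -15. 128.   7.  38. -13.]
shift m (at present axes) [-0.0003 -0.0002  0.0251] len 0.025 rot rad [-0.003  0.001  0.002]
shift in target axes [-0.0003 -0.0002  0.0251]
```

Request:
{"method": "carry_out", "body": {"increments": [[[0, 0, 0.01], [0, 0, 0], 0.7], [[0, 0, 0], [0, 0, 0], 0.7], [[0, 0, 0.01], [0, 0, 0], 0.7], [[0, 0, 0], [0, 0, 0], 0.7]]}}

```text
time: 40.15
tool_pos: [586.2, 13.5, 75.6]
tcp_rot: [150.1, 0.1, 92.1]
ft_force: [0.2, 1.2, -1.1]
finger_gap: 25.6
```

```bash
python3 -c "
from h import *
delta((588,13.2,69),(150,0,92))"
```

```text
at [586.2  13.5  75.6] [1.501e+02 1.000e-01 9.210e+01] t 40.15 F [ 0.2  1.2 -1.1] gap 25.6 q [ -6. -12. 127.   7.  36. -13.]
shift m (at present axes) [-0.0003 -0.0018  0.0066] len 0.007 rot rad [-0.002  0.001  0.002]
shift in target axes [-0.0003 -0.0018  0.0066]
```

Request:
{"method": "carry_out", "body": {"increments": [[[0, -0.002, 0.006], [0, 0, 0], 0.7], [[0, 0, 0], [0, 0, 0], 0.7], [[0, 0, 0], [0, 0, 0], 1.0], [[0, 0, 0], [0, 0, 0], 1.0], [[0, 0, 0], [0, 0, 0], 1.0], [[0, 0, 0], [0, 0, 0], 1.0]]}}

```text
time: 40.75
tool_pos: [588.7, 13.4, 72.3]
tcp_rot: [149.9, 0.1, 92.1]
ft_force: [1.8, -0.6, -1.6]
finger_gap: 6.5
```

```bash
python3 -c "
from h import *
delta((588,13.2,69),(150,0,92))"
```

```text
at [588.7  13.4  72.3] [1.499e+02 1.000e-01 9.210e+01] t 40.75 F [ 1.8 -0.6 -1.6] gap 6.5 q [ -6. -11. 126.   7.  35. -13.]
shift m (at present axes) [-0.0002 -0.0023  0.0025] len 0.003 rot rad [0.002 0.001 0.002]
shift in target axes [-0.0002 -0.0022  0.0025]
```

Request:
{"method": "carry_out", "body": {"increments": [[[0, 0, -0.01], [0, 0, 0], 1.0], [[0, 0, -0.015], [0, 0, 0], 1.0], [[0, 0, -0.015], [0, 0, 0], 1.0], [[0, 0, -0.01], [0, 0, 0], 1.0], [[0, 0, 0], [0, 0, 0], 1.0]]}}

```text
time: 41.25
tool_pos: [563.0, 12.5, 117.0]
tcp_rot: [149.8, 0.1, 92.1]
ft_force: [0.4, -0.1, -1.4]
finger_gap: 6.6
```

Request:
{"method": "carry_out", "body": {"increments": [[[0, 0.01, -0.02], [0, 0, 0], 1.0], [[0, 0.01, -0.02], [0.05, 0, 0], 1.0], [[0, 0.01, -0.025], [0.1, 0, 0], 1.0], [[0, 0.01, -0.025], [0.12, 0, 0], 1.0], [[0, 0, -0.025], [0.12, 0, 0], 1.0], [[0, 0, 0], [0.12, 0, 0], 1.0], [[0, 0, 0], [0, 0, 0], 1.0], [[0, 0, 0], [0, 0, 0], 1.0]]}}

```text
time: 42.05
tool_pos: [547.5, 12.6, 231.3]
tcp_rot: [-178.9, 0.0, 92.0]
ft_force: [-0.3, 0.2, -2.1]
finger_gap: 6.6
```

```bash
python3 -c "
from h import *
delta((549.3,-189.9,215),(180,0,92.6))"
```

```text
at [547.5  12.6 231.3] [-178.9    0.    92. ] t 42.05 F [-0.3  0.2 -2.1] gap 6.6 q [-4.  0. 93. -0. 88. -6.]
shift m (at present axes) [-0.2025 -0.0049  0.0166] len 0.203 rot rad [-0.019  0.001 -0.01 ]
shift in target axes [-0.2024 -0.0074  0.0163]
```

Request:
{"method": "carry_out", "body": {"increments": [[[-0.03, -0.001, 0.005], [-0.019, 0, -0.01], 1.0], [[-0.03, -0.001, 0.005], [0, 0, 0], 1.0], [[-0.03, -0.001, 0.005], [0, 0, 0], 1.0], [[-0.03, -0.001, 0.005], [0, 0, 0], 1.0], [[-0.03, -0.001, 0], [0, 0, 0], 1.0], [[-0.03, 0, 0], [0, 0, 0], 1.0], [[-0.02, 0, 0], [0, 0, 0], 1.0], [[0, 0, 0], [0, 0, 0], 1.0], [[0, 0, 0], [0, 0, 0], 1.0]]}}

```text
time: 42.95
tool_pos: [545.0, -191.7, 208.2]
tcp_rot: [178.8, 0.3, 92.8]
ft_force: [-0.5, -0.0, -0.8]
finger_gap: 6.1
```

```bash
python3 -c "
from h import *
delta((549.3,-189.9,190),(180,0,92.6))"
```

```text
at [ 545.  -191.7  208.2] [178.8   0.3  92.8] t 42.95 F [-0.5 -0.  -0.8] gap 6.1 q [-25.   4.  92.   0.  83. -27.]
shift m (at present axes) [0.0016 0.004  0.0182] len 0.019 rot rad [0.02  0.005 0.003]
shift in target axes [0.0016 0.0044 0.0182]
```

Request:
{"method": "carry_out", "body": {"increments": [[[0.002, 0.004, 0.015], [0.02, 0.005, 0.003], 1.0], [[0, 0, 0.015], [0, 0, 0], 1.0], [[0, 0, 0.015], [0, 0, 0], 1.0], [[0, 0, 0.015], [0, 0, 0], 1.0], [[0, 0, 0], [0, 0, 0], 1.0], [[0, 0, 0], [0, 0, 0], 1.0]]}}

```text
time: 43.55
tool_pos: [547.8, -184.9, 144.9]
tcp_rot: [179.7, 0.0, 92.8]
ft_force: [0.0, 0.3, -0.7]
finger_gap: 6.7
```

```bash
python3 -c "
from h import *
delta((549.3,-189.9,120),(180,0,92.6))"
```

```text
at [ 547.8 -184.9  144.9] [179.7   0.   92.8] t 43.55 F [ 0.   0.3 -0.7] gap 6.7 q [-24.   7.  95.   0.  78. -27.]
shift m (at present axes) [-0.0051  0.0011  0.0249] len 0.025 rot rad [0.005 0.    0.004]
shift in target axes [-0.0051  0.0013  0.0249]
```

Request:
{"method": "carry_out", "body": {"increments": [[[-0.005, 0.001, 0.008], [0.005, 0, 0.004], 1.0], [[0, 0, 0], [0, 0, 0], 1.0], [[0, 0, 0.008], [0, 0, 0], 1.0], [[0, 0, 0], [0, 0, 0], 1.0], [[0, 0, 0], [0, 0, 0], 1.0]]}}

```text
time: 44.05
tool_pos: [550.2, -190.6, 129.4]
tcp_rot: [179.9, 0.1, 92.6]
ft_force: [0.0, 0.9, -1.6]
finger_gap: 6.8
```

```bash
python3 -c "
from h import *
delta((549.3,-189.9,117),(180,0,92.6))
snap('wrist','24')"
```

```text
at [ 550.2 -190.6  129.4] [1.799e+02 1.000e-01 9.260e+01] t 44.05 F [ 0.   0.9 -1.6] gap 6.8 q [-24.   9.  95.  -0.  76. -27.]
shift m (at present axes) [ 0.0008 -0.0009  0.0124] len 0.012 rot rad [ 0.002  0.002 -0.   ]
shift in target axes [ 0.0007 -0.0009  0.0124]
```

View pics/wrist24.png

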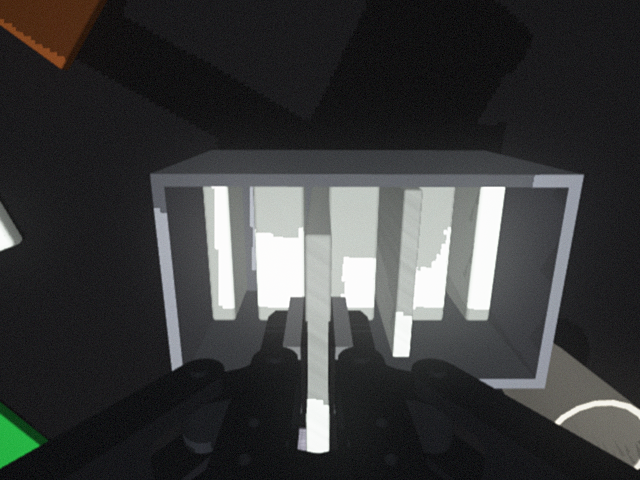

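Request:
{"method": "carry_out", "body": {"increments": [[[0.001, 0, 0.006], [0, 0, 0], 1.0], [[0, 0, 0], [0, 0, 0], 1.0], [[0, 0, 0.005], [0, 0, 0], 1.0], [[0, 0, 0], [0, 0, 0], 1.0]]}}

```text
time: 44.5
tool_pos: [550.2, -189.4, 117.6]
tcp_rot: [179.9, 0.1, 92.6]
ft_force: [-0.2, -0.3, -0.6]
finger_gap: 6.1
```

Request:
{"method": "carry_out", "body": {"increments": [[[0, 0, 0.004], [0, 0, 0], 1.0], [[0, 0, 0], [0, 0, 0], 1.0], [[0, 0, 0.004], [0, 0, 0], 1.0], [[0, 0, 0], [0, 0, 0], 1.0]]}}

```text
time: 44.9
tool_pos: [550.2, -189.5, 108.9]
tcp_rot: [179.9, 0.1, 92.6]
ft_force: [0.3, 0.3, -1.1]
finger_gap: 6.4
```

In the slot; continue down.

Request:
{"method": "carry_out", "body": {"increments": [[[0, 0, 0.006], [0, 0, 0], 1.0], [[0, 0, 0], [0, 0, 0], 1.0], [[0, 0, 0.006], [0, 0, 0], 1.0], [[0, 0, 0], [0, 0, 0], 1.0], [[0, 0, 0.006], [0, 0, 0], 1.0], [[0, 0, 0], [0, 0, 0], 1.0]]}}

```text
time: 45.5
tool_pos: [550.0, -189.5, 89.1]
tcp_rot: [179.9, 0.1, 92.6]
ft_force: [-0.4, 0.2, -2.0]
finger_gap: 6.8
```

Request:
{"method": "carry_out", "body": {"increments": [[[0, 0, 0.006], [0, 0, 0], 1.0], [[0, 0, 0], [0, 0, 0], 1.0], [[0, 0, 0.006], [0, 0, 0], 1.0], [[0, 0, 0], [0, 0, 0], 1.0]]}}

```text
time: 45.9
tool_pos: [550.0, -189.5, 75.9]
tcp_rot: [179.9, 0.1, 92.6]
ft_force: [0.3, 0.2, -1.6]
finger_gap: 7.0
```

Request:
{"method": "carry_out", "body": {"increments": [[[0, 0, 0.002], [0, 0, 0], 1.0], [[0, 0, 0], [0, 0, 0], 0.78], [[0, 0, 0], [0, 0, 0], 0.78], [[0, 0, 0], [0, 0, 0], 0.78], [[0, 0, -0.02], [0, 0, 0], 0.78], [[0, 0, -0.03], [0, 0, 0], 0.78], [[0, 0, -0.03], [0, 0, 0], 0.78], [[0, 0, -0.03], [0, 0, 0], 0.7], [[0.02, 0.008, -0.03], [0, 0, 0], 0.7], [[0.03, 0.008, 0], [0, 0, 0], 0.7], [[0.03, 0.008, 0], [0, 0, 0], 0.7], [[0.03, 0.008, 0], [0, 0, 0], 0.7]]}}

```text
time: 47.1
tool_pos: [578.3, -79.1, 223.0]
tcp_rot: [179.6, 0.2, 92.2]
ft_force: [1.1, -0.4, 0.1]
finger_gap: 25.4
```

Request:
{"method": "carry_out", "body": {"increments": [[[0.03, 0.006, 0], [0, 0, 0], 0.7], [[0.03, 0.006, 0], [0, 0, 0], 0.7], [[0.02, 0, 0], [0, 0, 0], 0.7], [[0, 0, 0], [0, 0, 0], 0.7]]}}

```text
time: 47.5
tool_pos: [588.7, 8.2, 225.0]
tcp_rot: [179.3, 0.2, 92.4]
ft_force: [-0.8, -0.9, 0.2]
finger_gap: 25.7
```

```bash
python3 -c "
from h import *
delta((595,13,140),(150,0,92))"
```

```text
at [588.7   8.2 225. ] [179.3   0.2  92.4] t 47.5 F [-0.8 -0.9  0.2] gap 25.7 q [-4.  5. 88. -0. 86. -7.]
shift m (at present axes) [0.0048 0.0055 0.0851] len 0.085 rot rad [-0.512  0.001  0.008]
shift in target axes [ 0.0045 -0.0369  0.0769]
```

Request:
{"method": "carry_out", "body": {"increments": [[[0.002, 0, 0.018], [-0.13, 0, 0], 0.7], [[0.002, -0.002, 0.018], [-0.13, 0, 0], 0.7], [[0.001, -0.006, 0.017], [-0.13, 0, 0], 0.7], [[0, -0.008, 0.015], [-0.12, 0, 0.006], 0.7], [[0, 0, 0], [0, 0, 0], 0.7], [[0, 0, 0], [0, 0, 0], 0.7], [[0, 0, 0], [0, 0, 0], 0.7]]}}

```text
time: 48.2
tool_pos: [584.9, 9.7, 147.7]
tcp_rot: [149.9, 0.2, 92.0]
ft_force: [-0.4, -0.4, 0.7]
finger_gap: 25.6
```

```bash
python3 -c "
from h import *
delta((632.5,14.7,69),(150,0,92))"
```

```text
at [584.9   9.7 147.7] [149.9   0.2  92. ] t 48.2 F [-0.4 -0.4  0.7] gap 25.6 q [ -7. -19. 124.   6.  45. -12.]
shift m (at present axes) [0.0036 0.0017 0.092 ] len 0.092 rot rad [0.003 0.003 0.002]
shift in target axes [0.0033 0.002  0.092 ]
```

Request:
{"method": "carry_out", "body": {"increments": [[[0.003, 0.001, 0.01], [0, 0, 0], 0.7], [[0, 0, 0], [0, 0, 0], 0.7], [[0, 0, 0.012], [0, 0, 0], 0.7], [[0, 0, 0], [0, 0, 0], 0.7]]}}

```text
time: 48.6
tool_pos: [609.9, 11.1, 145.9]
tcp_rot: [149.0, 0.4, 92.0]
ft_force: [0.4, 0.1, -1.0]
finger_gap: 25.5
```

```bash
python3 -c "
from h import *
delta((632.5,14.7,69),(150,0,92))"
```

```text
at [609.9  11.1 145.9] [149.    0.4  92. ] t 48.6 F [ 0.4  0.1 -1. ] gap 25.5 q [ -6. -15. 121.   6.  43. -11.]
shift m (at present axes) [ 0.0034 -0.0201  0.0776] len 0.08 rot rad [0.017 0.006 0.004]
shift in target axes [ 0.0028 -0.0188  0.078 ]
```

Request:
{"method": "carry_out", "body": {"increments": [[[0.003, -0.015, 0.01], [0.015, 0.005, 0], 0.7], [[0, 0, 0], [0, 0, 0], 0.7], [[0, 0, 0], [0, 0, 0], 0.7]]}}

```text
time: 48.9
tool_pos: [604.9, 13.4, 133.6]
tcp_rot: [149.7, 0.2, 92.2]
ft_force: [-0.1, 0.4, -0.1]
finger_gap: 25.7
```

```bash
python3 -c "
from h import *
delta((632.5,14.7,69),(150,0,92))"
```

```text
at [604.9  13.4 133.6] [149.7   0.2  92.2] t 48.9 F [-0.1  0.4 -0.1] gap 25.7 q [ -6. -14. 122.   6.  42. -12.]
shift m (at present axes) [ 0.0004 -0.0087  0.0697] len 0.07 rot rad [0.005 0.001 0.005]
shift in target axes [ 0.0003 -0.0084  0.0697]
```

Request:
{"method": "carry_out", "body": {"increments": [[[0, -0.008, 0.01], [0.005, 0, 0], 0.7], [[0, 0, 0], [0, 0, 0], 0.7], [[0, 0, 0.01], [0, 0, 0], 0.7], [[0, 0, 0], [0, 0, 0], 0.7]]}}

```text
time: 49.3
tool_pos: [607.2, 13.5, 110.7]
tcp_rot: [150.0, 0.2, 92.2]
ft_force: [-0.0, 0.0, -0.4]
finger_gap: 25.5
```

```bash
python3 -c "
from h import *
delta((632.5,14.7,69),(150,0,92))
snap('wrist','25')"
```

```text
at [607.2  13.5 110.7] [150.    0.2  92.2] t 49.3 F [-0.   0.  -0.4] gap 25.5 q [ -6. -12. 122.   6.  40. -12.]
shift m (at present axes) [0.0003 0.0011 0.0488] len 0.049 rot rad [-0.001  0.001  0.005]
shift in target axes [0.0003 0.001  0.0488]
```

View pics/wrist25.png

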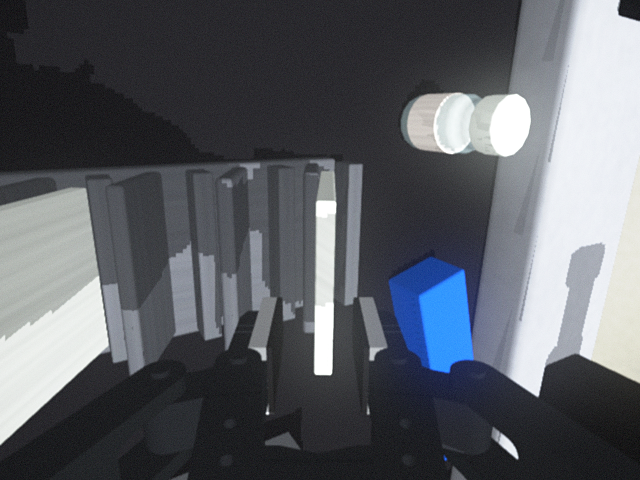

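Request:
{"method": "carry_out", "body": {"increments": [[[0, 0.001, 0.01], [0, 0, 0.004], 0.7], [[0, 0, 0], [0, 0, 0], 0.7], [[0, 0, 0.01], [0, 0, 0], 0.7], [[0, 0, 0], [0, 0, 0], 0.7]]}}

```text
time: 49.75
tool_pos: [618.9, 13.8, 96.7]
tcp_rot: [149.9, 0.1, 92.0]
ft_force: [-0.6, -0.3, 0.3]
finger_gap: 25.4
```

```bash
python3 -c "
from h import *
delta((632.5,14.7,69),(150,0,92))"
```

```text
at [618.9  13.8  96.7] [1.499e+02 1.000e-01 9.200e+01] t 49.75 F [-0.6 -0.3  0.3] gap 25.4 q [ -6.  -8. 121.   6.  37. -12.]
shift m (at present axes) [ 0.0005 -0.0021  0.0308] len 0.031 rot rad [0.002 0.001 0.002]
shift in target axes [ 0.0004 -0.0021  0.0308]
```

Request:
{"method": "carry_out", "body": {"increments": [[[0, -0.002, 0.01], [0, 0, 0], 0.7], [[0, 0, 0], [0, 0, 0], 0.7], [[0, 0, 0.01], [0, 0, 0], 0.7], [[0, 0, 0], [0, 0, 0], 0.7], [[0, 0, 0.006], [0, 0, 0], 0.7], [[0, 0, 0], [0, 0, 0], 0.7]]}}

```text
time: 50.35
tool_pos: [631.1, 14.1, 74.7]
tcp_rot: [149.8, 0.1, 92.1]
ft_force: [-0.5, 0.5, -1.1]
finger_gap: 24.8
```

```bash
python3 -c "
from h import *
delta((632.5,14.7,69),(150,0,92))"
```

```text
at [631.1  14.1  74.7] [1.498e+02 1.000e-01 9.210e+01] t 50.35 F [-0.5  0.5 -1.1] gap 24.8 q [ -6.  -4. 120.   7.  34. -12.]
shift m (at present axes) [ 0.0005 -0.0017  0.0056] len 0.006 rot rad [0.004 0.002 0.002]
shift in target axes [ 0.0005 -0.0016  0.0057]
```

Request:
{"method": "carry_out", "body": {"increments": [[[0, -0.002, 0.005], [0, 0, 0], 0.7], [[0, 0, 0], [0, 0, 0], 0.7], [[0, 0, 0], [0, 0, 0], 1.0], [[0, 0, 0], [0, 0, 0], 1.0], [[0, 0, 0], [0, 0, 0], 1.0], [[0, 0, 0], [0, 0, 0], 1.0]]}}

```text
time: 50.95
tool_pos: [633.7, 14.0, 71.4]
tcp_rot: [149.5, 0.2, 92.0]
ft_force: [1.7, -0.0, -0.8]
finger_gap: 6.6
```

Request:
{"method": "carry_out", "body": {"increments": [[[0, 0, -0.01], [0, 0, 0], 1.0], [[0, 0, -0.015], [0, 0, 0], 1.0], [[0, 0, -0.015], [0, 0, 0], 1.0], [[0, 0, -0.01], [0, 0, 0], 1.0], [[0, 0, 0], [0, 0, 0], 1.0]]}}

```text
time: 51.45
tool_pos: [607.2, 13.2, 115.1]
tcp_rot: [149.6, 0.1, 92.0]
ft_force: [0.1, 0.1, -2.2]
finger_gap: 6.8
```

Request:
{"method": "carry_out", "body": {"increments": [[[0, 0.01, -0.02], [0, 0, 0], 1.0], [[0, 0.01, -0.02], [0.05, 0, 0], 1.0], [[0, 0.01, -0.025], [0.1, 0, 0], 1.0], [[0, 0.01, -0.025], [0.12, 0, 0], 1.0], [[0, 0, -0.025], [0.12, 0, 0], 1.0], [[0, 0, 0], [0.12, 0, 0], 1.0], [[0, 0, 0], [0, 0, 0], 1.0], [[0, 0, 0], [0, 0, 0], 1.0]]}}

```text
time: 52.25
tool_pos: [589.5, 13.3, 227.8]
tcp_rot: [-179.0, 0.1, 92.0]
ft_force: [0.1, -0.2, -0.1]
finger_gap: 6.7
```

```bash
python3 -c "
from h import *
delta((628.8,-186.3,200),(180,0,92.6))"
```

```text
at [589.5  13.3 227.8] [-1.79e+02  1.00e-01  9.20e+01] t 52.25 F [ 0.1 -0.2 -0.1] gap 6.7 q [-4.  7. 86. -0. 88. -6.]
shift m (at present axes) [-0.2008  0.0329  0.0275] len 0.205 rot rad [-0.017  0.001 -0.011]
shift in target axes [-0.2012  0.0302  0.0278]
```

Request:
{"method": "carry_out", "body": {"increments": [[[-0.03, 0.006, 0.004], [-0.017, 0, -0.011], 1.0], [[-0.03, 0.006, 0.004], [0, 0, 0], 1.0], [[-0.03, 0.006, 0.004], [0, 0, 0], 1.0], [[-0.03, 0.006, 0], [0, 0, 0], 1.0], [[-0.03, 0.006, 0], [0, 0, 0], 1.0], [[-0.03, 0.005, 0], [0, 0, 0], 1.0], [[-0.015, 0, 0], [0, 0, 0], 1.0], [[0, 0, 0], [0, 0, 0], 1.0], [[0, 0, 0], [0, 0, 0], 1.0]]}}

```text
time: 53.15
tool_pos: [628.1, -183.1, 212.8]
tcp_rot: [179.1, 0.1, 92.8]
ft_force: [0.3, -0.5, -2.0]
finger_gap: 6.6
```

```bash
python3 -c "
from h import *
delta((629.2,-186.3,190),(180,0,92.6))"
```

```text
at [ 628.1 -183.1  212.8] [1.791e+02 1.000e-01 9.280e+01] t 53.15 F [ 0.3 -0.5 -2. ] gap 6.6 q [-21.  15.  78.   0.  86. -24.]
shift m (at present axes) [-0.0032  0.0006  0.0228] len 0.023 rot rad [0.015 0.002 0.004]
shift in target axes [-0.0033  0.0009  0.0228]
```

Request:
{"method": "carry_out", "body": {"increments": [[[-0.003, 0.001, 0.015], [0.015, 0.002, 0.003], 1.0], [[0, 0, 0.015], [0, 0, 0], 1.0], [[0, 0, 0.015], [0, 0, 0], 1.0], [[0, 0, 0.015], [0, 0, 0], 1.0], [[0, 0, 0], [0, 0, 0], 1.0], [[0, 0, 0], [0, 0, 0], 1.0]]}}

```text
time: 53.75
tool_pos: [628.7, -181.7, 145.6]
tcp_rot: [-179.9, -0.0, 92.9]
ft_force: [0.9, -3.1, 0.5]
finger_gap: 6.6
```

```bash
python3 -c "
from h import *
delta((629.2,-186.3,130),(180,0,92.6))"
```

```text
at [ 628.7 -181.7  145.6] [-179.9   -0.    92.9] t 53.75 F [ 0.9 -3.1  0.5] gap 6.6 q [-21.  19.  81.  -0.  80. -23.]
shift m (at present axes) [-0.0047  0.0003  0.0156] len 0.016 rot rad [-0.002 -0.     0.005]
shift in target axes [-0.0046  0.0003  0.0156]
```

Request:
{"method": "carry_out", "body": {"increments": [[[-0.005, 0, 0], [0, 0, 0.005], 1.0], [[0, 0, 0], [0, 0, 0], 1.0], [[0, 0, 0.008], [0, 0, 0], 1.0], [[0, 0, 0], [0, 0, 0], 1.0]]}}

```text
time: 54.15
tool_pos: [629.7, -186.9, 138.4]
tcp_rot: [-180.0, -0.0, 92.6]
ft_force: [-0.3, 1.3, -1.8]
finger_gap: 6.4
```

```bash
python3 -c "
from h import *
delta((629.2,-186.3,125),(180,0,92.6))
snap('wrist','26')"
```

```text
at [ 629.7 -186.9  138.4] [-180.    -0.    92.6] t 54.15 F [-0.3  1.3 -1.8] gap 6.4 q [-21.  19.  81.   0.  79. -24.]
shift m (at present axes) [ 0.0006 -0.0004  0.0134] len 0.013 rot rad [-0.001 -0.001 -0.   ]
shift in target axes [ 0.0006 -0.0004  0.0134]
```

View pics/wrist26.png

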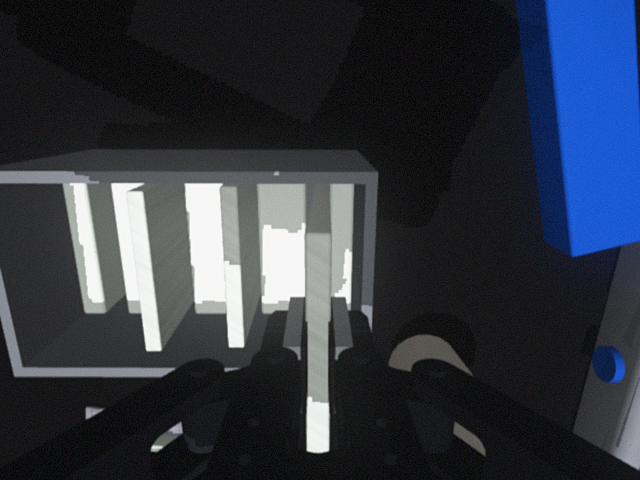

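Request:
{"method": "carry_out", "body": {"increments": [[[0, 0, 0.006], [0, 0, 0], 1.0], [[0, 0, 0], [0, 0, 0], 1.0], [[0, 0, 0.006], [0, 0, 0], 1.0], [[0, 0, 0], [0, 0, 0], 1.0], [[0, 0, 0.005], [0, 0, 0], 1.0], [[0, 0, 0], [0, 0, 0], 1.0]]}}

```text
time: 54.8
tool_pos: [630.2, -186.7, 121.1]
tcp_rot: [180.0, -0.0, 92.6]
ft_force: [-0.4, -0.4, -1.9]
finger_gap: 6.7
```

```bash
python3 -c "
from h import *
delta((629.3,-186.3,106),(180,0,92.6))"
```

```text
at [ 630.2 -186.7  121.1] [180.   -0.   92.6] t 54.8 F [-0.4 -0.4 -1.9] gap 6.7 q [-21.  20.  82.   0.  78. -24.]
shift m (at present axes) [ 0.0005 -0.0009  0.0151] len 0.015 rot rad [ 0.001 -0.    -0.   ]
shift in target axes [ 0.0005 -0.0009  0.0151]
```

Request:
{"method": "carry_out", "body": {"increments": [[[0, -0.001, 0.005], [0, 0, 0], 1.0], [[0, 0, 0], [0, 0, 0], 1.0], [[0, 0, 0.005], [0, 0, 0], 1.0], [[0, 0, 0], [0, 0, 0], 1.0], [[0, 0, 0.003], [0, 0, 0], 1.0], [[0, 0, 0], [0, 0, 0], 1.0]]}}

```text
time: 55.4
tool_pos: [629.2, -186.8, 106.9]
tcp_rot: [180.0, -0.0, 92.6]
ft_force: [-1.1, -0.5, -2.2]
finger_gap: 6.6
```

Request:
{"method": "carry_out", "body": {"increments": [[[0, 0, 0], [0, 0, 0], 0.8], [[0, 0, 0], [0, 0, 0], 0.8], [[0, 0, 0], [0, 0, 0], 0.8], [[0, 0, -0.02], [0, 0, 0], 0.8], [[0, 0, -0.03], [0, 0, 0], 0.8], [[0, 0, -0.03], [0, 0, 0], 0.8], [[0, 0, -0.02], [0, 0, 0], 0.7], [[0, 0, 0], [0, 0, 0], 0.7]]}}

```text
time: 56.2
tool_pos: [629.1, -186.8, 210.9]
tcp_rot: [180.0, -0.0, 92.6]
ft_force: [0.4, -0.1, -0.5]
finger_gap: 25.6
```

```bash
python3 -c "
from h import *
delta((470,5,200),(180,0,92))
snap('wrist','27')"
```

```text
at [ 629.1 -186.8  210.9] [180.   -0.   92.6] t 56.2 F [ 0.4 -0.1 -0.5] gap 25.6 q [-21.  17.  77.   0.  86. -24.]
shift m (at present axes) [ 0.1988 -0.1503  0.0109] len 0.249 rot rad [ 0.001 -0.     0.01 ]
shift in target axes [ 0.1973 -0.1523  0.0109]
```

View pics/wrist27.png

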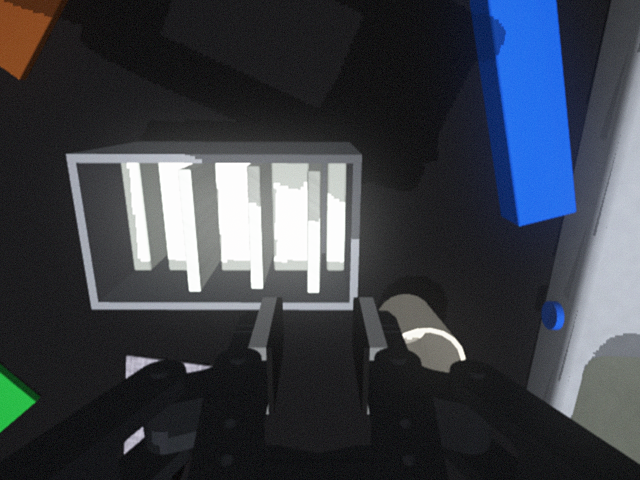

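Request:
{"method": "carry_out", "body": {"increments": [[[0.03, -0.02, 0], [0, 0, 0.01], 0.7], [[0.03, -0.02, 0], [0, 0, 0], 0.7], [[0.03, -0.02, 0], [0, 0, 0], 0.7], [[0.03, -0.02, 0], [0, 0, 0], 0.7], [[0.03, -0.02, 0], [0, 0, 0], 0.7], [[0.03, -0.02, 0], [0, 0, 0], 0.7], [[0.015, -0.015, 0], [0, 0, 0], 0.7], [[0, 0, 0], [0, 0, 0], 0.7]]}}

```text
time: 57.05
tool_pos: [474.8, 10.1, 193.1]
tcp_rot: [-178.9, -0.3, 91.9]
ft_force: [0.3, -0.6, -0.1]
finger_gap: 25.6
```

```bash
python3 -c "
from h import *
delta((480,10,150),(154,0,92))"
```

```text
at [474.8  10.1 193.1] [-178.9   -0.3   91.9] t 57.05 F [ 0.3 -0.6 -0.1] gap 25.6 q [ -5. -10. 106.   0.  85.  -7.]
shift m (at present axes) [-0.0005  0.006   0.043 ] len 0.043 rot rad [-0.473 -0.005 -0.004]
shift in target axes [-0.0003 -0.0142  0.041 ]
```

Request:
{"method": "carry_out", "body": {"increments": [[[0, 0.002, 0.01], [-0.12, -0.005, 0], 0.7], [[0, 0.002, 0.01], [-0.12, 0, 0], 0.7], [[0, 0, 0.01], [-0.12, 0, 0], 0.7], [[0, 0, 0.01], [-0.09, 0, 0], 0.7], [[0, 0, 0], [0, 0, 0], 0.7], [[0, 0, 0], [0, 0, 0], 0.7], [[0, 0, 0], [0, 0, 0], 0.7]]}}

```text
time: 57.75
tool_pos: [482.9, 8.8, 142.3]
tcp_rot: [155.5, 0.0, 91.8]
ft_force: [0.5, -0.8, 0.4]
finger_gap: 25.9
```

```bash
python3 -c "
from h import *
delta((498,10.4,69),(154,0,92))"
```

```text
at [482.9   8.8 142.3] [155.5   0.   91.8] t 57.75 F [ 0.5 -0.8  0.4] gap 25.9 q [ -8. -35. 134.   5.  57. -12.]
shift m (at present axes) [ 0.0011 -0.0166  0.073 ] len 0.075 rot rad [-0.026  0.002 -0.003]
shift in target axes [ 0.0011 -0.0185  0.0725]
```

Request:
{"method": "carry_out", "body": {"increments": [[[0.001, -0.01, 0.005], [-0.015, 0, 0], 0.7], [[0, 0, 0], [0, 0, 0], 0.7], [[0, 0, 0], [0, 0, 0], 0.7]]}}

```text
time: 58.05
tool_pos: [479.7, 8.7, 138.5]
tcp_rot: [154.5, 0.1, 91.8]
ft_force: [0.2, -0.2, 0.4]
finger_gap: 25.7
```

```bash
python3 -c "
from h import *
delta((498,10.4,69),(154,0,92))"
```

```text
at [479.7   8.7 138.5] [1.545e+02 1.000e-01 9.180e+01] t 58.05 F [ 0.2 -0.2  0.4] gap 25.7 q [ -8. -36. 135.   5.  56. -12.]
shift m (at present axes) [ 0.0012 -0.0133  0.0707] len 0.072 rot rad [-0.009  0.003 -0.003]
shift in target axes [ 0.001  -0.014   0.0706]
```

Request:
{"method": "carry_out", "body": {"increments": [[[0.001, -0.012, 0.005], [-0.005, 0, 0], 0.7], [[0, 0, 0], [0, 0, 0], 0.7], [[0, -0.003, 0.008], [0, 0, 0], 0.7], [[0, 0, 0], [0, 0, 0], 0.7]]}}

```text
time: 58.45
tool_pos: [475.8, 8.9, 124.9]
tcp_rot: [154.1, 0.1, 91.8]
ft_force: [0.5, -0.6, -0.5]
finger_gap: 25.6
```

```bash
python3 -c "
from h import *
delta((498,10.4,69),(154,0,92))
snap('wrist','28')"
```

```text
at [475.8   8.9 124.9] [1.541e+02 1.000e-01 9.180e+01] t 58.45 F [ 0.5 -0.6 -0.5] gap 25.6 q [ -8. -37. 137.   5.  54. -12.]
shift m (at present axes) [ 0.001  -0.0045  0.06  ] len 0.06 rot rad [-0.001  0.004 -0.003]
shift in target axes [ 0.0007 -0.0045  0.06  ]
```

View pics/wrist28.png

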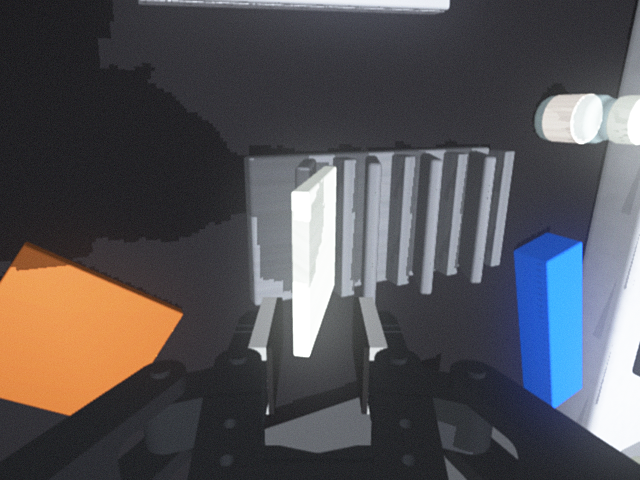

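Request:
{"method": "carry_out", "body": {"increments": [[[0.001, -0.006, 0.01], [0, 0, 0], 0.7], [[0, 0, 0], [0, 0, 0], 0.7], [[0, 0, 0.01], [0, 0, 0], 0.7], [[0, 0, 0], [0, 0, 0], 0.7]]}}

```text
time: 58.9
tool_pos: [480.4, 9.9, 104.5]
tcp_rot: [154.0, 0.1, 91.8]
ft_force: [0.0, -0.1, 0.2]
finger_gap: 25.2
```

```bash
python3 -c "
from h import *
delta((498,10.4,69),(152,0,92))
snap('wrist','29')"
```

```text
at [480.4   9.9 104.5] [1.54e+02 1.00e-01 9.18e+01] t 58.9 F [ 0.  -0.1  0.2] gap 25.2 q [ -8. -34. 138.   5.  51. -12.]
shift m (at present axes) [0.     0.0003 0.0397] len 0.04 rot rad [-0.034  0.004 -0.003]
shift in target axes [-0.0001 -0.0011  0.0397]
```

View pics/wrist29.png

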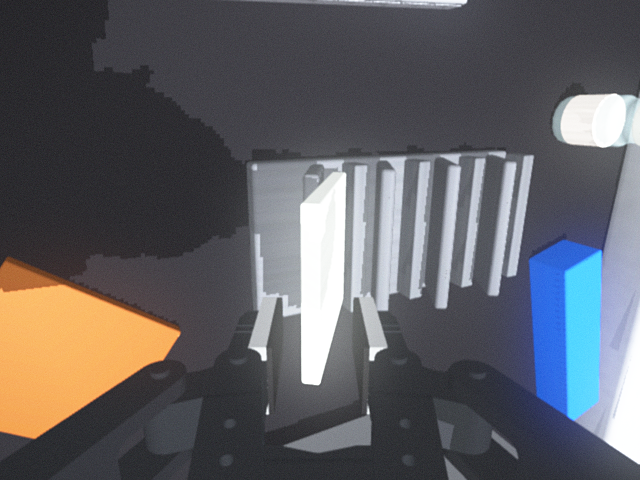

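Request:
{"method": "carry_out", "body": {"increments": [[[0, 0, 0.01], [0, 0, 0], 0.7], [[0, 0, 0], [0, 0, 0], 0.7], [[0, 0, 0.01], [-0.015, 0, 0], 0.7], [[0, 0, 0], [-0.015, 0, 0], 0.7]]}}

```text
time: 59.35
tool_pos: [490.7, 10.0, 89.9]
tcp_rot: [152.0, 0.2, 91.8]
ft_force: [-0.8, 0.7, -0.7]
finger_gap: 25.7
```

```bash
python3 -c "
from h import *
delta((498,10.4,69),(152,0,92))"
```

```text
at [490.7  10.   89.9] [152.    0.2  91.8] t 59.35 F [-0.8  0.7 -0.7] gap 25.7 q [ -8. -32. 139.   6.  46. -13.]
shift m (at present axes) [ 0.0002 -0.0033  0.0219] len 0.022 rot rad [-0.     0.004 -0.002]
shift in target axes [ 0.0001 -0.0033  0.0219]
```

Request:
{"method": "carry_out", "body": {"increments": [[[0, -0.003, 0.01], [0, 0, 0], 0.7], [[0, 0, 0], [0, 0, 0], 0.7], [[0, 0, 0.01], [0, 0, 0], 0.7], [[0, 0, 0], [0, 0, 0], 0.7]]}}

```text
time: 59.75
tool_pos: [497.9, 10.1, 74.0]
tcp_rot: [151.8, 0.2, 91.8]
ft_force: [0.1, -0.0, -0.0]
finger_gap: 25.6
```

```bash
python3 -c "
from h import *
delta((498,10.4,69),(152,0,92))"
```

```text
at [497.9  10.1  74. ] [151.8   0.2  91.8] t 59.75 F [ 0.1 -0.  -0. ] gap 25.6 q [ -8. -29. 139.   7.  42. -14.]
shift m (at present axes) [ 0.0003 -0.0023  0.0044] len 0.005 rot rad [ 0.003  0.005 -0.002]
shift in target axes [ 0.0003 -0.0023  0.0044]
```

Request:
{"method": "carry_out", "body": {"increments": [[[0, -0.002, 0.003], [0, 0, 0], 0.7], [[0, 0, 0], [0, 0, 0], 0.7], [[0, 0, 0], [0, 0, 0], 1.0], [[0, 0, 0], [0, 0, 0], 1.0], [[0, 0, 0], [0, 0, 0], 1.0], [[0, 0, 0], [0, 0, 0], 1.0]]}}

```text
time: 60.35
tool_pos: [499.8, 9.8, 74.9]
tcp_rot: [151.4, 0.2, 91.8]
ft_force: [0.9, 0.0, -0.9]
finger_gap: 6.3
```

Request:
{"method": "carry_out", "body": {"increments": [[[0, 0, -0.01], [0, 0, 0], 1.0], [[0, 0, -0.015], [0, 0, 0], 1.0], [[0, 0, -0.012], [0.02, 0, 0], 1.0], [[0, 0, -0.01], [0.03, 0, 0], 1.0], [[0, 0, 0], [0, 0, 0], 1.0]]}}

```text
time: 60.85
tool_pos: [476.7, 9.3, 117.0]
tcp_rot: [154.4, 0.2, 91.7]
ft_force: [1.3, -0.0, -1.4]
finger_gap: 6.3
```

```bash
python3 -c "
from h import *
delta((500,10.4,200),(180,0,92))"
```

```text
at [476.7   9.3 117. ] [154.4   0.2  91.7] t 60.85 F [ 1.3 -0.  -1.4] gap 6.3 q [ -8. -36. 137.   5.  53. -12.]
shift m (at present axes) [ 0.0001  0.0569 -0.0647] len 0.086 rot rad [ 0.447  0.004 -0.004]
shift in target axes [ 0.0003  0.0233 -0.083 ]
```

Request:
{"method": "carry_out", "body": {"increments": [[[0, 0.015, -0.02], [0.03, 0, 0], 1.0], [[0, 0.015, -0.02], [0.07, 0, 0], 1.0], [[0, 0.015, -0.02], [0.1, 0, 0], 1.0], [[0, 0.01, -0.025], [0.12, 0, 0], 1.0], [[0, 0, -0.025], [0.1, 0, 0], 1.0], [[0, 0, 0], [0.03, 0, 0], 1.0], [[0, 0, 0], [0, 0, 0], 1.0], [[0, 0, 0], [0, 0, 0], 1.0]]}}

```text
time: 61.65
tool_pos: [490.3, 11.3, 230.9]
tcp_rot: [-177.9, 0.0, 91.8]
ft_force: [-0.6, -0.0, -1.6]
finger_gap: 6.6
```

```bash
python3 -c "
from h import *
delta((509.4,-191.8,200),(180,0,92.6))"
```

```text
at [490.3  11.3 230.9] [-177.9    0.    91.8] t 61.65 F [-0.6 -0.  -1.6] gap 6.6 q [ -4.  -8. 100.  -0.  89.  -6.]
shift m (at present axes) [-0.2036  0.0137  0.0305] len 0.206 rot rad [-0.037  0.    -0.013]
shift in target axes [-0.2038  0.0099  0.0309]
```

Request:
{"method": "carry_out", "body": {"increments": [[[-0.03, 0.002, 0.004], [-0.037, 0, -0.013], 1.0], [[-0.03, 0.002, 0.004], [0, 0, 0], 1.0], [[-0.03, 0.002, 0.004], [0, 0, 0], 1.0], [[-0.03, 0.002, 0], [0, 0, 0], 1.0], [[-0.03, 0.002, 0], [0, 0, 0], 1.0], [[-0.03, 0.001, 0], [0, 0, 0], 1.0], [[-0.017, 0, 0], [0, 0, 0], 1.0], [[0, 0, 0], [0, 0, 0], 1.0], [[0, 0, 0], [0, 0, 0], 1.0]]}}

```text
time: 62.55
tool_pos: [501.1, -188.3, 206.1]
tcp_rot: [-179.8, -0.2, 92.8]
ft_force: [0.3, 0.4, -0.8]
finger_gap: 6.4
```

```bash
python3 -c "
from h import *
delta((509.4,-191.8,185),(180,0,92.6))"
```

```text
at [ 501.1 -188.3  206.1] [-179.8   -0.2   92.8] t 62.55 F [ 0.3  0.4 -0.8] gap 6.4 q [-26.  -2.  97.   0.  85. -29.]
shift m (at present axes) [-0.004   0.0082  0.0211] len 0.023 rot rad [-0.003 -0.004  0.003]
shift in target axes [-0.0039  0.0082  0.0211]
```

Request:
{"method": "carry_out", "body": {"increments": [[[-0.005, 0.008, 0.01], [-0.003, -0.004, 0.003], 1.0], [[0, 0, 0.01], [0, 0, 0], 1.0], [[0, 0, 0], [0, 0, 0], 1.0], [[0, 0, 0], [0, 0, 0], 1.0]]}}

```text
time: 62.95
tool_pos: [509.1, -189.7, 182.7]
tcp_rot: [-180.0, -0.1, 92.7]
ft_force: [-0.5, 0.2, -0.9]
finger_gap: 6.0
```

```bash
python3 -c "
from h import *
delta((509.4,-191.8,130),(180,0,92.6))"
```

```text
at [ 509.1 -189.7  182.7] [-1.80e+02 -1.00e-01  9.27e+01] t 62.95 F [-0.5  0.2 -0.9] gap 6.0 q [-26.   0.  98.   0.  82. -29.]
shift m (at present axes) [-0.0022  0.0002  0.0527] len 0.053 rot rad [-0.001 -0.001  0.003]
shift in target axes [-0.0021  0.0002  0.0527]
```

Request:
{"method": "carry_out", "body": {"increments": [[[-0.003, 0, 0.012], [0, 0, 0.002], 1.0], [[0, 0, 0], [0, 0, 0], 1.0], [[0, 0, 0.012], [0, 0, 0], 1.0], [[0, 0, 0], [0, 0, 0], 1.0], [[0, 0, 0.012], [0, 0, 0], 1.0], [[0, 0, 0], [0, 0, 0], 1.0]]}}

```text
time: 63.55
tool_pos: [509.2, -192.1, 143.2]
tcp_rot: [-179.9, -0.1, 92.7]
ft_force: [-0.2, -0.2, -2.0]
finger_gap: 6.1
```

```bash
python3 -c "
from h import *
delta((509.4,-191.8,120),(180,0,92.6))
snap('wrist','30')"
```

```text
at [ 509.2 -192.1  143.2] [-1.799e+02 -1.000e-01  9.270e+01] t 63.55 F [-0.2 -0.2 -2. ] gap 6.1 q [-26.   2. 100.   0.  78. -29.]
shift m (at present axes) [0.0002 0.0002 0.0232] len 0.023 rot rad [-0.001 -0.002  0.001]
shift in target axes [0.0003 0.0002 0.0232]
```

View pics/wrist30.png

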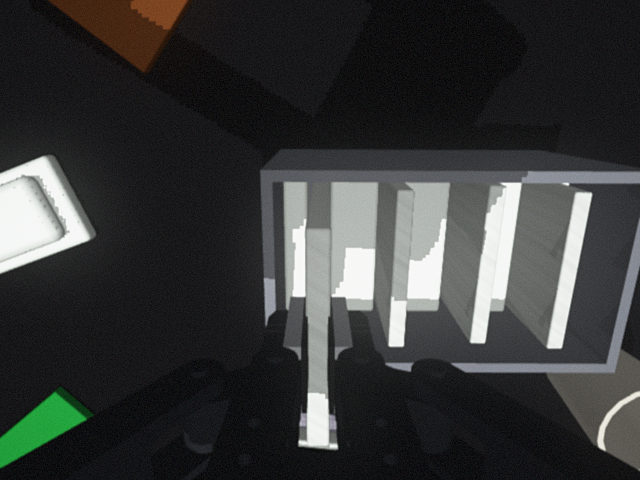

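Request:
{"method": "carry_out", "body": {"increments": [[[0, 0, 0.007], [0, 0, 0], 1.0], [[0, 0, 0], [0, 0, 0], 1.0], [[0, 0, 0.007], [0, 0, 0], 1.0], [[0, 0, 0], [0, 0, 0], 1.0]]}}

```text
time: 64.0
tool_pos: [510.5, -192.7, 130.3]
tcp_rot: [179.9, -0.0, 92.7]
ft_force: [-0.1, -0.8, -1.9]
finger_gap: 6.5
```

Request:
{"method": "carry_out", "body": {"increments": [[[0, 0, 0.005], [0, 0, 0], 1.0], [[0, 0, 0], [0, 0, 0], 1.0], [[0, 0, 0.004], [0, 0, 0], 1.0], [[0, 0, 0], [0, 0, 0], 1.0]]}}

```text
time: 64.4
tool_pos: [510.7, -192.8, 120.7]
tcp_rot: [179.9, 0.0, 92.7]
ft_force: [-0.6, -0.9, -1.6]
finger_gap: 6.3
```

Request:
{"method": "carry_out", "body": {"increments": [[[0, -0.001, 0.005], [0, 0, 0], 1.0], [[0, 0, 0], [0, 0, 0], 1.0], [[0, 0, 0.005], [0, 0, 0], 1.0], [[0, 0, 0], [0, 0, 0], 1.0], [[0, 0, 0.002], [0, 0, 0], 1.0], [[0, 0, 0], [0, 0, 0], 1.0]]}}

```text
time: 65.0
tool_pos: [516.3, -195.1, 119.8]
tcp_rot: [179.0, 0.4, 92.7]
ft_force: [-0.4, 0.7, -1.2]
finger_gap: 6.0
```

Request:
{"method": "carry_out", "body": {"increments": [[[0, 0, -0.01], [0, 0, 0], 1.0], [[0.003, -0.007, 0], [0.017, 0.006, 0], 1.0], [[0, 0, 0], [0, 0, 0], 1.0], [[0, 0, 0], [0, 0, 0], 1.0]]}}

```text
time: 65.4
tool_pos: [507.2, -191.8, 128.7]
tcp_rot: [-179.8, -0.1, 92.7]
ft_force: [-0.3, -0.1, -0.8]
finger_gap: 6.3
```

```bash
python3 -c "
from h import *
delta((508.8,-191.8,120),(180,0,92.6))
snap('wrist','31')"
```

```text
at [ 507.2 -191.8  128.7] [-1.798e+02 -1.000e-01  9.270e+01] t 65.4 F [-0.3 -0.1 -0.8] gap 6.3 q [-26.   3. 101.  -0.  76. -29.]
shift m (at present axes) [-0.0001  0.0016  0.0087] len 0.009 rot rad [-0.004 -0.001  0.002]
shift in target axes [-0.0001  0.0016  0.0087]
```

View pics/wrist31.png

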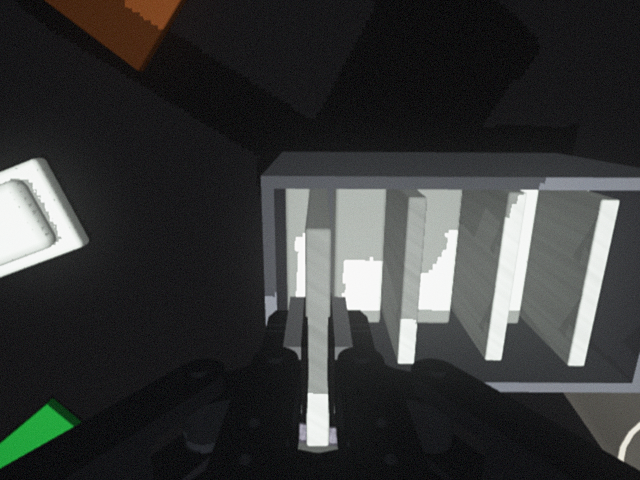

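Request:
{"method": "carry_out", "body": {"increments": [[[0, 0.002, 0.002], [-0.003, 0, 0], 1.0], [[0, 0, 0], [0, 0, 0], 1.0], [[0, 0, 0.003], [0, 0, 0], 1.0], [[0, 0, 0], [0, 0, 0], 1.0]]}}

```text
time: 65.85
tool_pos: [508.8, -191.5, 122.2]
tcp_rot: [-179.9, -0.1, 92.7]
ft_force: [-0.3, -0.8, -1.4]
finger_gap: 6.4
```

```bash
python3 -c "
from h import *
delta((508.8,-191.8,115),(180,0,92.6))"
```

```text
at [ 508.8 -191.5  122.2] [-1.799e+02 -1.000e-01  9.270e+01] t 65.85 F [-0.3 -0.8 -1.4] gap 6.4 q [-26.   3. 101.   0.  75. -29.]
shift m (at present axes) [-0.0004 -0.      0.0072] len 0.007 rot rad [-0.002 -0.002  0.002]
shift in target axes [-0.0003 -0.      0.0072]
```

Request:
{"method": "carry_out", "body": {"increments": [[[0, 0, 0.004], [0, 0, 0], 1.0], [[0, 0, 0], [0, 0, 0], 1.0], [[0, 0, 0.003], [0, 0, 0], 1.0], [[0, 0, 0], [0, 0, 0], 1.0]]}}

```text
time: 66.25
tool_pos: [508.6, -191.3, 114.2]
tcp_rot: [-179.9, -0.1, 92.7]
ft_force: [-0.4, 0.9, -1.2]
finger_gap: 6.6
```

In. A little lower, then release.

Request:
{"method": "carry_out", "body": {"increments": [[[0, 0, 0.004], [0, 0, 0], 1.0], [[0, 0, 0], [0, 0, 0], 1.0], [[0, 0, 0.002], [0, 0, 0], 1.0], [[0, 0, 0], [0, 0, 0], 1.0]]}}

```text
time: 66.65
tool_pos: [508.6, -191.3, 107.7]
tcp_rot: [-179.9, -0.1, 92.7]
ft_force: [-0.3, -0.2, -1.2]
finger_gap: 6.1
```

Request:
{"method": "carry_out", "body": {"increments": [[[0, 0, 0], [0, 0, 0], 0.8], [[0, 0, 0], [0, 0, 0], 0.8], [[0, 0, 0], [0, 0, 0], 0.8], [[0, 0, -0.02], [0, 0, 0], 0.8], [[0, 0, -0.03], [0, 0, 0], 0.8], [[0, 0, -0.03], [0, 0, 0], 0.8], [[0, 0, -0.025], [0, 0, 0], 0.6], [[0, 0, 0], [0, 0, 0], 0.6]]}}

```text
time: 67.45
tool_pos: [508.5, -191.4, 216.4]
tcp_rot: [-179.8, -0.1, 92.7]
ft_force: [0.5, -0.3, 1.0]
finger_gap: 34.1
```

```bash
python3 -c "
from h import *
delta((522,120,230),(180,0,95))
snap('wrist','32')
snap('scene','32');snap('top','32')"
```

```text
at [ 508.5 -191.4  216.4] [-1.798e+02 -1.000e-01  9.270e+01] t 67.45 F [ 0.5 -0.3  1. ] gap 34.1 q [-26.  -1.  95.   0.  86. -29.]
shift m (at present axes) [ 0.3104  0.0281 -0.0129] len 0.312 rot rad [-0.003 -0.002 -0.04 ]
shift in target axes [ 0.309   0.0406 -0.0136]
```

View pics/wrist32.png

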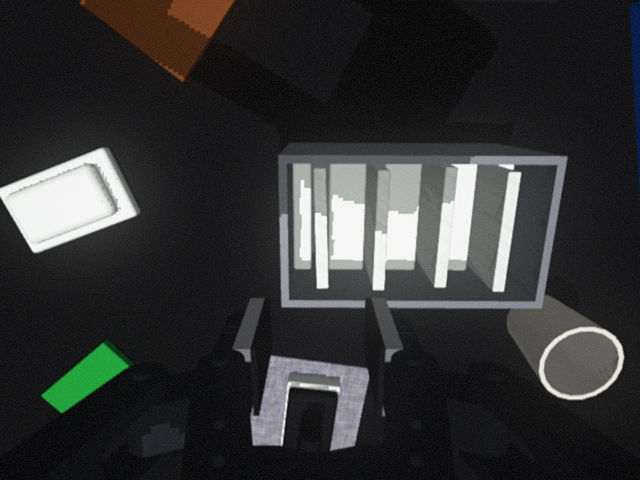

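View pics/scene32.png

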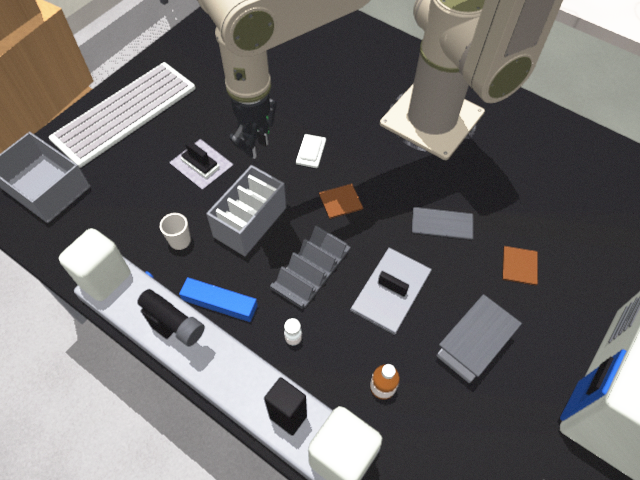

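Request:
{"method": "carry_out", "body": {"increments": [[[0.035, 0.003, -0.002], [0, 0, -0.02], 0.5], [[0.035, 0.003, -0.002], [0, 0, -0.02], 0.5], [[0.035, 0.003, -0.002], [0, 0, 0], 0.5], [[0.035, 0.003, -0.002], [0, 0, 0], 0.5], [[0.035, 0.003, -0.002], [0, 0, 0], 0.5], [[0.035, 0.003, -0.002], [0, 0, 0], 0.5], [[0.035, 0.003, 0], [0, 0, 0], 0.5], [[0.035, 0.003, 0], [0, 0, 0], 0.5], [[0.02, 0.002, 0], [0, 0, 0], 0.5], [[0, 0, 0], [0, 0, 0], 0.5], [[0, 0, 0], [0, 0, 0], 0.5]]}}

```text
time: 68.7
tool_pos: [497.3, 121.9, 204.4]
tcp_rot: [-177.7, -0.6, 94.9]
ft_force: [0.8, -0.4, -0.5]
finger_gap: 42.7
```

```bash
python3 -c "
from h import *
delta((522,196.5,150),(180,0,95))
snap('wrist','33')"
```

```text
at [497.3 121.9 204.4] [-177.7   -0.6   94.9] t 68.7 F [ 0.8 -0.4 -0.5] gap 42.7 q [ 8. -3. 99.  1. 86.  3.]
shift m (at present axes) [0.0716 0.0332 0.0539] len 0.096 rot rad [-0.04  -0.011 -0.001]
shift in target axes [0.0721 0.0311 0.0544]
```

View pics/wrist33.png

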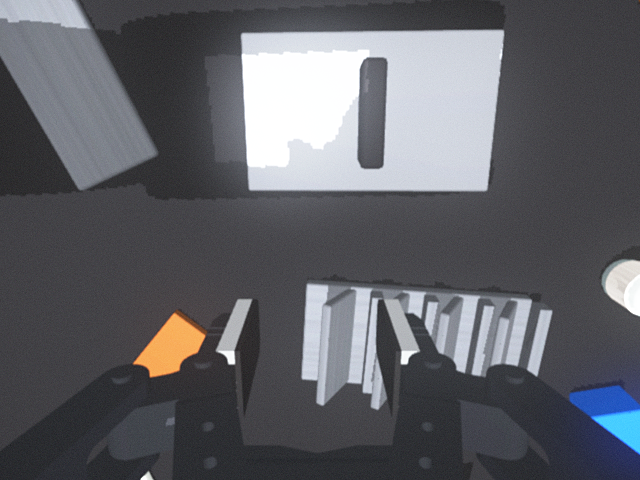

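```bash
python3 -c "
from h import *
from fit import fit
w=cam(load('wrist','33'))
b=[(-93,57,16),(93,57,16),(93,-57,16),(-93,-57,16)]
fit('lid',[(w,b,[(242,34),(503,31),(489,190),(249,190)])],x0=(522,197,0.09))
"
```

```text
lid [520.6 195.7] yaw 5.22 [] res px [-1.5 -0.7  3.8 -1.2  0.2  2.9 -0.5  2.3]
```

Request:
{"method": "carry_out", "body": {"increments": [[[0.024, 0.011, 0.01], [-0.04, -0.011, 0], 0.5], [[0.024, 0.01, 0.02], [0, 0, 0], 0.5], [[0.022, 0.01, 0.02], [0, 0, 0], 0.5], [[0, 0, 0], [0, 0, 0], 0.5], [[0, 0, 0], [0, 0, 0], 0.5]]}}

```text
time: 69.25
tool_pos: [523.4, 189.3, 150.8]
tcp_rot: [-180.0, 0.2, 94.4]
ft_force: [-0.9, 0.6, 0.3]
finger_gap: 42.7
```

```bash
python3 -c "
from h import *
delta((522,196.5,90),(180,0,95))"
```

```text
at [523.4 189.3 150.8] [-180.     0.2   94.4] t 69.25 F [-0.9  0.6  0.3] gap 42.7 q [15.  4. 98. -0. 79. 10.]
shift m (at present axes) [ 0.0075 -0.0008  0.0608] len 0.061 rot rad [-0.001  0.003 -0.01 ]
shift in target axes [ 0.0073 -0.0008  0.0608]
```

Request:
{"method": "carry_out", "body": {"increments": [[[0.007, -0.001, 0.015], [0, 0.003, -0.01], 0.5], [[0, 0, 0.015], [0, 0, 0], 0.5], [[0, 0, 0.015], [0, 0, 0], 0.5], [[0, 0, 0], [0, 0, 0], 0.5], [[0, 0, 0], [0, 0, 0], 0.5]]}}

```text
time: 69.75
tool_pos: [522.0, 192.9, 102.5]
tcp_rot: [-180.0, 0.0, 94.8]
ft_force: [-0.5, 0.6, -0.0]
finger_gap: 42.9
```

```bash
python3 -c "
from h import *
delta((521.6,196.4,27),(180,0,95.1))
snap('wrist','34')"
```

```text
at [522.  192.9 102.5] [-180.     0.    94.8] t 69.75 F [-0.5  0.6 -0. ] gap 42.9 q [ 15.   6. 100.  -0.  73.  10.]
shift m (at present axes) [ 0.0036 -0.      0.0755] len 0.076 rot rad [-0.     0.    -0.005]
shift in target axes [ 0.0036 -0.0001  0.0755]
```

View pics/wrist34.png

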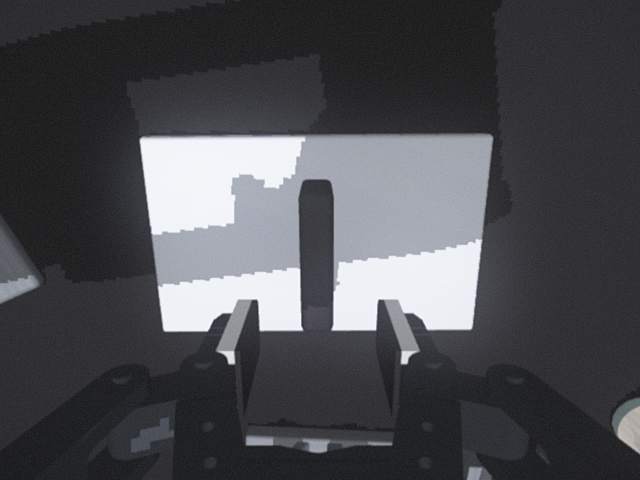

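Request:
{"method": "carry_out", "body": {"increments": [[[0.004, 0, 0.012], [0, 0, -0.005], 0.5], [[0, 0, 0], [0, 0, 0], 0.5], [[0, 0, 0.012], [0, 0, 0], 0.5], [[0, 0, 0.012], [0, 0, 0], 0.5], [[0, 0, 0], [0, 0, 0], 0.5], [[0, 0, 0.012], [0, 0, 0], 0.5], [[0, 0, 0], [0, 0, 0], 0.5]]}}

```text
time: 70.5
tool_pos: [522.0, 197.4, 51.1]
tcp_rot: [180.0, -0.0, 95.1]
ft_force: [0.5, 1.0, -0.5]
finger_gap: 42.8
```

```bash
python3 -c "
from h import *
delta((521.6,196.4,27),(180,0,95.1))"
```

```text
at [522.  197.4  51.1] [180.   -0.   95.1] t 70.5 F [ 0.5  1.  -0.5] gap 42.8 q [ 15.  10. 102.  -0.  68.  10.]
shift m (at present axes) [-0.001  -0.0005  0.0241] len 0.024 rot rad [ 0.001 -0.     0.001]
shift in target axes [-0.001  -0.0005  0.0241]
```

Request:
{"method": "carry_out", "body": {"increments": [[[-0.001, 0, 0.01], [0, 0, 0], 0.5], [[0, 0, 0], [0, 0, 0], 0.5], [[0, 0, 0.01], [0, 0, 0], 0.5], [[0, 0, 0], [0, 0, 0], 0.5], [[0, 0, 0], [0, 0, 0], 0.9], [[0, 0, 0], [0, 0, 0], 0.9], [[0, 0, 0], [0, 0, 0], 0.9], [[0, 0, 0], [0, 0, 0], 0.9], [[0, 0, 0], [0, 0, 0], 0.9]], "newtons": 80}}

```text
time: 71.4
tool_pos: [522.4, 196.3, 29.7]
tcp_rot: [179.9, -0.0, 95.1]
ft_force: [0.2, 0.0, -2.6]
finger_gap: 14.9
```

```bash
python3 -c "
from h import *
delta((521.6,196.4,27),(180,0,95.1))"
```

```text
at [522.4 196.3  29.7] [179.9  -0.   95.1] t 71.4 F [ 0.2  0.  -2.6] gap 14.9 q [ 15.  12. 102.  -0.  66.  10.]
shift m (at present axes) [ 0.0001 -0.0008  0.0027] len 0.003 rot rad [ 0.001 -0.     0.001]
shift in target axes [ 0.0001 -0.0008  0.0027]
```

Request:
{"method": "carry_out", "body": {"increments": [[[0, 0, -0.015], [0, 0, 0], 0.9], [[0, 0, -0.025], [0, 0, 0], 0.9], [[0, 0, -0.03], [0, 0, 0], 0.9], [[0, 0, -0.03], [0, 0, 0], 0.9], [[0, 0, -0.03], [0, 0, 0], 0.9], [[0, 0, -0.03], [0, 0, 0], 0.9], [[0, 0, 0], [0, 0, 0], 0.9], [[0, 0, 0], [0, 0, 0], 0.9]]}}

```text
time: 72.2
tool_pos: [521.0, 196.1, 201.7]
tcp_rot: [179.9, -0.0, 95.1]
ft_force: [-0.8, -0.4, -3.0]
finger_gap: 15.1
```

```bash
python3 -c "
from h import *
delta((569.2,-189.2,200),(180,0,92.6))"
```

```text
at [521.  196.1 201.7] [179.9  -0.   95.1] t 72.2 F [-0.8 -0.4 -3. ] gap 15.1 q [15.  2. 95. -0. 84. 10.]
shift m (at present axes) [-0.388   0.0135  0.0017] len 0.388 rot rad [ 0.002 -0.     0.044]
shift in target axes [-0.387   0.0307  0.0017]
```

Request:
{"method": "carry_out", "body": {"increments": [[[-0.02, 0.001, -0.001], [0, 0, 0.01], 0.9], [[-0.035, 0.002, -0.002], [0, 0, 0.01], 0.9], [[-0.035, 0.002, -0.002], [0, 0, 0.01], 0.9], [[-0.035, 0.002, -0.002], [0, 0, 0.01], 0.9], [[-0.035, 0.002, -0.002], [0, 0, 0], 0.9], [[-0.035, 0.002, -0.002], [0, 0, 0], 0.9], [[-0.035, 0.002, 0], [0, 0, 0], 0.9], [[-0.035, 0.002, 0], [0, 0, 0], 0.9], [[-0.035, 0.002, 0], [0, 0, 0], 0.9], [[-0.025, 0.002, 0], [0, 0, 0], 0.9], [[0, 0, 0], [0, 0, 0], 0.9], [[0, 0, 0], [0, 0, 0], 0.9]]}}

```text
time: 73.4
tool_pos: [550.5, -137.7, 195.8]
tcp_rot: [-178.7, -0.3, 92.9]
ft_force: [-0.4, -0.2, -2.7]
finger_gap: 14.3
```

```bash
python3 -c "
from h import *
delta((569.2,-189.2,170),(180,0,92.6))"
```

```text
at [ 550.5 -137.7  195.8] [-178.7   -0.3   92.9] t 73.4 F [-0.4 -0.2 -2.7] gap 14.3 q [-19.   5.  92.  -0.  85. -22.]
shift m (at present axes) [-0.0526  0.0166  0.0251] len 0.061 rot rad [-0.022 -0.006  0.005]
shift in target axes [-0.0523  0.0163  0.0258]
```

Request:
{"method": "carry_out", "body": {"increments": [[[-0.02, 0.006, 0.005], [-0.022, -0.006, 0.005], 0.9], [[-0.02, 0.006, 0.005], [0, 0, 0], 0.9], [[-0.012, 0.004, 0.005], [0, 0, 0], 0.9], [[0, 0, 0], [0, 0, 0], 0.9], [[0, 0, 0], [0, 0, 0], 0.9]]}}

```text
time: 73.9
tool_pos: [567.9, -184.3, 176.3]
tcp_rot: [-179.7, -0.3, 92.9]
ft_force: [0.7, 0.8, -1.9]
finger_gap: 14.5
```

```bash
python3 -c "
from h import *
delta((569.2,-189.2,145),(180,0,92.6))
s=snap('scene','35'); crop(s,160,100,360,250,4,'s35')
snap('wrist','35')"
```

```text
at [ 567.9 -184.3  176.3] [-179.7   -0.3   92.9] t 73.9 F [ 0.7  0.8 -1.9] gap 14.5 q [-23.   9.  89.   0.  82. -26.]
shift m (at present axes) [-0.0051  0.0012  0.0313] len 0.032 rot rad [-0.005 -0.004  0.004]
shift in target axes [-0.005   0.0011  0.0313]
```

View pics/s35.png

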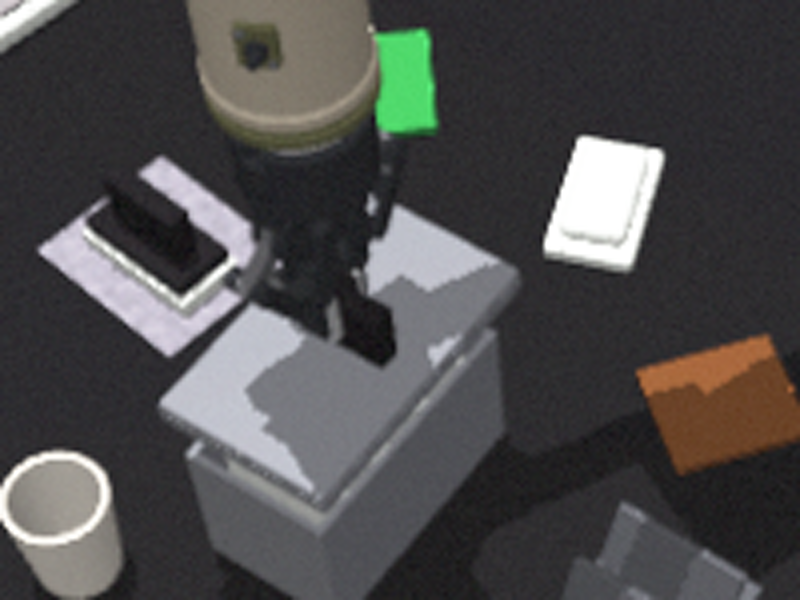

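View pics/wrist35.png

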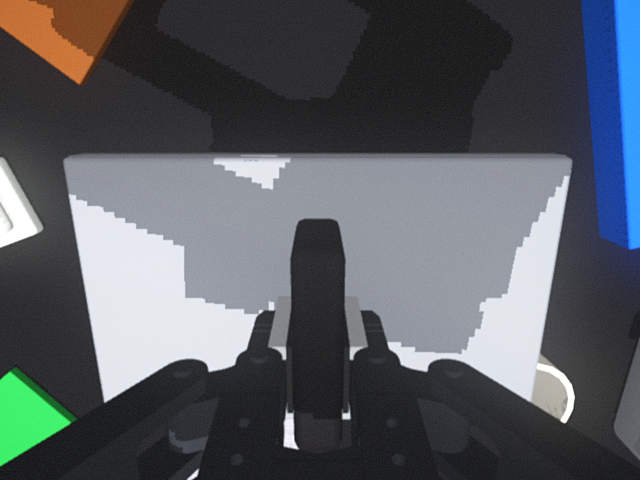

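```bash
python3 -c "
from h import *
w=cam(load('wrist','35'))
A=ray(w,(65,158),162.5);B=ray(w,(573,157),162.5);print(A.round(1),B.round(1),((A+B)/2).round(1), np.linalg.norm(A-B), np.degrees(np.arctan2(B[1]-A[1],B[0]-A[0])))
print(r.sense()['tool_pos'])"
```

```text
[ 472.9 -131.6  162.5] [ 654.7 -122.1  162.5] [ 563.8 -126.8  162.5] 182.07304835084182 3.01144976734839
[ 567.88993992 -184.23737296  176.52717234]
```

Request:
{"method": "carry_out", "body": {"increments": [[[-0.005, 0.002, 0.008], [-0.005, -0.004, 0.004], 0.9], [[0, 0, 0], [0, 0, 0], 0.9], [[0, 0, 0.01], [0, 0, 0], 0.9], [[0, 0, 0], [0, 0, 0], 0.9]]}}

```text
time: 74.4
tool_pos: [570.5, -187.8, 157.6]
tcp_rot: [179.9, 0.0, 92.7]
ft_force: [-0.4, 0.4, -2.4]
finger_gap: 14.6
```

```bash
python3 -c "
from h import *
delta((569.5,-189.2,140),(180,0,92.6))"
```

```text
at [ 570.5 -187.8  157.6] [179.9   0.   92.7] t 74.4 F [-0.4  0.4 -2.4] gap 14.6 q [-23.  10.  90.   0.  80. -26.]
shift m (at present axes) [-0.0014 -0.0011  0.0176] len 0.018 rot rad [0.002 0.    0.002]
shift in target axes [-0.0014 -0.001   0.0176]
```

Request:
{"method": "carry_out", "body": {"increments": [[[-0.001, -0.001, 0.007], [0.002, 0, 0.002], 0.9], [[0, 0, 0], [0, 0, 0], 0.9], [[0, 0, 0.007], [0, 0, 0], 0.9], [[0, 0, 0], [0, 0, 0], 0.9]]}}

```text
time: 74.8
tool_pos: [569.1, -188.7, 142.0]
tcp_rot: [-179.9, -0.0, 92.6]
ft_force: [0.1, 0.3, -3.1]
finger_gap: 14.8
```

```bash
python3 -c "
from h import *
delta((569.5,-189.2,135),(180,0,92.6))
s=snap('scene','36'); crop(s,180,120,340,240,5,'s36')"
```

```text
at [ 569.1 -188.7  142. ] [-179.9   -0.    92.6] t 74.8 F [ 0.1  0.3 -3.1] gap 14.8 q [-23.  11.  91.  -0.  78. -26.]
shift m (at present axes) [-0.0005  0.0003  0.007 ] len 0.007 rot rad [-0.001 -0.     0.   ]
shift in target axes [-0.0005  0.0003  0.007 ]
```

View pics/s36.png

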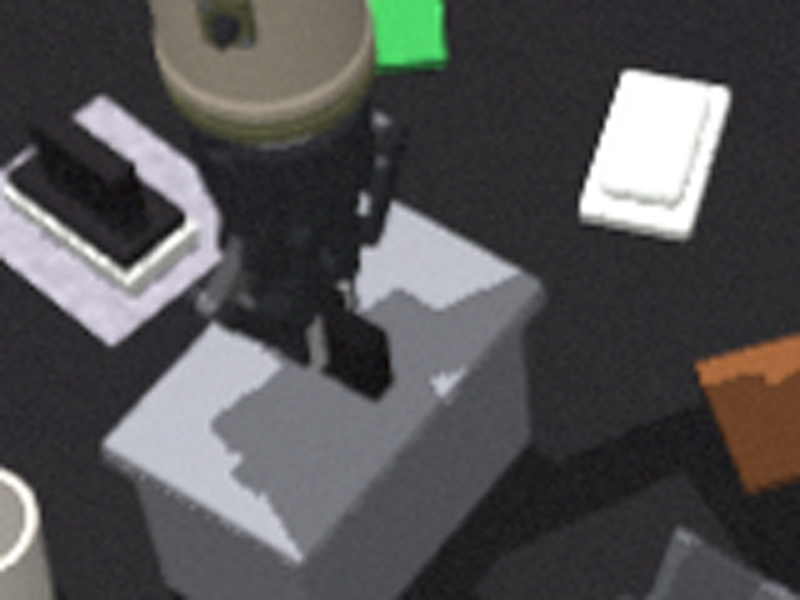

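Looks aligned. Lower in small steps.

Request:
{"method": "carry_out", "body": {"increments": [[[0, 0, 0.005], [0, 0, 0], 0.9], [[0, 0, 0], [0, 0, 0], 0.9], [[0, 0, 0.004], [0, 0, 0], 0.9], [[0, 0, 0], [0, 0, 0], 0.9]]}}

```text
time: 75.25
tool_pos: [570.1, -189.1, 133.8]
tcp_rot: [179.9, 0.1, 92.6]
ft_force: [0.0, 0.5, -2.5]
finger_gap: 14.6
```

Request:
{"method": "carry_out", "body": {"increments": [[[0, 0, 0.003], [0, 0, 0], 0.9], [[0, 0, 0], [0, 0, 0], 0.9], [[0, 0, 0.002], [0, 0, 0], 0.9], [[0, 0, 0], [0, 0, 0], 0.9]]}}

```text
time: 75.65
tool_pos: [570.2, -189.2, 128.5]
tcp_rot: [179.9, 0.1, 92.6]
ft_force: [-0.5, -0.9, -2.4]
finger_gap: 14.8
```

Request:
{"method": "carry_out", "body": {"increments": [[[0, 0, 0.003], [0, 0, 0], 0.9], [[0, 0, 0], [0, 0, 0], 0.9], [[0, 0, 0.002], [0, 0, 0], 0.9], [[0, 0, 0], [0, 0, 0], 0.9], [[0, 0, 0], [0, 0, 0], 0.9]]}}

```text
time: 76.15
tool_pos: [570.7, -189.4, 123.9]
tcp_rot: [179.8, 0.1, 92.6]
ft_force: [-0.2, -0.3, -2.1]
finger_gap: 14.8
```

Request:
{"method": "carry_out", "body": {"increments": [[[0, -0.001, 0.001], [0, 0, 0], 0.9], [[0, 0, 0], [0, 0, 0], 0.9], [[0, 0, 0], [0, 0, 0], 0.9]]}}

```text
time: 76.45
tool_pos: [570.6, -189.4, 123.9]
tcp_rot: [179.7, 0.1, 92.6]
ft_force: [1.0, 0.5, 0.3]
finger_gap: 15.2
```

Force went from −2.3 to +0.3 N: seated. Release and withdraw.

Request:
{"method": "carry_out", "body": {"increments": [[[0, 0, 0], [0, 0, 0], 0.5], [[0, 0, 0], [0, 0, 0], 0.5], [[0, 0, 0], [0, 0, 0], 0.5], [[0, 0, 0], [0, 0, 0], 0.5], [[0, 0, -0.02], [0, 0, 0], 0.5], [[0, 0, -0.03], [0, 0, 0], 0.5], [[0, 0, -0.03], [0, 0, 0], 0.5], [[0, 0, -0.03], [0, 0, 0], 0.5], [[0, 0, -0.03], [0, 0, 0], 0.5], [[0.03, -0.01, 0], [0, 0, 0], 0.5], [[0.03, -0.02, 0], [0, 0, 0], 0.5]]}}

```text
time: 77.55
tool_pos: [536.4, -132.2, 267.1]
tcp_rot: [179.9, 0.1, 92.4]
ft_force: [-0.1, 1.0, -0.6]
finger_gap: 42.8
```

Request:
{"method": "carry_out", "body": {"increments": [[[0.035, -0.02, 0], [0, 0, 0], 0.5], [[0.035, -0.02, 0], [0, 0, 0], 0.5], [[0.035, -0.02, 0], [0, 0, 0], 0.5], [[0.035, 0, 0], [0, 0, 0], 0.5], [[0.035, 0, 0], [0, 0, 0], 0.5], [[0.035, 0, 0], [0, 0, 0], 0.5], [[0.02, 0, 0], [0, 0, 0], 0.5], [[0, 0, 0], [0, 0, 0], 0.5], [[0, 0, 0], [0, 0, 0], 0.5]]}}

```text
time: 78.45
tool_pos: [462.0, 105.4, 269.1]
tcp_rot: [179.5, 0.1, 92.5]
ft_force: [-0.1, 0.0, -0.3]
finger_gap: 42.7
```

```bash
python3 -c "
from h import *
delta((522,120,230),(180,0,95))
s=snap('scene','40'); crop(s,160,120,320,240,5,'s40')
s=snap('top','40'); crop(s,340,160,500,280,5,'t40')"
```

```text
at [462.  105.4 269.1] [1.795e+02 1.000e-01 9.250e+01] t 78.45 F [-0.1  0.  -0.3] gap 42.7 q [  7. -14. 102.  -0.  91.   4.]
shift m (at present axes) [0.0121 0.0602 0.0395] len 0.073 rot rad [ 0.008  0.002 -0.044]
shift in target axes [0.0094 0.061  0.0391]
```

View pics/s40.png

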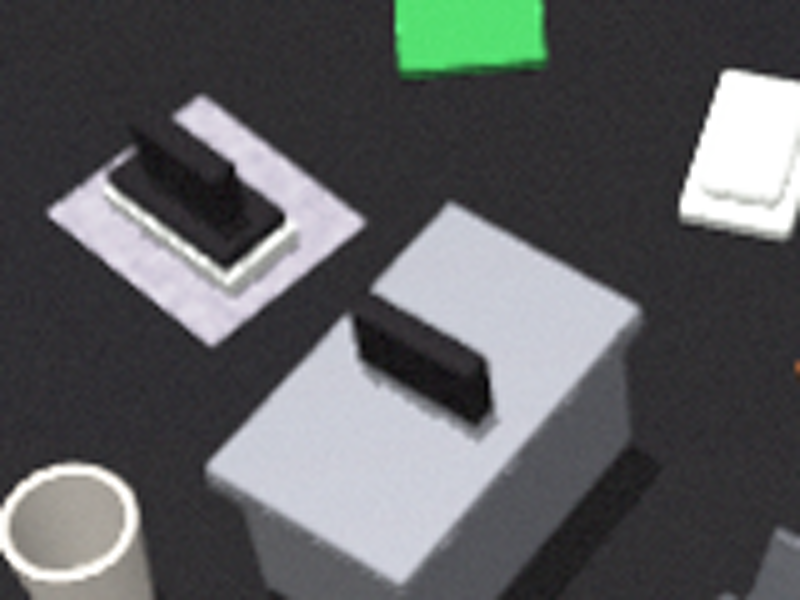

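View pics/t40.png

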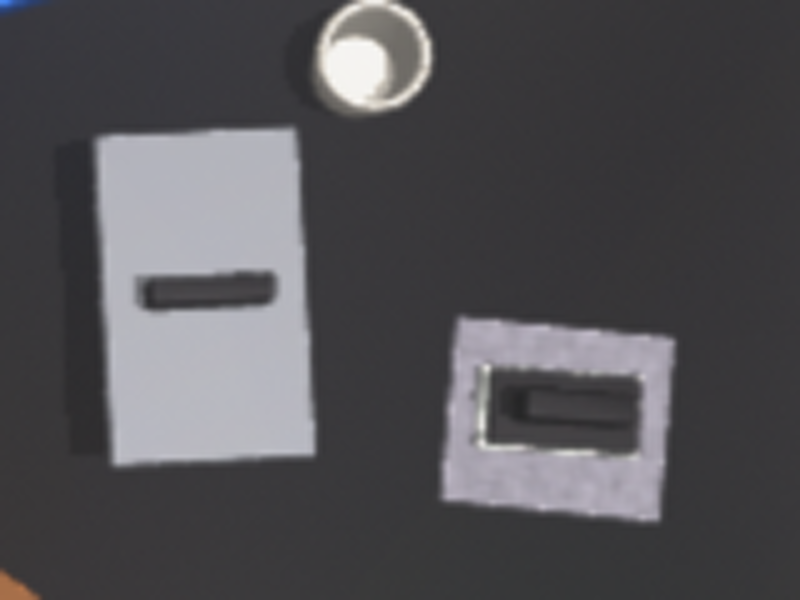

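View pics/scene40.png

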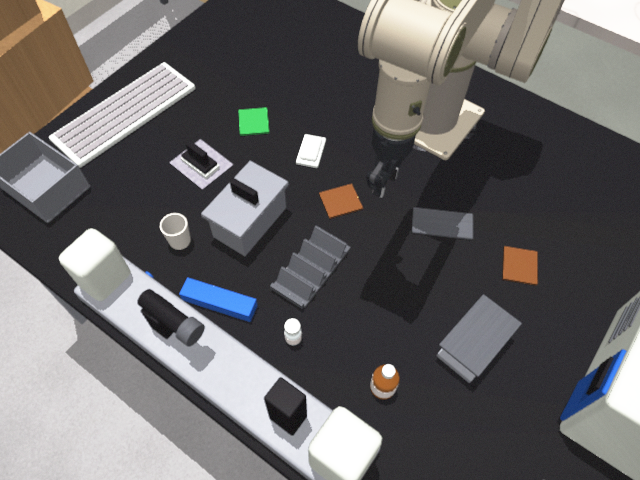

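```bash
python3 -c "
from fit import *
b=box(93,57,16)
fit('lid',[O(t,b,['++','+-','--','-+'],un(340,160,5,[(96,136),(296,128),(315,455),(114,466)])),O(s,b,['--','-+','++','+-'],un(160,120,5,[(452,202),(640,310),(403,585),(208,466)]))],z=94,x0=(569,-189,0.05))
"
```

```text
lid [ 571.1 -187.7] yaw 2.52 [97.2] res px [-0.1  0.1  0.3 -0.2  0.3  0.4 -0.3  0.1 -0.1 -0.1  0.9 -0.4 -0.   0.5
 -0.8  0.4]
```

```bash
python3 -c "
from fit import *
b2=box(85,49,0)
fit('case',[O(t,b2,['++','+-','--','-+'],un(210,150,4,[(606,162),(746,156),(760,396),(618,402)])),O(s,b2,['--','-+','++','+-'],un(180,130,4,[(285,141),(417,211),(242,412),(108,333)]))],z=104,x0=(569,-189,0.05))
b=box(93,57,16)
fit('lid0',[O(t,b,['++','+-','--','-+'],un(210,150,4,[(63,239),(216,226),(237,473),(86,488)])),O(s,b,['--','-+','++','+-'],un(260,190,4,[(518,231),(686,318),(541,566),(363,477)]))],z=0,x0=(522,197,0.1))
"
```

```text
case [ 570.1 -187.1] yaw 2.6 [110.3] res px [ 0.2 -0.  -0.1 -0.2 -0.1  0.   0.5  0.2  0.2 -0.7  0.4  0.1  0.1  0.7
 -0.5  0.1]
lid0 [522.1 196.6] yaw 5.08 [1.6] res px [ 0.1 -0.1  0.2 -0.4  0.5  0.4 -0.3  0.3 -0.6 -0.1  0.4  0.   0.4  1.7
 -0.1 -0.7]
```

```bash
python3 -c "
from h import *
print(r.hand_in()); print(r.sense()['time'])"
```

```text
the job is handed in; nothing more can be done
None
the job is handed in; nothing more can be done
```

The stage is wiped, the block is back on its mat, and all four plates are in the case with the lid on. I handed the job in at about 78 s; it reported no verdict.

**Wipe:** One pass along the stage from −58 mm to +64 mm of its centre, square to it. The pressing force stayed at about 4 to 6 N, which means the top was roughly 5–7 mm sunk, clear of its 15 mm bottom stop. I judged the sinking from force and tool height, since there is no direct reading of the stage top.

**Block:** It was knocked about 37 mm aside just after I first set it down. I picked it up again and re-centred it; the last pictures show it flat and close to the mat's centre.

**Plates:** All four stand upright in slots of their own and appear equally deep in the case. I lowered two to about 2 mm above the slot floor and let two drop the last 35 mm or so inside their end slots. Two plates touched a ridge top on the first try, at forces far below the limit where measured (about 8–10 N in one case). I lifted them, realigned and inserted them cleanly.

**Lid:** The force reading showed it resting on the case, and the pictures put it about 1 mm off the case centre, with yaw within 0.1°. The camera fit gave the rim height as 97 mm instead of 94. The same fit read 2 to 6 mm too high on surfaces of known height, so I take the lid as seated.

**Arm drift:** The arm drifted sideways several millimetres, at times 20–30 mm, during some moves, so I corrected its position as I went. The jar, bottle, cup and carton look unmoved in the final picture.

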